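Load the bench parts washer and draw its splash screen down with the pull rod

ROBOT

A 7-joint arm with a two-finger parallel gripper is mounted at the origin on a cart in front of the work surface, level with it; the furniture and walls round the work are solid. World frame = base frame: x ahead of the robot, y to its left, z up, the work surface at z = 0. Lengths are in m, angles in rad, forces in N, time in s.
With the tool pointing down it reaches from about 0.425 to 0.875 m from the base axis. Payload 4.7 kg.
Tool frame: the origin (TCP) lies at the very end of the fingers, on their centre line; the grasp point (between the pads) lies 19 mm behind it; z points along the fingers, y is the direction in which the jaws open and shut (so a half turn about z gives the same grasp; the last joint's range is limited). The gripper opens to 87 mm and grips with 3 to 60 N. Pads are 19 mm wide; open, the fingers measure 117 mm over their backs; the gripper's body (75 mm by 190 mm) begins 51 mm behind the grasp point.
Start: joints at [1.203, 0.321, -0.07, 1.45, 0.023, 1.371, -0.057], TCP at [0.242, -0.603, 0.223] pointing down, gripper open.
Joint ranges: [-2.86, 2.86], [-0.3, 2.09], [-1.38, 1.24], [0.06, 2.45], [-1.56, 4.7], [0.09, 2.05], [-2.69, 2.69]. Speed limits (rad/s): [2.57, 2.57, 3.14, 3.14, 3.14, 3.14, 3.14].

INTERFACE

Orientations are given as a rotation vector (axis times angle).
In Python, from cell import readout, eyes, ticket, models gives the robot as it stands.
- The arm moves only by the tool carry_out, never from a script. Its argument "deltas" is a list of rows, each an object of numbers: "ax", "ay", "az": the turn, a rotation vector about the tool's x, y, z in degrees; "dx", "dy", "dz": the shift along the tool's x, y, z in m; "grip": the closure, from 0 (fully open) to 1 (shut). A call has 1 to 5 rows; each row shifts and turns the pose as measured when the row begins, along the tool's axes as they then stand; what a row does not reach is not made up. A row lasts 1/12 s, in which the tool goes at most 41.7 mm and 7.16 degrees, less where a joint would pass 70% of its speed; a pose out of reach is approached as far as the arm can. A call with a gripper value outside its range is refused whole. The fingers move at their own pace and stop on an object; the grip force is fixed at half the most. Time passes only in rows, so rows that do not move let the fingers close. It gives the time, the measured TCP pose, the force and the opening at its end, in the units of the state.
- readout.observe(): the state, without advancing time (a new reading comes with each control period).
- eyes.read_camera(name): name is "side" or "top" or "wrist"; returns the picture (400x640x3 uint8, blue, green, red); there is no depth.
- eyes.camera_params(name): a dict with "camera_matrix" (3x3 intrinsics, pixels), "view" (4x4, takes a point from world to camera coordinates); the wrist camera has in their place "tool_from_camera" (4x4, takes a point from camera to tool coordinates, whose origin is the TCP and whose axes are the flange's). Camera axes: x right, y down, z forward; pixel columns grow to the right and rows downward; lengths in m; the calibration is good to about 2 mm. A picture is of the moment at which its call begins: read the wrist's pose just before it. camera_params takes no time and is no camera call.
- ticket.sign_off(): hands the job in, once; it reports no verdict.
Trained networks look in the newest picture that a camera, given by its name, has taken for a name from the list of things; names that differ only in an ending like _2 or _b are one class to them, and where a whole thing is asked for, a point or a joint stands for the part that bears it (a point fixed in the world has none). Each returns a list of dicts, best first, with "confidence" (0 to 1); they miss things now and then, are a little off and sometimes report something else, mostly with a low value. They report only what shows in the picture. A call takes as long as a camera call. They do not tell look-alikes from the thing itself.
- models.silhouettes(thing, camera): "region" (400x640 bool, what is visible of it) and "centre" ([column, row] in pixels, amid what is visible of it).
- models.landmark_of(thing, camera): "centre" ([column, row] in pixels: a listed point, or the origin of a listed thing).
The state is a dict: "clock": time; "qpos": joint angles; "dq": joint speeds; "effort": joint torques, N m; "position": TCP position; "tool_rot": TCP orientation; "ft_force": force on the tool from outside, world axes, zero at the start; "ft_torque": the same for the moment, N m; "width": finger opening in m.
Only numpy, scipy, OpenCV 4.12 (cv2) and the standard library are available. Lean on these libraries where they do the work, as an engineer would, in place of code of your own. Each camera call takes 0.05 s, during which the arm holds its last target.

TASK

Load the parts washer: stand every hub shell that is on the bench over one of the posts of the wash table, one hub to a post, fully down, turning the table by its finger pegs from click to click to bring empty posts to the open front, and leave the table sitting in a click. Then take the pull rod from its rest, hook it into the ring on the splash screen, draw the screen fully down until it stops on the sill (never touch the screen with the hand), unhook and lay the rod back in its rest as it was. Leave the other things on the bench where they are.

Things in the scene. Friction and masses are not known exactly. Their poses are not given: they have to be found in the camera images.
- parts_washer: Bench parts washer: grey wedge-shaped cabinet 314 mm deep (x), 404 mm wide (y), fixed, at some yaw. Origin: centre of its underside, on the bench; x points to its back, the open front faces -x. Front wall (sill) at x = -157 to -142 mm, 86 mm high; cheeks 12 mm thick at y = +-196 mm, their tops climbing at 35 degrees from 0.10 m at the front to 0.30 m at the back.
- load_mark (a point): Fixed point of the washer at x = -71, y = 0, z = 22 mm of its frame: where the foot of the front post is when the table sits in a click. With the screen up the tub is open above from the sill to about x = -10 mm; behind that hood and screen cover it, so a post can be loaded only here.
- wash_table (a joint): Angle of the wash table (steel disc 117 mm in radius, top 22 mm above the bench), rad, positive anticlockwise from above, endless; axis vertical at x = -5 mm, y = 0 of the washer. Clicks at every multiple of pi/2: a spring stop of 0.25 N m at most; turned past half way it snaps into the next click by itself and settles in 1 s.
- post_1 (a point): Foot of post 1 on the wash table's top, 66 mm from the table's axis; at table angle 0 it is on the -x (the open front) side of the washer's frame. Post: upright, 18 mm in diameter, 40 mm high, the top 14 mm tapered to 6 mm. Further out on the same radius, 110 mm from the axis, stands this post's finger peg: steel, 11 mm in diameter, 56 mm high above the table; push a peg sideways to turn the table.
- post_2 (a point): Foot of post 2 on the wash table's top, 66 mm from the table's axis; at table angle 0 it is on the -y side of the washer's frame. Post: upright, 18 mm in diameter, 40 mm high, the top 14 mm tapered to 6 mm. Further out on the same radius, 110 mm from the axis, stands this post's finger peg: steel, 11 mm in diameter, 56 mm high above the table; push a peg sideways to turn the table.
- post_3 (a point): Foot of post 3 on the wash table's top, 66 mm from the table's axis; at table angle 0 it is on the +x (the back) side of the washer's frame. Post: upright, 18 mm in diameter, 40 mm high, the top 14 mm tapered to 6 mm. Further out on the same radius, 110 mm from the axis, stands this post's finger peg: steel, 11 mm in diameter, 56 mm high above the table; push a peg sideways to turn the table.
- post_4 (a point): Foot of post 4 on the wash table's top, 66 mm from the table's axis; at table angle 0 it is on the +y side of the washer's frame. Post: upright, 18 mm in diameter, 40 mm high, the top 14 mm tapered to 6 mm. Further out on the same radius, 110 mm from the axis, stands this post's finger peg: steel, 11 mm in diameter, 56 mm high above the table; push a peg sideways to turn the table.
- splash_screen (a joint): How far the splash screen has been drawn down its guides, m: 0 = fully up, 0.183 = shut on the sill. It slides along the 35 degree slope towards the front and down (direction -cos35 x - sin35 z in the washer's frame), stays where it is left, takes about 3 to 4 N to draw down. The panel is 10 mm thick, 188 mm long up the slope, 368 mm wide.
- pull_ring (a point): Centre of the screen's rigid steel pull ring, which lies parallel to the panel, 46 mm outside its middle plane and 160 mm up the slope from its lower edge. Bar 8 mm thick, hole 44 mm in diameter; a lug holds it on its up-slope side. 37 mm free between ring and panel. Axes: x up the slope, y to the washer's left, z square to the panel, outward.
- pull_rod: Pull rod, 140 g: wooden grip 136 mm long, 20 mm wide (y), 22 mm high (z), then a steel rod 10 mm in diameter ending in a hook. Origin: middle of the wooden grip; the balance point is about 20 mm ahead of it. x runs along the rod to the hook, z is up as it lies in its rest. 200 mm ahead of the origin the rod bends down (-z) into an 8 mm thick prong that leans back a little.
- hook_tip (a point): Centre of the prong's round end, 193 mm ahead of the rod's origin and 38 mm below the rod's axis (-z).
- rod_rest: Rest for the rod: plywood board 210 x 74 mm with two forks 88 mm high, fixed. Origin on the bench; x is the way the hook points. The rear fork (52 mm behind the origin, slot 27 mm wide) holds the wooden grip, the front fork (100 mm ahead, slot 15 mm wide, seat 68 mm above the bench) the steel rod; both are 12 mm thick along x.
- rod_home (a point): Fixed point 73 mm above the rest's origin: where the rod's origin lies when the rod is in its rest.
- hub_1: Rear wheel hub shell of plain metal, 150 g, 72 mm high, standing on its flange with the driver body up: two flanges 58 mm in diameter and 5 mm thick, one at the foot, the other with its top 33 mm above the foot; above that the straight driver body, 33 mm in diameter, to grip it by. Bore 25 mm right through. Origin: centre of its foot; z up its axis. It may be absent.
- hub_2: Rear wheel hub shell of plain metal, 150 g, 72 mm high, standing on its flange with the driver body up: two flanges 58 mm in diameter and 5 mm thick, one at the foot, the other with its top 33 mm above the foot; above that the straight driver body, 33 mm in diameter, to grip it by. Bore 25 mm right through. Origin: centre of its foot; z up its axis. It may be absent.
- hub_3: Rear wheel hub shell of plain metal, 150 g, 82 mm high, standing on its flange with the driver body up: two flanges 64 mm in diameter and 5 mm thick, one at the foot, the other with its top 41 mm above the foot; above that the straight driver body, 35 mm in diameter, to grip it by. Bore 25 mm right through. Origin: centre of its foot; z up its axis. It may be absent.
- hub_4: Rear wheel hub shell of plain metal, 150 g, 82 mm high, standing on its flange with the driver body up: two flanges 64 mm in diameter and 5 mm thick, one at the foot, the other with its top 41 mm above the foot; above that the straight driver body, 35 mm in diameter, to grip it by. Bore 25 mm right through. Origin: centre of its foot; z up its axis. It may be absent.
- cassette: Bystander, a sprocket cassette 96 mm in diameter, 26 mm high, lying or standing on the bench; leave it where it is.
- cone_spanner: Bystander, a thin cone spanner 148 mm long lying or standing on the bench; leave it where it is.
- white_jar: Bystander, a white grease pot 57 mm in diameter, 91 mm high, lying or standing on the bench; leave it where it is.
- black_case: Bystander, a small black case 53 x 70 x 38 mm lying or standing on the bench; leave it where it is.
Not all that is in view belongs to the job. Leave any purple look-alike of the hub_4 alone.

How it is judged:
By the outcome, as a careful person would: the job done as asked, in the order asked, and still so for the second after the job is handed in, with the robot touching nothing.
Of hub_1, hub_2, hub_3, hub_4 only 2 to 3 are there at a start; the rules pass over those that are not, and their reading is None.
At some moment in a run one of hub_1, hub_2, hub_3, hub_4 may be knocked a few centimetres aside while the robot is not near it.
It also fails if it takes over 210 s, if anything falls off the work surface, if the arm or the gripper's body presses on something with over 40 N, if the wrist force passes 120 N, or if a joint passes its speed limit or range.

## Working session

There is one attempt and no reset: what is moved stays moved. The work goes in short steps, Python scripts to look and compute and a tool call to move; the robot and the scene stay as the last step left them, time stands still between calls to the robot, and variables do not carry over. Pictures are saved under pics/ and viewed, and the job is handed in when it is done.

Besides the shell and the picture viewer there is one more tool, called after "Request:" as name([rows], argument=value, ...), one row to a line, values as JSON. carry_out: Moves the arm, as the interface text tells. Its arguments: {"type":"object","properties":{"deltas":{"type":"array"}},"required":["deltas"]}

```bash
ls; mkdir -p pics; python3 - <<'E'
from cell import readout, eyes, ticket, models
import cv2
print(readout.observe())
for n in ("side","top","wrist"):
    im=eyes.read_camera(n); cv2.imwrite(f"pics/{n}0.png",im)
    p=eyes.camera_params(n); print(n,{k:v.tolist() if hasattr(v,'tolist') else v for k,v in p.items()})
E
```

```text
pics
{'clock': 0.0, 'qpos': array([ 1.20306997,  0.32182895, -0.07009136,  1.45167975,  0.02262982,
        1.37080034, -0.05688922]), 'dq': array([ 0.00100217, -0.00031291,  0.0004333 ,  0.00047492, -0.00083587,
        0.00182916,  0.0008606 ]), 'effort': array([ 1.45265824e-05, -4.91295648e+01, -4.04059617e-01, -3.12526917e+01,
       -6.40310207e-02,  4.35569545e-02,  1.50228575e-04]), 'position': array([ 0.24193964, -0.60269408,  0.22145533]), 'tool_rot': array([-3.08266575e+00, -5.95863280e-01,  7.67644271e-04]), 'ft_force': array([0.64547498, 0.12439324, 0.03415709]), 'ft_torque': array([-0.02674748, -0.007031  ,  0.00291602]), 'width': 0.08696894283555161}
side {'camera_matrix': [[486.01194866328456, 0.0, 320.9794125811656], [0.0, 486.01194866328456, 195.71046306308037], [0.0, 0.0, 1.0]], 'view': [[0.9871855778472869, -0.1585798662483597, 0.017806204283083802, -0.5358957574855245], [-0.07849532693949057, -0.5797131679272526, -0.8110309035914796, 0.151593533277586], [0.13893566330852947, 0.7992403073872097, -0.5847322571131318, 1.7294629726658666], [0.0, 0.0, 0.0, 1.0]]}
top {
[... 168 characters left out ...]
660310952345, 0.010013200982137113, -0.03874124985820496], [-0.8322085077091086, 0.03828132249725771, -0.5531397111439748, 0.5376041953898545], [0.5519632074221762, -0.03742221119298152, -0.8330283283068176, 1.8590538015085178], [0.0, 0.0, 0.0, 1.0]]}
wrist {'camera_matrix': [[280.8716861360462, 0.0, 320.9245281852728], [0.0, 280.8716861360462, 198.99508751622756], [0.0, 0.0, 1.0]], 'tool_from_camera': [[-0.0012005450986874006, -0.9678537039759397, -0.2515109667420436, 0.06833809169018004], [0.9999991341684565, -0.0010264270981785223, -0.0008234741930619132, 0.00030389942124020575], [0.0005388448761305203, -0.25151173759382184, 0.9678540982496968, -0.1613910177460479], [0.0, 0.0, 0.0, 1.0]]}
```

View pics/side0.png

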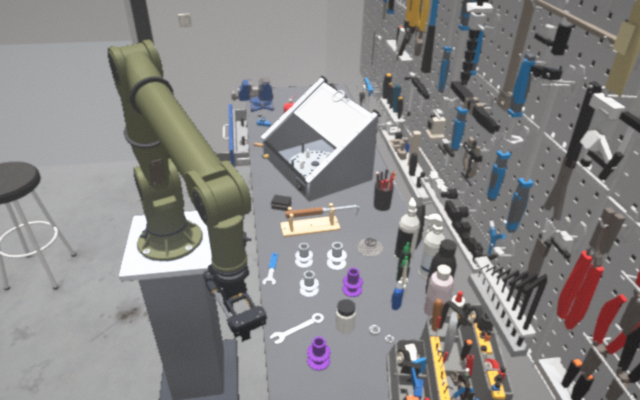

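View pics/top0.png

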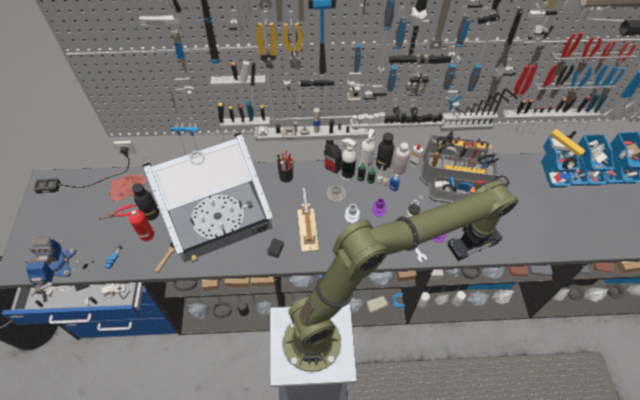

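View pics/wrist0.png

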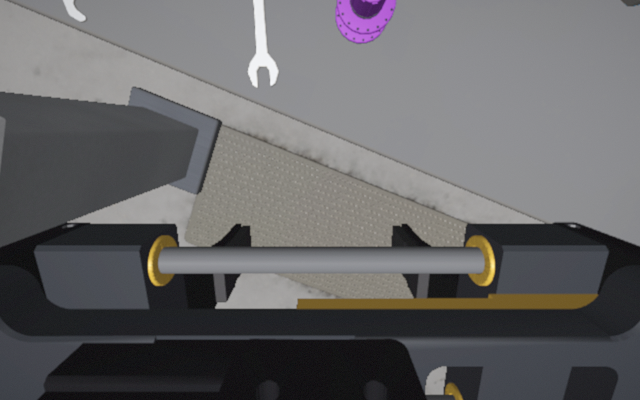

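```bash
cat > h.py <<'E'
from cell import readout, eyes, ticket, models
import cv2, numpy as np
from scipy.spatial.transform import Rotation as R
def cam(n,st=None):
    p=eyes.camera_params(n); K=np.array(p['camera_matrix'])
    if 'view' in p: V=np.array(p['view'])
    else:
        st=st or readout.observe()
        T=np.eye(4);T[:3,:3]=R.from_rotvec(st['tool_rot']).as_matrix();T[:3,3]=st['position']
        V=np.linalg.inv(T@np.array(p['tool_from_camera']))
    return K,V
def proj(n,P,st=None):
    K,V=cam(n,st); P=np.atleast_2d(P); c=P@V[:3,:3].T+V[:3,3]; u=c@K.T; return u[:,:2]/u[:,2:]
def ray(n,uv,st=None):
    K,V=cam(n,st); d=np.linalg.inv(K)@np.array([uv[0],uv[1],1.]); Rt=V[:3,:3].T
    return -Rt@V[:3,3], Rt@d
def atz(n,uv,z,st=None):
    o,d=ray(n,uv,st); return o+d*(z-o[2])/d[2]
def tri(obs):
    A=np.zeros((3,3));b=np.zeros(3)
    for n,uv,st in obs:
        o,d=ray(n,uv,st); d=d/np.linalg.norm(d); M=np.eye(3)-np.outer(d,d); A+=M;b+=M@o
    return np.linalg.solve(A,b)
def crop(im,x0,y0,x1,y1,s,name):
    cv2.imwrite(name,cv2.resize(im[y0:y1,x0:x1],None,fx=s,fy=s,interpolation=cv2.INTER_CUBIC))
E
python3 - <<'E'
from h import *
for n,b in (("side",(230,70,400,240)),("side",(240,190,400,370)),("top",(135,130,285,270))):
    im=cv2.imread(f"pics/{n}0.png"); crop(im,*b,3.2,f"pics/c_{n}_{b[0]}.png")
for c in("side","top"):
    eyes.read_camera(c)
    for t in ["hub_1","hub_3","parts_washer","load_mark","post_1","pull_ring","pull_rod","hook_tip","rod_rest","rod_home"]:
        r=models.landmark_of(t,c)
        print(c,t,[(round(x['confidence'],2),np.round(x['centre'],1).tolist()) for x in r[:6]])
print(readout.observe()['clock'])
E
```

```text
side hub_1 [(0.91, [349.6, 292.6]), (0.87, [308.7, 290.0]), (0.82, [305.2, 260.9]), (0.72, [316.4, 359.1]), (0.67, [338.1, 262.2])]
side hub_3 [(0.91, [349.6, 292.6]), (0.87, [308.7, 290.0]), (0.82, [305.2, 260.9]), (0.72, [316.4, 359.1]), (0.67, [338.1, 262.2])]
side parts_washer [(0.86, [314.2, 169.6]), (0.34, [328.4, 159.1])]
side load_mark [(0.66, [301.8, 162.7])]
side post_1 [(0.93, [329.1, 163.3]), (0.88, [304.6, 164.6]), (0.87, [325.8, 168.7]), (0.77, [309.4, 153.4])]
side pull_ring [(0.74, [340.4, 95.3]), (0.49, [305.0, 260.2])]
side pull_rod []
side hook_tip [(0.94, [357.5, 212.3])]
side rod_rest [(0.75, [306.3, 226.9]), (0.57, [356.1, 216.4])]
side rod_home [(0.91, [305.8, 210.9])]
top hub_1 [(0.68, [352.8, 215.3]), (0.68, [377.7, 209.8]), (0.42, [437.6, 238.1])]
top hub_3 [(0.68, [352.8, 215.3]), (0.68, [377.7, 209.8]), (0.42, [437.6, 238.1])]
top parts_washer [(0.7, [216.7, 218.4])]
top load_mark [(0.79, [220.8, 227.5])]
top post_1 [(0.95, [222.3, 227.0]), (0.87, [204.3, 222.2]), (0.78, [228.5, 212.8]), (0.6, [408.9, 220.6])]
top pull_ring [(0.83, [196.8, 156.5])]
top pull_rod [(0.5, [306.6, 222.7])]
top hook_tip [(0.7, [191.6, 152.3])]
top rod_rest [(0.61, [306.5, 229.7]), (0.41, [272.6, 249.4])]
top rod_home [(0.63, [193.8, 155.6]), (0.62, [309.2, 226.8]), (0.47, [221.6, 226.9])]
1.25
```

View pics/c_side_230.png

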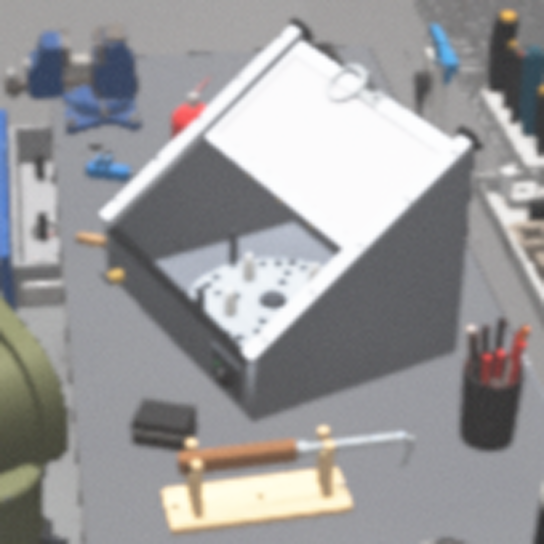

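View pics/c_side_240.png

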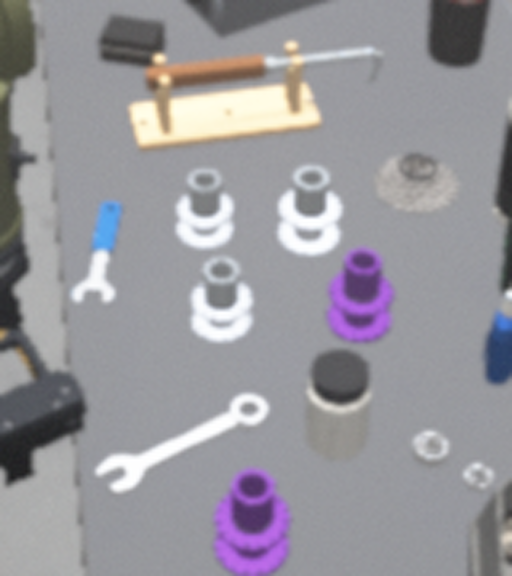

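View pics/c_top_135.png

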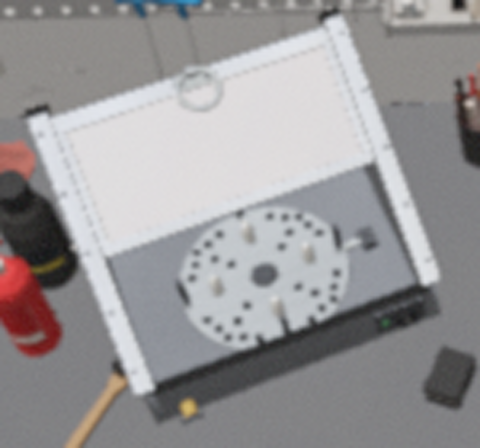

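```bash
python3 - <<'E'
from h import *
for nm,uv in dict(hubA=(308.7,290),hubB=(305.2,260.9),hubC=(338.1,262.2),p1=(349.6,292.6),p2=(316.4,359.1),).items(): print(nm,atz("side",uv,0).round(3))
for nm,uv in dict(a=(329.1,163.3),b=(304.6,164.6),c=(325.8,168.7),d=(309.4,153.4),load=(301.8,162.7)).items(): print(nm,atz("side",uv,.022).round(3))
for nm,uv in dict(a=(222.3,227),b=(204.3,222.2),c=(228.5,212.8),load=(220.8,227.5)).items(): print('top',nm,atz("top",uv,.022).round(3))
print('ring',tri([("side",(340.4,95.3),None),("top",(196.8,156.5),None)]))
print('washer',atz("side",(314.2,169.6),0),atz("top",(216.7,218.4),0))
print('hubC top',atz("top",(352.8,215.3),0))
print('home',atz("side",(305.8,210.9),.073),atz("top",(309.2,226.8),.073), 'rest',atz("side",(306.3,226.9),0),atz("top",(306.5,229.7),0))
print('hook',atz("side",(357.5,212.3),.035))
E
```

```text
hubA [ 0.453 -0.315  0.   ]
hubB [ 0.459 -0.182  0.   ]
hubC [ 0.569 -0.204  0.   ]
p1 [ 0.579 -0.345  0.   ]
p2 [ 0.438 -0.571  0.   ]
a [0.64  0.387 0.022]
b [0.533 0.391 0.022]
c [0.619 0.346 0.022]
d [0.567 0.481 0.022]
load [0.523 0.408 0.022]
top a [0.524 0.369 0.022]
top b [0.552 0.45  0.022]
top c [0.597 0.346 0.022]
top load [0.521 0.376 0.022]
ring [0.68692239 0.43543789 0.31497853]
washer [0.57397279 0.37955783 0.        ] [0.58327502 0.40135383 0.        ]
hubC top [ 0.57132644 -0.21195262  0.        ]
home [ 0.48590332 -0.00095971  0.073     ] [ 0.47647505 -0.01143747  0.073     ] rest [ 0.48743377 -0.00317121  0.        ] [5.05596627e-01 2.16494824e-04 0.00000000e+00]
hook [0.682468   0.01328746 0.035     ]
```

Plain hubs are at side pixels (309,282), (304,255) and (337,253). The two purple ones, at (353,281) and (318,352), are look-alikes and get left alone. I'm moving in for a closer look.

Request:
carry_out([
  {"dx": 0.032, "dy": -0.025, "dz": -0.003, "grip": 0},
  {"dx": 0.032, "dy": -0.025, "dz": -0.003, "grip": 0},
  {"dx": 0.032, "dy": -0.025, "dz": -0.003, "grip": 0},
  {"dx": 0.032, "dy": -0.025, "dz": -0.003, "grip": 0},
  {"dx": 0.032, "dy": -0.025, "dz": -0.003, "grip": 0},
])

```text
validation failed for argument at $.de...
```

Request:
carry_out([
  {"dx": 0.032, "dy": -0.025, "dz": -0.003, "grip": 0},
  {"dx": 0.032, "dy": -0.025, "dz": -0.003, "grip": 0},
  {"dx": 0.032, "dy": -0.025, "dz": -0.003, "grip": 0},
  {"dx": 0.032, "dy": -0.025, "dz": -0.003, "grip": 0},
  {"dx": 0.032, "dy": -0.025, "dz": -0.003, "grip": 0},
])

```text
validation failed for argument at $.de...
```

```bash
cat >> h.py <<'E'
def go(P,yaw=None,Rt=None):
    """print the tool-frame shift and turn from now to world target"""
    s=readout.observe(); R0=R.from_rotvec(s['tool_rot'])
    d=R0.inv().apply(np.array(P)-s['position'])
    if yaw is not None: Rt=R.from_matrix(np.array([[np.cos(yaw),np.sin(yaw),0],[np.sin(yaw),-np.cos(yaw),0],[0,0,-1]]))
    a=(R0.inv()*Rt).as_rotvec(degrees=True) if Rt is not None else None
    M=R0.as_matrix()
    print('pos',s['position'].round(4),'yaw',np.degrees(np.arctan2(M[1,0],M[0,0])).round(2),'shift',d.round(4),'turn',None if a is None else a.round(2),'t',round(s['clock'],2),'f',s['ft_force'].round(1),'w',round(s['width'],4))
def look(c,th,k=6):
    r=models.landmark_of(th,c); return [(round(x['confidence'],2),np.round(x['centre'],1)) for x in r[:k]]
E
python3 - <<'E'
from h import *
s=readout.observe(); im=eyes.read_camera("wrist"); cv2.imwrite("pics/w1.png",im)
go(s['position'])
for t in("hub_1","hook_tip","rod_rest","rod_home"):
  for c,uv in look("wrist",t): print(t,c,uv,atz("wrist",uv,{'rod_home':.073,'hook_tip':.035}.get(t,0),s).round(4))
E
```

```text
pos [ 0.2421 -0.6032  0.2226] yaw 21.87 shift [ 0.  0. -0.] turn None t 1.3 f [-0.  -1.  -0.2] w 0.0872
hub_1 0.58 [360.3  16.1] [ 0.4426 -0.5743  0.    ]
```

View pics/w1.png

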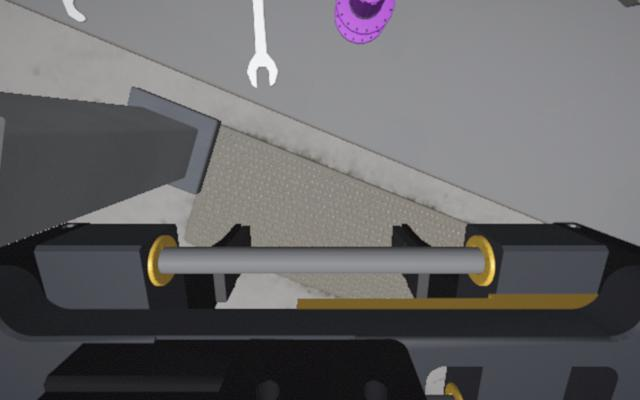

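Request:
carry_out([
  {"ax": 0, "ay": 0, "az": 0, "dx": 0.032, "dy": -0.025, "dz": -0.003, "grip": 0},
  {"ax": 0, "ay": 0, "az": 0, "dx": 0.032, "dy": -0.025, "dz": -0.003, "grip": 0},
  {"ax": 0, "ay": 0, "az": 0, "dx": 0.032, "dy": -0.025, "dz": -0.003, "grip": 0},
  {"ax": 0, "ay": 0, "az": 0, "dx": 0.032, "dy": -0.025, "dz": -0.003, "grip": 0},
  {"ax": 0, "ay": 0, "az": 0, "dx": 0.032, "dy": -0.025, "dz": -0.003, "grip": 0},
])

```text
clock: 1.92
position: [0.3381, -0.4317, 0.2342]
tool_rot: [3.089, 0.563, -0.01]
ft_force: [0.6, -0.5, 0.0]
width: 0.0872
```

Request:
carry_out([
  {"ax": 0, "ay": 0, "az": 0, "dx": 0.032, "dy": -0.025, "dz": -0.003, "grip": 0},
  {"ax": 0, "ay": 0, "az": 0, "dx": 0.032, "dy": -0.025, "dz": -0.003, "grip": 0},
  {"ax": 0, "ay": 0, "az": 0, "dx": 0.032, "dy": -0.025, "dz": -0.003, "grip": 0},
  {"ax": 0, "ay": 0, "az": 0, "dx": 0.032, "dy": -0.025, "dz": -0.003, "grip": 0},
  {"ax": 0, "ay": 0, "az": 0, "dx": 0.032, "dy": -0.025, "dz": -0.003, "grip": 0},
])

```text
clock: 2.33
position: [0.445, -0.2529, 0.2498]
tool_rot: [3.086, 0.56, -0.008]
ft_force: [-0.5, -0.2, -0.0]
width: 0.0874
```

```bash

python3 - <<'E'
from h import *
s=readout.observe(); im=eyes.read_camera("wrist"); cv2.imwrite("pics/w1.png",im)
go(s['position'])
for t in("hub_1","hook_tip","rod_rest","rod_home"):
  for c,uv in look("wrist",t): print(t,c,uv,atz("wrist",uv,{'rod_home':.073,'hook_tip':.035}.get(t,0),s).round(4))
E
```

```text
pos [ 0.4508 -0.2431  0.2508] yaw 21.29 shift [-0.009  0.007  0.001] turn None t 2.38 f [3.3 7.8 0.8] w 0.0868
hub_1 0.84 [313.4  82.4] [ 0.5582 -0.2008  0.    ]
hub_1 0.6 [360.8 184.4] [ 0.4497 -0.3158  0.    ]
hub_1 0.58 [273.6 150.6] [ 0.4518 -0.1785  0.    ]
rod_rest 0.78 [162.1  84.2] [ 0.4838 -0.0086  0.    ]
rod_home 0.96 [123.4  73.3] [ 0.4846 -0.0051  0.073 ]
```

View pics/w1.png

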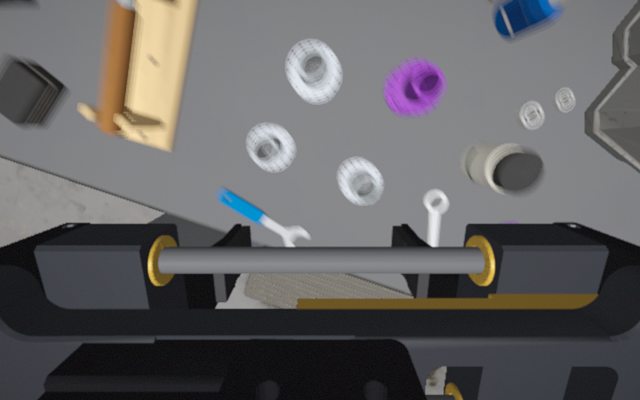

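Request:
carry_out([
  {"ax": 0, "ay": 0, "az": 0, "dx": 0, "dy": 0, "dz": 0, "grip": 0},
  {"ax": 0, "ay": 0, "az": 0, "dx": 0, "dy": 0, "dz": 0, "grip": 0},
])

```text
clock: 2.75
position: [0.4424, -0.2579, 0.249]
tool_rot: [3.087, 0.553, -0.011]
ft_force: [0.4, 0.2, 0.5]
width: 0.0872
```

```bash

python3 - <<'E'
from h import *
s=readout.observe(); im=eyes.read_camera("wrist"); cv2.imwrite("pics/w2.png",im); crop(im,60,30,560,230,1.6,"pics/w2c.png")
for t in("hub_1","rod_rest","rod_home","white_jar"):
  for c,uv in look("wrist",t): print(t,c,uv,atz("wrist",uv,{'rod_home':.073,'hook_tip':.035}.get(t,0),s).round(4))
go((.453,-.315,.12),np.radians(20))
# top rim of hub fits
for nm,P in dict(A=(.451,-.316),B=(.453,-.18),C=(.565,-.203)).items():
  for z in(.072,.082): print(nm,z,proj("wrist",[*P,z],s).round(1))
E
```

```text
hub_1 0.85 [361.5 178.9] [ 0.4546 -0.3186  0.    ]
hub_1 0.81 [313.7  77.4] [ 0.5614 -0.2047  0.    ]
hub_1 0.8 [272.  148.1] [ 0.4518 -0.1804  0.    ]
hub_1 0.78 [405.   90.6] [ 0.589  -0.3277  0.    ]
rod_rest 0.96 [156.5  78.3] [ 0.4867 -0.0057  0.    ]
white_jar 0.96 [476.  161.3] [ 0.5366 -0.4657  0.    ]
pos [ 0.4429 -0.2572  0.249 ] yaw 20.38 shift [-0.0097  0.0573  0.1293] turn [0.22 0.44 0.38] t 3.0 f [-0.3 -0.1  0.5] w 0.0871
A 0.072 [[366.7 191.9]]
A 0.082 [[368.1 193.9]]
B 0.072 [[262.  152.1]]
B 0.082 [[260.3 152.9]]
C 0.072 [[312.   63.1]]
C 0.082 [[311.7  61.2]]
```

View pics/w2c.png

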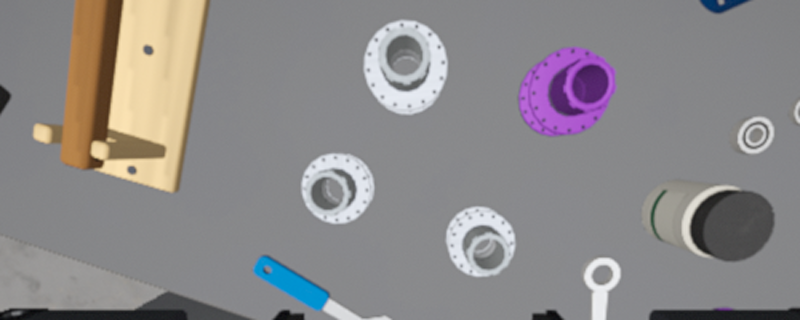

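```bash

python3 - <<'E'
from h import *
s=readout.observe()
for nm,uv,z in (("A",(365,189.4),.072),("B",(266,149),.072),("C",(313,64),.082)): print(nm,atz("wrist",uv,z,s).round(4))
go((.454,-.317,.15),np.radians(20))
E
```

```text
A [ 0.4538 -0.3119  0.072 ]
B [ 0.4585 -0.1825  0.072 ]
C [ 0.5633 -0.2042  0.082 ]
pos [ 0.4429 -0.2572  0.249 ] yaw 20.38 shift [-0.0097  0.0596  0.0993] turn [0.22 0.44 0.38] t 3.0 f [-0.3 -0.1  0.5] w 0.0871
```

Request:
carry_out([
  {"ax": 0, "ay": 0, "az": 0, "dx": -0.002, "dy": 0.0145, "dz": 0.03, "grip": 0},
  {"ax": 0, "ay": 0, "az": 0, "dx": -0.002, "dy": 0.0145, "dz": 0.03, "grip": 0},
  {"ax": 0, "ay": 0, "az": 0, "dx": -0.002, "dy": 0.0145, "dz": 0.03, "grip": 0},
  {"ax": 0, "ay": 0, "az": 0, "dx": -0.002, "dy": 0.0145, "dz": 0.03, "grip": 0},
  {"ax": 0, "ay": 0, "az": 0, "dx": 0, "dy": 0, "dz": 0, "grip": 0},
])

```text
clock: 3.42
position: [0.4582, -0.3188, 0.1291]
tool_rot: [3.08, 0.555, 0.0]
ft_force: [-1.4, -0.8, -0.2]
width: 0.0872
```

```bash

python3 - <<'E'
from h import *
s=readout.observe(); im=eyes.read_camera("wrist"); cv2.imwrite("pics/w3.png",im)
print(look("wrist","hub_1"))
go((.4535,-.315,.046),np.radians(20))
print(proj("wrist",[[.4535,-.315,.072],[.4535,-.315,0]],s))
E
```

```text
[(0.88, array([315.4, 196.3])), (0.87, array([188.5, 146.5])), (0.69, array([374.6,  74.1])), (0.62, array([239.5,  48.8]))]
pos [ 0.4612 -0.3175  0.1344] yaw 20.54 shift [-0.0066 -0.0064  0.0883] turn [ 0.92 -0.15  0.54] t 3.52 f [ 0.5 -0.1  0.3] w 0.087
[[313.59276201 216.24352682]
 [314.53798581 195.08280884]]
```

View pics/w3.png

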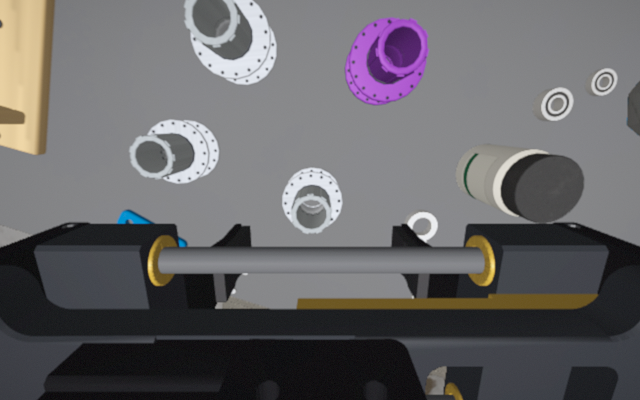

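Request:
carry_out([
  {"ax": 0, "ay": 0, "az": 0, "dx": -0.003, "dy": -0.003, "dz": 0.022, "grip": 0},
  {"ax": 0, "ay": 0, "az": 0, "dx": -0.002, "dy": -0.002, "dz": 0.022, "grip": 0},
  {"ax": 0, "ay": 0, "az": 0, "dx": -0.001, "dy": -0.001, "dz": 0.022, "grip": 0},
  {"ax": 0, "ay": 0, "az": 0, "dx": 0, "dy": 0, "dz": 0.018, "grip": 0},
  {"ax": 0, "ay": 0, "az": 0, "dx": 0, "dy": 0, "dz": 0, "grip": 0},
])

```text
clock: 3.93
position: [0.4634, -0.3152, 0.0613]
tool_rot: [3.062, 0.561, 0.033]
ft_force: [-0.4, 0.2, 0.6]
width: 0.0865
```

```bash

python3 - <<'E'
from h import *
s=readout.observe(); im=eyes.read_camera("wrist"); cv2.imwrite("pics/w4.png",im)
go((.4535,-.315,.046),np.radians(20))
E
```

```text
pos [ 0.4647 -0.3157  0.0633] yaw 20.8 shift [-0.0105 -0.0052  0.017 ] turn [ 1.96 -1.01  0.78] t 3.98 f [ 1.1 -0.1  0.7] w 0.0869
```

View pics/w4.png

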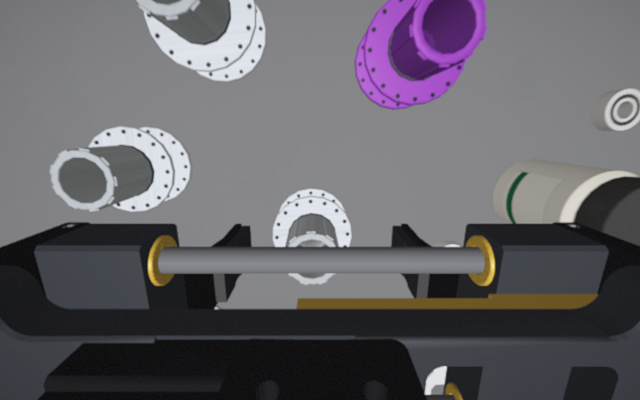

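```bash

python3 - <<'E'
from h import *
s=readout.observe(); print(s['position'],s['ft_force'])
print(atz("wrist",(312.5,258),.072,s), proj("wrist",[[.4535,-.315,.072]],s))
go((.455,-.315,.048),np.radians(20))
E
```

```text
[ 0.46466851 -0.31574623  0.06331402] [ 1.05793158 -0.11863763  0.69570042]
[ 0.45573874 -0.31358312  0.072     ] [[313.42886935 262.00955616]]
pos [ 0.4647 -0.3157  0.0633] yaw 20.8 shift [-0.009  -0.0046  0.015 ] turn [ 1.96 -1.01  0.78] t 3.98 f [ 1.1 -0.1  0.7] w 0.0869
```

Request:
carry_out([
  {"ax": 0.7, "ay": -0.3, "az": 0.3, "dx": -0.005, "dy": -0.003, "dz": 0.005, "grip": 0},
  {"ax": 0.7, "ay": -0.3, "az": 0.3, "dx": -0.004, "dy": -0.002, "dz": 0.006, "grip": 0},
  {"ax": 0.7, "ay": -0.3, "az": 0.3, "dx": -0.002, "dy": -0.001, "dz": 0.004, "grip": 0},
  {"ax": 0, "ay": 0, "az": 0, "dx": 0, "dy": 0, "dz": 0, "grip": 0},
])

```text
clock: 4.32
position: [0.4562, -0.3156, 0.0549]
tool_rot: [3.092, 0.542, 0.012]
ft_force: [0.7, -0.1, -0.3]
width: 0.0869
```

```bash

python3 - <<'E'
from h import *
go((.455,-.315,.048),np.radians(20))
E
```

```text
pos [ 0.4562 -0.3156  0.0549] yaw 19.88 shift [-0.001  -0.001   0.0069] turn [ 0.21 -0.4  -0.12] t 4.32 f [ 0.7 -0.1 -0.3] w 0.0869
```

Request:
carry_out([
  {"ax": 0, "ay": 0, "az": 0, "dx": -0.001, "dy": 0, "dz": 0.007, "grip": 0},
  {"ax": 0, "ay": 0, "az": 0, "dx": 0, "dy": 0, "dz": 0.003, "grip": 0.3},
  {"ax": 0, "ay": 0, "az": 0, "dx": 0, "dy": 0, "dz": 0, "grip": 1},
  {"ax": 0, "ay": 0, "az": 0, "dx": 0, "dy": 0, "dz": 0, "grip": 1},
  {"ax": 0, "ay": 0, "az": 0, "dx": 0, "dy": 0, "dz": 0, "grip": 1},
])

```text
clock: 4.73
position: [0.456, -0.3169, 0.0451]
tool_rot: [3.091, 0.54, 0.014]
ft_force: [-1.2, -0.4, -0.4]
width: 0.0677
```

Request:
carry_out([
  {"ax": 0, "ay": 0, "az": 0, "dx": 0, "dy": 0, "dz": 0, "grip": 1},
  {"ax": 0, "ay": 0, "az": 0, "dx": 0, "dy": 0, "dz": 0, "grip": 1},
  {"ax": 0, "ay": 0, "az": 0, "dx": 0, "dy": 0, "dz": 0, "grip": 1},
])

```text
clock: 4.98
position: [0.4561, -0.3167, 0.0451]
tool_rot: [3.091, 0.541, 0.014]
ft_force: [-0.4, 0.1, -0.6]
width: 0.0483
```

```bash

python3 - <<'E'
from h import *
s=readout.observe(); im=eyes.read_camera("wrist"); cv2.imwrite("pics/w5.png",im)
go((.455,-.315,.25),np.radians(20))
E
```

```text
pos [ 0.4561 -0.3167  0.0451] yaw 19.84 shift [ 0.0012 -0.001  -0.2049] turn [ 0.29 -0.47 -0.16] t 5.03 f [-0.5 -0.2 -0.3] w 0.0443
```

View pics/w5.png

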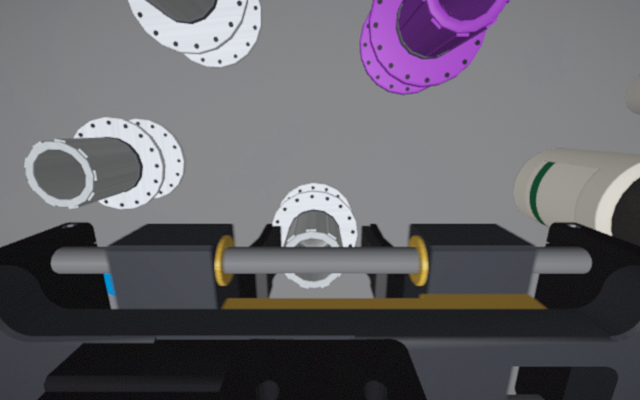

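Request:
carry_out([
  {"ax": 0, "ay": 0, "az": 0, "dx": 0, "dy": 0, "dz": 0, "grip": 1},
  {"ax": 0, "ay": 0, "az": 0, "dx": 0, "dy": 0, "dz": 0, "grip": 1},
  {"ax": 0, "ay": 0, "az": 0, "dx": 0, "dy": 0, "dz": 0, "grip": 1},
  {"ax": 0, "ay": 0, "az": 0, "dx": 0, "dy": 0, "dz": 0, "grip": 1},
])

```text
clock: 5.37
position: [0.4562, -0.3158, 0.0452]
tool_rot: [3.092, 0.542, 0.014]
ft_force: [-0.4, -0.3, 0.5]
width: 0.0326
```

Request:
carry_out([
  {"ax": 0, "ay": 0, "az": 0, "dx": 0, "dy": 0, "dz": -0.04, "grip": 1},
  {"ax": 0, "ay": 0, "az": 0, "dx": 0, "dy": 0, "dz": -0.04, "grip": 1},
  {"ax": 0, "ay": 0, "az": 0, "dx": 0, "dy": 0, "dz": -0.04, "grip": 1},
  {"ax": 0, "ay": 0, "az": 0, "dx": 0, "dy": 0, "dz": -0.04, "grip": 1},
  {"ax": 0, "ay": 0, "az": 0, "dx": 0, "dy": 0, "dz": -0.02, "grip": 1},
])

```text
clock: 5.78
position: [0.449, -0.3131, 0.2227]
tool_rot: [-3.083, -0.54, 0.008]
ft_force: [0.6, -0.8, -1.1]
width: 0.0326
```

```bash

python3 - <<'E'
from h import *
s=readout.observe(); im=eyes.read_camera("wrist"); cv2.imwrite("pics/w6.png",im)
go((.5,.2,.25),np.radians(18))
E
```

```text
pos [ 0.4504 -0.3141  0.2258] yaw 19.87 shift [ 0.2214 -0.4668 -0.0206] turn [-0.44  0.01  1.87] t 5.83 f [ 3.2 -0.5  1.4] w 0.0324
```

View pics/w6.png

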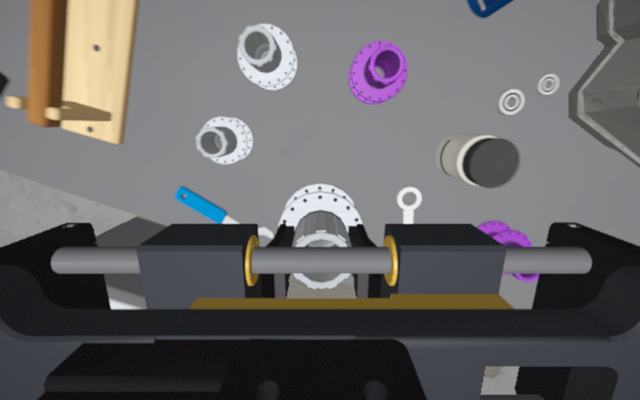

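Request:
carry_out([
  {"ax": 0, "ay": 0, "az": 0, "dx": 0.018, "dy": -0.037, "dz": -0.004, "grip": 1},
  {"ax": 0, "ay": 0, "az": 0, "dx": 0.018, "dy": -0.037, "dz": -0.004, "grip": 1},
  {"ax": 0, "ay": 0, "az": 0, "dx": 0.018, "dy": -0.037, "dz": -0.004, "grip": 1},
  {"ax": 0, "ay": 0, "az": 0, "dx": 0.018, "dy": -0.037, "dz": -0.004, "grip": 1},
  {"ax": 0, "ay": 0, "az": 0, "dx": 0.018, "dy": -0.037, "dz": -0.004, "grip": 1},
])

```text
clock: 6.25
position: [0.4716, -0.1179, 0.2472]
tool_rot: [3.1, 0.504, -0.001]
ft_force: [1.2, 0.2, -1.8]
width: 0.0329
```

Request:
carry_out([
  {"ax": 0, "ay": 0, "az": 0, "dx": 0.016, "dy": -0.038, "dz": -0.004, "grip": 1},
  {"ax": 0, "ay": 0, "az": 0, "dx": 0.016, "dy": -0.038, "dz": -0.004, "grip": 1},
  {"ax": 0, "ay": 0, "az": 0, "dx": 0.012, "dy": -0.038, "dz": -0.004, "grip": 1},
  {"ax": 0, "ay": 0, "az": 0, "dx": 0.008, "dy": -0.038, "dz": -0.002, "grip": 1},
  {"ax": 0, "ay": 0, "az": 0, "dx": 0.008, "dy": -0.038, "dz": 0, "grip": 1},
])

```text
clock: 6.67
position: [0.4671, 0.0879, 0.2597]
tool_rot: [3.098, 0.502, 0.002]
ft_force: [1.1, -0.0, -0.9]
width: 0.0326
```

```bash

python3 - <<'E'
from h import *
go((.42,.33,.27),np.radians(18))
E
```

```text
pos [0.4671 0.0879 0.2597] yaw 18.41 shift [ 0.0317 -0.2445 -0.0111] turn [ 0.2  -0.04  0.41] t 6.67 f [ 1.1 -0.  -0.9] w 0.0326
```

Request:
carry_out([
  {"ax": 0, "ay": 0, "az": 0, "dx": 0.005, "dy": -0.038, "dz": -0.003, "grip": 1},
  {"ax": 0, "ay": 0, "az": 0, "dx": 0.005, "dy": -0.038, "dz": -0.003, "grip": 1},
  {"ax": 0, "ay": 0, "az": 0, "dx": 0.005, "dy": -0.038, "dz": -0.003, "grip": 1},
  {"ax": 0, "ay": 0, "az": 0, "dx": 0.005, "dy": -0.038, "dz": -0.002, "grip": 1},
  {"ax": 0, "ay": 0, "az": 0, "dx": 0.005, "dy": -0.038, "dz": 0, "grip": 1},
])

```text
clock: 7.08
position: [0.4272, 0.2841, 0.2687]
tool_rot: [3.095, 0.498, 0.006]
ft_force: [1.7, 1.0, -2.1]
width: 0.0327
```

Request:
carry_out([
  {"ax": 0, "ay": 0, "az": 0, "dx": 0.004, "dy": -0.02, "dz": 0, "grip": 1},
  {"ax": 0, "ay": 0, "az": 0, "dx": 0, "dy": 0, "dz": 0, "grip": 1},
  {"ax": 0, "ay": 0, "az": 0, "dx": 0, "dy": 0, "dz": 0, "grip": 1},
  {"ax": 0, "ay": 0, "az": 0, "dx": 0, "dy": 0, "dz": 0, "grip": 1},
])

```text
clock: 7.42
position: [0.4182, 0.3153, 0.2674]
tool_rot: [3.096, 0.526, 0.003]
ft_force: [0.5, -1.2, -1.8]
width: 0.0329
```

```bash

python3 - <<'E'
from h import *
s=readout.observe(); im=eyes.read_camera("wrist"); cv2.imwrite("pics/w7.png",im)
np.save("s7.npy",s,allow_pickle=True)
go((.42,.33,.27),np.radians(18))
for t,z in(("post_1",.022),("load_mark",.022),("parts_washer",0),("pull_ring",.315)):
  for c,uv in look("wrist",t): print(t,c,uv,atz("wrist",uv,z,s).round(4))
E
```

```text
pos [0.4186 0.3146 0.2673] yaw 19.22 shift [ 0.0064 -0.0141 -0.0027] turn [ 0.12 -0.09  1.21] t 7.47 f [-0.4  0.4 -1.4] w 0.033
post_1 0.91 [304.7  93.5] [0.5165 0.3726 0.022 ]
post_1 0.9 [354.2  33.2] [0.6076 0.3352 0.022 ]
post_1 0.55 [252.4  39.2] [0.5573 0.458  0.022 ]
load_mark 0.95 [307.1  93.5] [0.5176 0.3695 0.022 ]
parts_washer 0.88 [300.6  39.8] [0.5825 0.4018 0.    ]
```

View pics/w7.png

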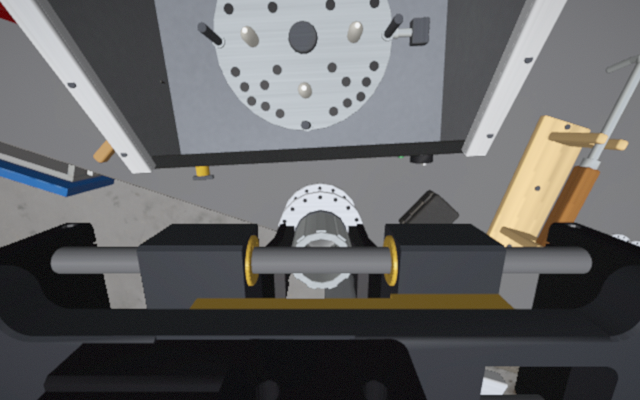

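```bash

python3 - <<'E'
from h import *
im=cv2.imread("pics/w7.png"); crop(im,140,0,490,180,2.28,"pics/w7c.png")
E
```

```text
(no output)
```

View pics/w7c.png

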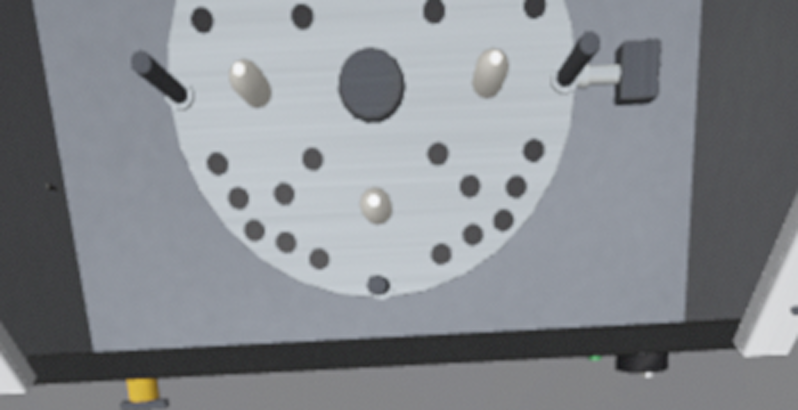

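```bash

cat > fit.py <<'E'
from h import *
from scipy.optimize import least_squares
s=np.load("s7.npy",allow_pickle=True).item()
def pol(r,a,z): return (-5-r*np.cos(a),-r*np.sin(a),z) # a=0 front; ccw -> -y
h=np.pi/2
obs=[((240,68),66,3*h,62),((496,57),66,h,62),((375,199),66,0,62),((372,85),0,0,22),((182,98),110,3*h,22),((141,60),110,3*h,78),((564,82),110,h,22),((589,42),110,h,78),((377,286),110,0,60)]
px=np.array([o[0] for o in obs])/2.28+[140,0]
sl=np.array([(33,382),(735,345)])/2.28+[140,0]
def W(p,L):
    L=np.asarray(L)/1000; c,sn=np.cos(p[2]),np.sin(p[2]); return np.c_[p[0]+c*L[:,0]-sn*L[:,1],p[1]+sn*L[:,0]+c*L[:,1],L[:,2]]
def f(p):
    P=W(p,[pol(r,a+p[3],z) for _,r,a,z in obs]); e=(proj("wrist",P,s)-px)
    q=proj("wrist",W(p,[(-157,190,86),(-157,-190,86)]),s); n=np.array([-(q[1]-q[0])[1],(q[1]-q[0])[0]]);n/=np.linalg.norm(n)
    return np.r_[e.ravel(),2*(sl-q[0])@n]
if __name__=="__main__":
    r=least_squares(f,[.58,.39,.38,0],loss="soft_l1"); p=r.x
    print(p,np.degrees(p[2:])); print(r.fun[:18].reshape(-1,2).round(1),r.fun[18:])
    print('load',W(p,[(-71,0,22)])); print(W(p,[(160,0,0)]))
E
python3 fit.py
```

```text
[ 0.58554624  0.39799544  0.38789232 -0.01620197] [22.22459258 -0.92830425]
[[-0.6 -0.5]
 [ 0.2 -0.2]
 [-0.5  0.2]
 [ 0.   0.3]
 [-0.8 -2. ]
 [-0.4 -0.2]
 [ 0.3 -1.7]
 [ 1.1 -0.3]
 [ 0.5 -0.7]] [-1.43706359 -1.44029154]
load [[0.51982095 0.37114054 0.022     ]]
[[0.73365957 0.45851355 0.        ]]
```

```bash

python3 - <<'E'
from h import *
p=eyes.camera_params("wrist");T=np.linalg.inv(np.array(p['tool_from_camera']));K=np.array(p['camera_matrix'])
for X in([0,0,-.027],[.0165,0,-.027],[-.0165,0,-.027],[0,0.0165,-.027],[0,-.0165,-.027],[0.029,0,.045],[0,.029,.012],[0,-.029,.012],[.029,0,.012]):
    c=T[:3,:3]@X+T[:3,3];u=K@c;print(X,(u[:2]/u[2]).round(1))
im=cv2.imread("pics/w7.png"); crop(im,250,170,400,310,5,"pics/w7d.png")
go((.5198,.3711,.25),np.radians(22))
E
```

```text
[0, 0, -0.027] [320.6 260.7]
[0.0165, 0, -0.027] [320.6 231.1]
[-0.0165, 0, -0.027] [320.7 288.6]
[0, 0.0165, -0.027] [352.1 260.7]
[0, -0.0165, -0.027] [289.2 260.7]
[0.029, 0, 0.045] [320.7 180.5]
[0, 0.029, 0.012] [364.8 233.2]
[0, -0.029, 0.012] [276.7 233.3]
[0.029, 0, 0.012] [320.7 190.3]
pos [0.4193 0.314  0.2678] yaw 19.09 shift [ 0.1136 -0.0211  0.018 ] turn [ 0.14 -0.14 -2.91] t 7.67 f [ 1.  -1.  -1.5] w 0.0328
```

View pics/w7d.png

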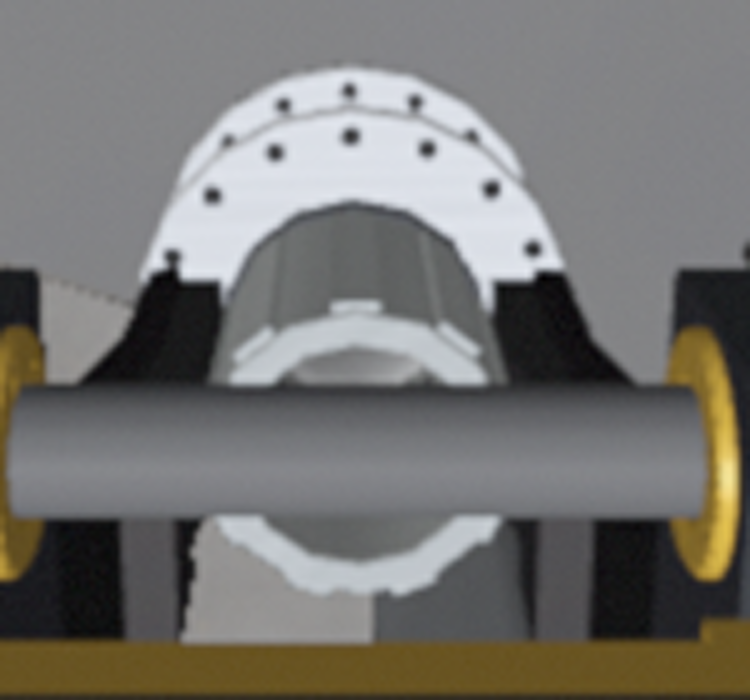

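Request:
carry_out([
  {"ax": 0, "ay": 0, "az": -0.9, "dx": 0.03, "dy": -0.006, "dz": 0.005, "grip": 1},
  {"ax": 0, "ay": 0, "az": -0.9, "dx": 0.03, "dy": -0.006, "dz": 0.005, "grip": 1},
  {"ax": 0, "ay": 0, "az": -0.9, "dx": 0.03, "dy": -0.005, "dz": 0.005, "grip": 1},
  {"ax": 0, "ay": 0, "az": -0.4, "dx": 0.024, "dy": -0.003, "dz": 0.003, "grip": 1},
  {"ax": 0, "ay": 0, "az": 0, "dx": 0, "dy": 0, "dz": 0, "grip": 1},
])

```text
clock: 8.08
position: [0.5279, 0.3663, 0.2501]
tool_rot: [3.074, 0.584, 0.016]
ft_force: [0.5, -0.9, -2.3]
width: 0.0328
```

```bash

python3 - <<'E'
from h import *
go((.5198,.3711,.115),np.radians(22))
E
```

```text
pos [0.5279 0.3663 0.2501] yaw 21.51 shift [-0.0068 -0.0094  0.1349] turn [ 0.84 -0.43 -0.49] t 8.08 f [ 0.5 -0.9 -2.3] w 0.0328
```

Request:
carry_out([
  {"ax": 0.4, "ay": -0.2, "az": -0.3, "dx": -0.004, "dy": -0.004, "dz": 0.03, "grip": 1},
  {"ax": 0.4, "ay": -0.2, "az": -0.2, "dx": -0.003, "dy": -0.004, "dz": 0.03, "grip": 1},
  {"ax": 0, "ay": 0, "az": 0, "dx": 0, "dy": -0.002, "dz": 0.03, "grip": 1},
  {"ax": 0, "ay": 0, "az": 0, "dx": 0, "dy": 0, "dz": 0.015, "grip": 1},
  {"ax": 0, "ay": 0, "az": 0, "dx": 0, "dy": 0, "dz": 0, "grip": 1},
])

```text
clock: 8.5
position: [0.522, 0.3684, 0.1411]
tool_rot: [-3.086, -0.584, -0.001]
ft_force: [-0.1, -0.8, -1.1]
width: 0.0329
```

```bash

python3 - <<'E'
from h import *
go((.5198,.3711,.115),np.radians(22))
E
```

```text
pos [0.522  0.3684 0.1411] yaw 21.44 shift [-0.0011 -0.0033  0.0261] turn [-0.02 -0.02 -0.56] t 8.5 f [-0.1 -0.8 -1.1] w 0.0329
```

Request:
carry_out([
  {"ax": 0, "ay": 0, "az": -0.3, "dx": -0.001, "dy": -0.003, "dz": 0.012, "grip": 1},
  {"ax": 0, "ay": 0, "az": -0.3, "dx": 0, "dy": -0.001, "dz": 0.012, "grip": 1},
  {"ax": 0, "ay": 0, "az": 0, "dx": 0, "dy": 0, "dz": 0, "grip": 1},
  {"ax": 0, "ay": 0, "az": 0, "dx": 0, "dy": 0, "dz": 0, "grip": 1},
])

```text
clock: 8.83
position: [0.521, 0.3699, 0.1172]
tool_rot: [3.084, 0.596, 0.004]
ft_force: [-0.3, 0.4, -1.3]
width: 0.0328
```

```bash

python3 - <<'E'
from h import *
go((.5198,.3711,.067),np.radians(22))
im=eyes.read_camera("side");crop(im,250,100,370,210,5,"pics/s1.png")
E
```

```text
pos [0.521  0.3699 0.1172] yaw 21.88 shift [-0.0008 -0.0016  0.0502] turn [ 0.06 -0.14 -0.12] t 8.83 f [-0.3  0.4 -1.3] w 0.0328
```

View pics/s1.png

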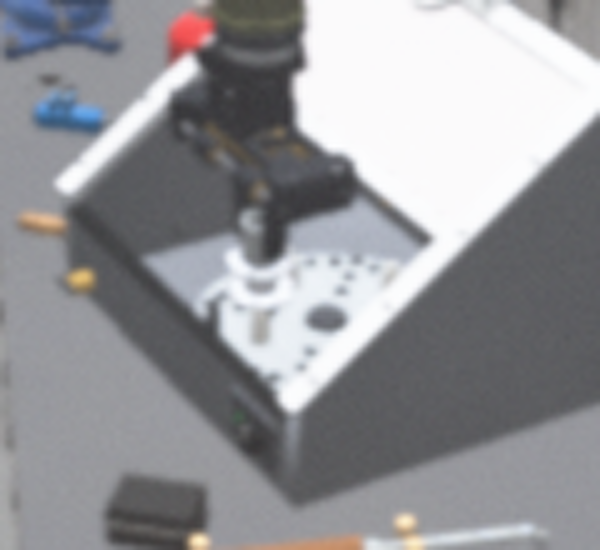

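Request:
carry_out([
  {"ax": 0, "ay": 0, "az": 0, "dx": -0.001, "dy": -0.001, "dz": 0.012, "grip": 1},
  {"ax": 0, "ay": 0, "az": 0, "dx": 0, "dy": 0, "dz": 0.012, "grip": 1},
  {"ax": 0, "ay": 0, "az": 0, "dx": 0, "dy": 0, "dz": 0.012, "grip": 1},
  {"ax": 0, "ay": 0, "az": 0, "dx": 0, "dy": 0, "dz": 0.01, "grip": 1},
  {"ax": 0, "ay": 0, "az": 0, "dx": 0, "dy": 0, "dz": 0, "grip": 1},
])

```text
clock: 9.3
position: [0.5212, 0.3716, 0.0695]
tool_rot: [-3.084, -0.595, -0.011]
ft_force: [0.0, -0.0, -1.0]
width: 0.0328
```

```bash

python3 - <<'E'
from h import *
go((.5198,.3711,.067),np.radians(22))
E
```

```text
pos [0.5212 0.3716 0.0695] yaw 21.85 shift [-0.0016 -0.0001  0.0025] turn [ 0.03 -0.42 -0.15] t 9.3 f [ 0. -0. -1.] w 0.0328
```

Request:
carry_out([
  {"ax": 0, "ay": 0, "az": 0, "dx": -0.001, "dy": 0, "dz": 0.002, "grip": 1},
  {"ax": 0, "ay": 0, "az": 0, "dx": 0, "dy": 0, "dz": 0.002, "grip": 1},
  {"ax": 0, "ay": 0, "az": 0, "dx": 0, "dy": 0, "dz": 0, "grip": 0.8},
  {"ax": 0, "ay": 0, "az": 0, "dx": 0, "dy": 0, "dz": 0, "grip": 0.3},
  {"ax": 0, "ay": 0, "az": 0, "dx": 0, "dy": 0, "dz": 0, "grip": 0.2},
])

```text
clock: 9.72
position: [0.5212, 0.3735, 0.0687]
tool_rot: [-3.082, -0.596, -0.017]
ft_force: [0.5, -0.4, 0.8]
width: 0.0395
```

Request:
carry_out([
  {"ax": 0, "ay": 0, "az": 0, "dx": 0, "dy": 0, "dz": 0, "grip": 0.2},
  {"ax": 0, "ay": 0, "az": 0, "dx": 0, "dy": 0, "dz": 0, "grip": 0.2},
  {"ax": 0, "ay": 0, "az": 0, "dx": 0, "dy": 0, "dz": 0, "grip": 0.2},
  {"ax": 0, "ay": 0, "az": 0, "dx": 0, "dy": 0, "dz": 0, "grip": 0.2},
])

```text
clock: 10.05
position: [0.5216, 0.3738, 0.069]
tool_rot: [-3.081, -0.596, -0.018]
ft_force: [1.0, 0.1, -0.3]
width: 0.0639
```

Request:
carry_out([
  {"ax": 0, "ay": 0, "az": 0, "dx": 0, "dy": 0, "dz": -0.03, "grip": 0.2},
  {"ax": 0, "ay": 0, "az": 0, "dx": 0, "dy": 0, "dz": -0.035, "grip": 0.2},
  {"ax": 0, "ay": 0, "az": 0, "dx": 0, "dy": 0, "dz": -0.035, "grip": 0.2},
  {"ax": 0, "ay": 0, "az": 0, "dx": 0, "dy": 0, "dz": -0.03, "grip": 0.2},
  {"ax": 0, "ay": 0, "az": 0, "dx": 0, "dy": 0, "dz": 0, "grip": 0.4},
])

```text
clock: 10.47
position: [0.5183, 0.3713, 0.2003]
tool_rot: [-3.084, -0.597, -0.006]
ft_force: [0.3, 1.4, 0.9]
width: 0.0674
```

```bash

python3 - <<'E'
from h import *
s=readout.observe()
im=eyes.read_camera("wrist");cv2.imwrite("pics/w8.png",im)
go((.5198,.3711,.067),np.radians(22))
print(proj("wrist",[(.5198,.3711,.022+.072),(.5198,.3711,.022+.082)],s))
E
```

```text
pos [0.5177 0.3705 0.1978] yaw 21.91 shift [0.002  0.0002 0.1308] turn [ 0.04 -0.06 -0.09] t 10.52 f [ 0.3 -0.2 -0.2] w 0.0648
[[321.63931279 196.88757773]
 [321.6582876  199.42522182]]
```

View pics/w8.png

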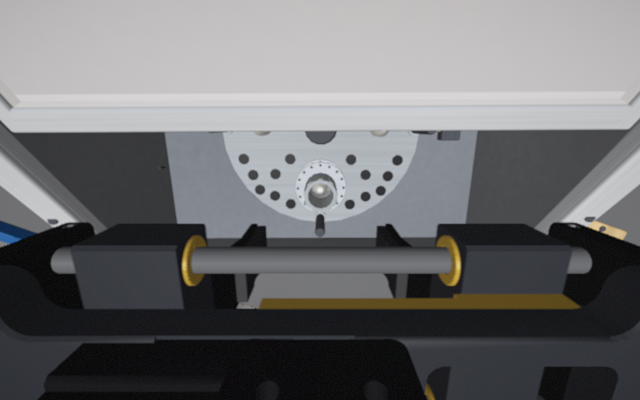

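Request:
carry_out([
  {"ax": 0, "ay": 0, "az": 0, "dx": -0.015, "dy": 0.01, "dz": 0, "grip": 1},
  {"ax": 0, "ay": 0, "az": 0, "dx": -0.015, "dy": 0.01, "dz": 0, "grip": 1},
  {"ax": 0, "ay": 0, "az": 0, "dx": -0.014, "dy": 0.01, "dz": 0, "grip": 1},
  {"ax": 0, "ay": 0, "az": 0, "dx": 0, "dy": 0, "dz": 0, "grip": 1},
  {"ax": 0, "ay": 0, "az": 0, "dx": 0, "dy": 0, "dz": 0, "grip": 1},
])

```text
clock: 10.93
position: [0.4856, 0.3239, 0.193]
tool_rot: [3.083, 0.597, -0.005]
ft_force: [0.2, 0.7, 0.1]
width: 0.0334
```

```bash
cat >> h.py <<'E'
WX,WY,WA=.5855,.3980,np.radians(22.2)
def w2(L):
    L=np.array(L)/1000.; c,s=np.cos(WA),np.sin(WA); return np.array([WX+c*L[0]-s*L[1],WY+s*L[0]+c*L[1],L[2]])
def inw(P):
    d=np.array(P)-[WX,WY,0]; c,s=np.cos(WA),np.sin(WA); return np.array([c*d[0]+s*d[1],-s*d[0]+c*d[1],d[2]])*1000
def gw(L):
    go(w2(L),WA); print('in washer mm',inw(readout.observe()['position']).round(1))
E
python3 - <<'E'
from h import *
gw((-115,-31,64))
E
```

```text
pos [0.4856 0.3239 0.193 ] yaw 21.93 shift [ 5.90e-03 -1.00e-04  1.29e-01] turn [ 0.05  0.21 -0.27] t 10.93 f [0.2 0.7 0.1] w 0.0334
in washer mm [-120.5  -30.9  193. ]
```

Request:
carry_out([
  {"ax": 0, "ay": 0, "az": -0.2, "dx": 0.002, "dy": 0, "dz": 0.03, "grip": 1},
  {"ax": 0, "ay": 0, "az": 0, "dx": 0.001, "dy": 0, "dz": 0.03, "grip": 1},
  {"ax": 0, "ay": 0, "az": 0, "dx": 0, "dy": 0, "dz": 0.03, "grip": 1},
  {"ax": 0, "ay": 0, "az": 0, "dx": 0, "dy": 0, "dz": 0.025, "grip": 1},
  {"ax": 0, "ay": 0, "az": 0, "dx": 0, "dy": 0, "dz": 0, "grip": 1},
])

```text
clock: 11.35
position: [0.4908, 0.3274, 0.0727]
tool_rot: [-3.083, -0.602, 0.0]
ft_force: [-0.3, -0.9, -0.2]
width: 0.0029
```

```bash

python3 - <<'E'
from h import *
gw((-116,-31,64))
im=eyes.read_camera("side");crop(im,250,100,370,210,5,"pics/s2.png")
E
```

```text
pos [0.4908 0.3274 0.0727] yaw 22.1 shift [-0.0016  0.0015  0.0087] turn [-0.05  0.   -0.1 ] t 11.35 f [-0.3 -0.9 -0.2] w 0.0029
in washer mm [-114.4  -29.5   72.7]
```

View pics/s2.png

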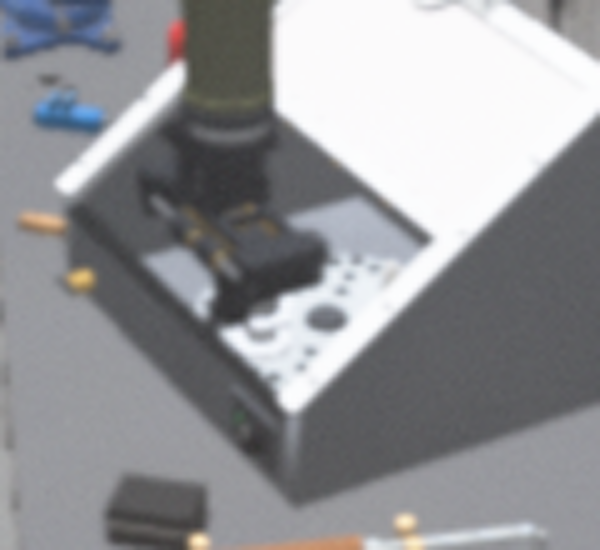

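Request:
carry_out([
  {"ax": 0, "ay": 0, "az": 0, "dx": -0.001, "dy": 0, "dz": 0.009, "grip": 1},
  {"ax": 0, "ay": 0, "az": 0, "dx": -0.001, "dy": -0.01, "dz": 0.002, "grip": 1},
  {"ax": 0, "ay": 0, "az": 0, "dx": -0.001, "dy": -0.015, "dz": 0, "grip": 1},
  {"ax": 0, "ay": 0, "az": 0, "dx": 0, "dy": -0.015, "dz": 0, "grip": 1},
  {"ax": 0, "ay": 0, "az": 0, "dx": 0.004, "dy": -0.015, "dz": 0, "grip": 1},
])

```text
clock: 11.82
position: [0.4769, 0.3778, 0.0664]
tool_rot: [3.081, 0.589, 0.011]
ft_force: [-0.8, -5.0, -1.7]
width: 0.0005
```

```bash

python3 - <<'E'
from h import *
gw((-102,56,64))
im=eyes.read_camera("wrist");cv2.imwrite("pics/w9.png",im)
E
```

```text
pos [0.4769 0.3778 0.0664] yaw 21.64 shift [ 0.0059 -0.0337  0.0022] turn [ 0.34 -0.36 -0.56] t 11.82 f [-0.8 -5.  -1.7] w 0.0005
in washer mm [-108.2   22.4   66.4]
```

View pics/w9.png

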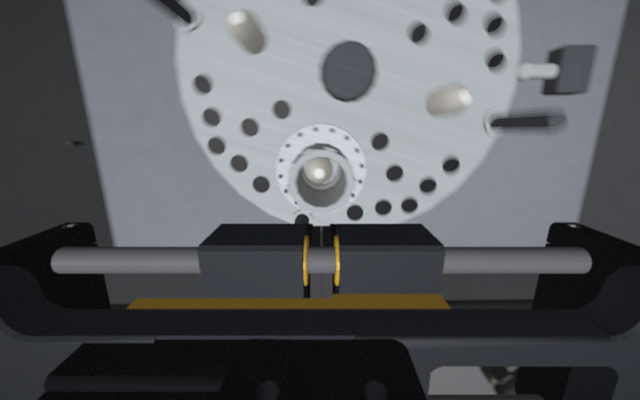

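Request:
carry_out([
  {"ax": 0, "ay": 0, "az": 0, "dx": -0.001, "dy": -0.018, "dz": 0, "grip": 1},
  {"ax": 0, "ay": 0, "az": 0, "dx": 0.004, "dy": -0.018, "dz": 0.001, "grip": 1},
  {"ax": 0, "ay": 0, "az": 0, "dx": 0.009, "dy": -0.015, "dz": 0.001, "grip": 1},
  {"ax": 0, "ay": 0, "az": 0, "dx": 0.009, "dy": -0.012, "dz": 0, "grip": 1},
])

```text
clock: 12.2
position: [0.4858, 0.4416, 0.0689]
tool_rot: [3.073, 0.576, 0.044]
ft_force: [4.5, -3.6, -2.3]
width: 0.0001
```

```bash

python3 - <<'E'
from h import *
gw((-84,79,64))
im=eyes.read_camera("wrist");cv2.imwrite("pics/w10.png",im)
E
```

```text
pos [0.4858 0.4416 0.0689] yaw 21.25 shift [-0.0084 -0.0009  0.0047] turn [ 1.16 -1.4  -0.96] t 12.2 f [ 4.5 -3.6 -2.3] w 0.0001
in washer mm [-75.8  78.1  68.9]
```

View pics/w10.png

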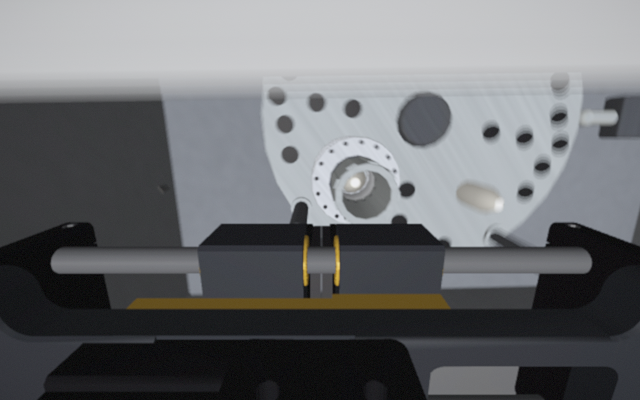

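Request:
carry_out([
  {"ax": 0.4, "ay": -0.4, "az": -0.3, "dx": 0.008, "dy": -0.006, "dz": 0.002, "grip": 1},
  {"ax": 0.4, "ay": -0.4, "az": -0.3, "dx": 0.008, "dy": -0.004, "dz": 0.001, "grip": 1},
  {"ax": 0, "ay": 0, "az": 0, "dx": 0, "dy": 0, "dz": 0, "grip": 1},
])

```text
clock: 12.5
position: [0.4993, 0.4582, 0.0689]
tool_rot: [3.078, 0.596, 0.02]
ft_force: [0.4, 0.2, 0.5]
width: 0.0005
```

```bash

python3 - <<'E'
from h import *
gw((-84,79,64))
im=eyes.read_camera("wrist");cv2.imwrite("pics/w11.png",im)
E
```

```text
pos [0.4993 0.4582 0.0689] yaw 21.92 shift [-0.0269  0.0095  0.0047] turn [ 0.48 -0.67 -0.28] t 12.5 f [0.4 0.2 0.5] w 0.0005
in washer mm [-57.1  88.4  68.9]
```

View pics/w11.png

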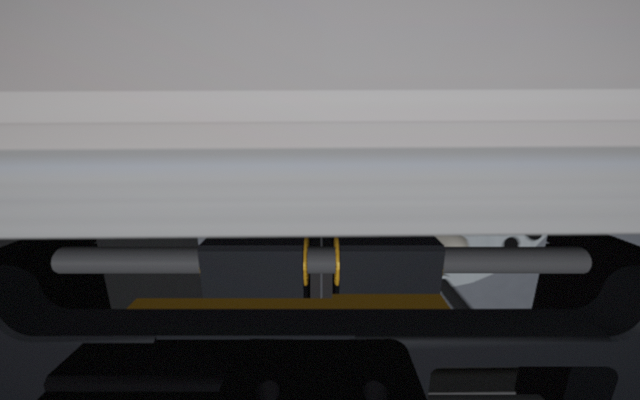

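Request:
carry_out([
  {"ax": 0, "ay": 0, "az": 0, "dx": -0.025, "dy": 0.004, "dz": -0.002, "grip": 1},
  {"ax": 0, "ay": 0, "az": 0, "dx": -0.025, "dy": 0.004, "dz": -0.005, "grip": 1},
  {"ax": 0, "ay": 0, "az": 0, "dx": -0.02, "dy": 0.01, "dz": -0.03, "grip": 1},
  {"ax": 0, "ay": 0, "az": 0, "dx": -0.02, "dy": 0.02, "dz": -0.035, "grip": 1},
  {"ax": 0, "ay": 0, "az": 0, "dx": -0.01, "dy": 0.03, "dz": -0.02, "grip": 0.5},
])

```text
clock: 12.97
position: [0.4209, 0.3669, 0.1586]
tool_rot: [-3.074, -0.613, -0.012]
ft_force: [1.0, -0.8, 0.7]
width: 0.003
```

```bash

python3 - <<'E'
from h import *
gw((-84,79,64))
s=readout.observe()
im=eyes.read_camera("wrist");cv2.imwrite("pics/w12.png",im)
for nm,P in dict(front=(-71,0,62),right=(-5,-66,62),left=(-5,66,94),peg=(-115,0,22),pegr=(-5,-110,22)).items(): print(nm,proj("wrist",w2(P),s).round(0))
E
```

```text
pos [0.4209 0.3669 0.1586] yaw 22.56 shift [ 0.0796 -0.0446  0.0955] turn [-0.28 -0.49  0.36] t 12.97 f [ 1.  -0.8  0.7] w 0.003
in washer mm [-164.1   33.4  158.6]
front [[360.  98.]]
right [[445.  12.]]
left [[276.  -7.]]
peg [[354. 146.]]
pegr [[474.  29.]]
```

View pics/w12.png

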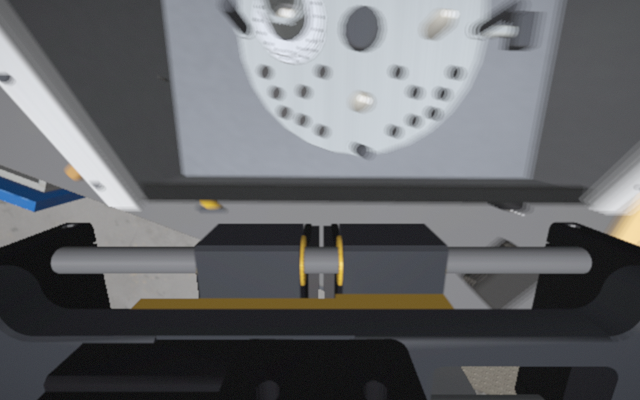

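Request:
carry_out([
  {"ax": 0, "ay": 0, "az": 0, "dx": 0, "dy": 0.025, "dz": -0.03, "grip": 0},
  {"ax": 0, "ay": 0, "az": 0, "dx": -0.005, "dy": 0.035, "dz": -0.02, "grip": 0},
  {"ax": 0, "ay": 0, "az": 0, "dx": -0.01, "dy": 0.037, "dz": -0.01, "grip": 0},
  {"ax": 0, "ay": 0, "az": 0, "dx": -0.01, "dy": 0.037, "dz": -0.01, "grip": 0},
  {"ax": 0, "ay": 0, "az": 0, "dx": -0.01, "dy": 0.037, "dz": 0, "grip": 0},
])

```text
clock: 13.43
position: [0.4541, 0.1968, 0.2364]
tool_rot: [-3.071, -0.63, -0.043]
ft_force: [1.3, 0.8, 0.3]
width: 0.0364
```

Request:
carry_out([
  {"ax": 0, "ay": 0, "az": 0, "dx": -0.013, "dy": 0.037, "dz": 0, "grip": 0},
  {"ax": 0, "ay": 0, "az": 0, "dx": -0.013, "dy": 0.037, "dz": 0, "grip": 0},
  {"ax": 0, "ay": 0, "az": 0, "dx": -0.013, "dy": 0.037, "dz": 0, "grip": 0},
  {"ax": 0, "ay": 0, "az": 0, "dx": -0.013, "dy": 0.037, "dz": 0, "grip": 0},
  {"ax": 0, "ay": 0, "az": 0, "dx": -0.013, "dy": 0.037, "dz": 0, "grip": 0},
])

```text
clock: 13.85
position: [0.4687, -0.0018, 0.2414]
tool_rot: [3.072, 0.642, 0.072]
ft_force: [1.5, 0.7, -0.6]
width: 0.07
```

```bash

python3 - <<'E'
from h import *
go((.456,-.18,.22),np.radians(20))
E
```

```text
pos [ 0.4687 -0.0018  0.2414] yaw 23.63 shift [-0.0839  0.158   0.0195] turn [ 0.61 -2.58  3.61] t 13.85 f [ 1.5  0.7 -0.6] w 0.07
```

Request:
carry_out([
  {"ax": 0.2, "ay": -0.8, "az": 1.2, "dx": -0.019, "dy": 0.037, "dz": 0.005, "grip": 0},
  {"ax": 0.2, "ay": -0.8, "az": 1.2, "dx": -0.019, "dy": 0.037, "dz": 0.005, "grip": 0},
  {"ax": 0.2, "ay": -0.8, "az": 1.2, "dx": -0.019, "dy": 0.037, "dz": 0.005, "grip": 0},
  {"ax": 0, "ay": 0, "az": 0, "dx": -0.015, "dy": 0.03, "dz": 0.004, "grip": 0},
  {"ax": 0, "ay": 0, "az": 0, "dx": 0, "dy": 0, "dz": 0, "grip": 0},
])

```text
clock: 14.27
position: [0.4556, -0.1684, 0.226]
tool_rot: [3.085, 0.533, 0.022]
ft_force: [0.5, -0.6, -0.6]
width: 0.0864
```

Request:
carry_out([
  {"ax": 0, "ay": 0, "az": 0, "dx": 0, "dy": 0, "dz": 0, "grip": 0},
  {"ax": 0, "ay": 0, "az": 0, "dx": 0, "dy": 0, "dz": 0, "grip": 0},
])

```text
clock: 14.43
position: [0.4561, -0.1685, 0.2268]
tool_rot: [3.085, 0.529, 0.026]
ft_force: [0.3, 0.3, -0.0]
width: 0.0865
```

```bash

python3 - <<'E'
from h import *
go((.456,-.18,.12),np.radians(20))
s=readout.observe()
im=eyes.read_camera("wrist");cv2.imwrite("pics/w13.png",im)
for c,uv in look("wrist","hub_1"): print(c,uv,atz("wrist",uv,0,s).round(4))
print(proj("wrist",[(.4585,-.1825,.072)],s))
E
```

```text
pos [ 0.4561 -0.1685  0.2268] yaw 19.45 shift [-0.0054  0.0093  0.1069] turn [ 0.81 -0.83 -0.56] t 14.43 f [ 0.3  0.3 -0. ] w 0.0865
0.72 [367.7 114.1] [ 0.5599 -0.2015  0.    ]
0.68 [463.  125.2] [ 0.5893 -0.3283  0.    ]
0.56 [322.7 179.6] [ 0.4569 -0.1743  0.    ]
[[331.0909302  191.23116734]]
```

View pics/w13.png

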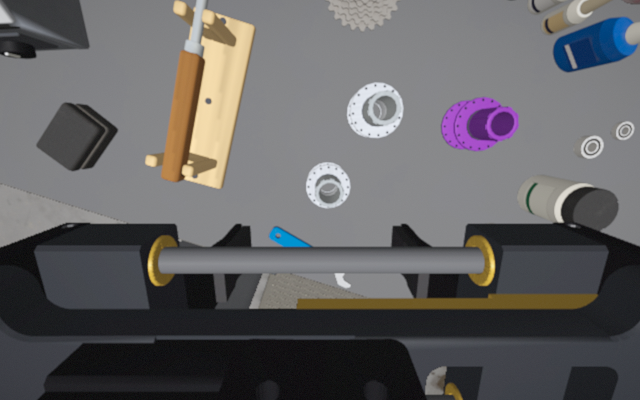

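```bash

python3 - <<'E'
from h import *
s=readout.observe()
print(atz("wrist",(329.5,188),.072,s))
go((.459,-.1805,.075),np.radians(20))
E
```

```text
[ 0.46192317 -0.17796204  0.072     ]
pos [ 0.4565 -0.1671  0.227 ] yaw 19.61 shift [-0.0044  0.0114  0.1521] turn [ 0.8  -0.84 -0.4 ] t 14.53 f [ 1.1 -0.3 -0.8] w 0.0871
```

Request:
carry_out([
  {"ax": 0.3, "ay": -0.3, "az": -0.2, "dx": -0.002, "dy": 0.004, "dz": 0.035, "grip": 0},
  {"ax": 0.3, "ay": -0.3, "az": -0.2, "dx": -0.001, "dy": 0.004, "dz": 0.035, "grip": 0},
  {"ax": 0.2, "ay": -0.2, "az": -0.1, "dx": -0.001, "dy": 0.003, "dz": 0.035, "grip": 0},
  {"ax": 0, "ay": 0, "az": 0, "dx": 0, "dy": 0.001, "dz": 0.035, "grip": 0},
  {"ax": 0, "ay": 0, "az": 0, "dx": 0, "dy": 0, "dz": 0, "grip": 0},
])

```text
clock: 14.95
position: [0.4661, -0.1735, 0.0892]
tool_rot: [3.08, 0.571, 0.022]
ft_force: [-2.2, 0.8, -0.9]
width: 0.0867
```

```bash

python3 - <<'E'
from h import *
s=readout.observe()
go((.4595,-.1805,.046),np.radians(20))
im=eyes.read_camera("wrist");cv2.imwrite("pics/w14.png",im);crop(im,250,170,400,310,4,"pics/w14c.png")
print(proj("wrist",[(.4595,-.1805,.072)],s))
E
```

```text
pos [ 0.4661 -0.1735  0.0892] yaw 20.99 shift [-0.0091  0.0037  0.0431] turn [ 0.63 -0.69  0.99] t 14.95 f [-2.2  0.8 -0.9] w 0.0867
[[326.55912494 242.5026965 ]]
```

View pics/w14c.png

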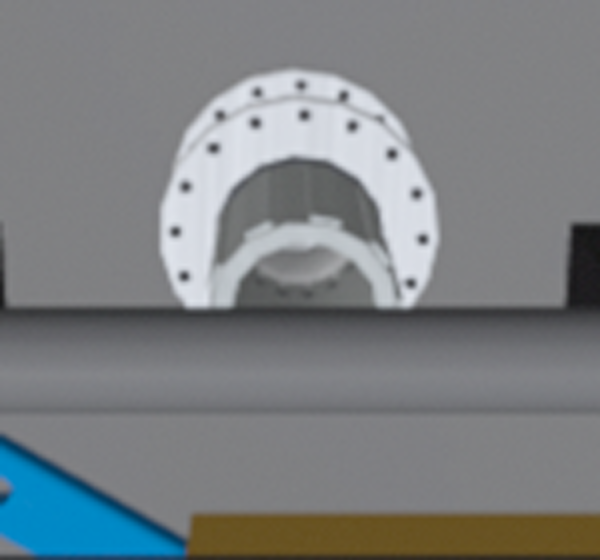

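Request:
carry_out([
  {"ax": 0.3, "ay": -0.3, "az": 0.5, "dx": -0.009, "dy": 0.004, "dz": 0, "grip": 0},
  {"ax": 0.3, "ay": -0.3, "az": 0.3, "dx": 0, "dy": 0, "dz": 0, "grip": 0},
  {"ax": 0, "ay": 0, "az": 0, "dx": 0, "dy": 0, "dz": 0, "grip": 0},
  {"ax": 0, "ay": 0, "az": 0, "dx": 0, "dy": 0, "dz": 0, "grip": 0},
])

```text
clock: 15.33
position: [0.4655, -0.1804, 0.1001]
tool_rot: [3.084, 0.555, 0.02]
ft_force: [0.2, 0.4, -0.1]
width: 0.0871
```

```bash

python3 - <<'E'
from h import *
s=readout.observe()
go((.4595,-.1805,.046),np.radians(20))
im=eyes.read_camera("wrist");crop(im,250,170,400,310,4,"pics/w15c.png")
print(proj("wrist",[(.4595,-.1805,.072),(.4595,-.1805,.033),(.4595,-.1805,.0)],s))
print(look("wrist","hub_1",3))
E
```

```text
pos [ 0.4655 -0.1804  0.1001] yaw 20.39 shift [-0.0063 -0.0026  0.054 ] turn [ 0.57 -0.63  0.38] t 15.33 f [ 0.2  0.4 -0.1] w 0.0871
[[317.54341156 232.72850472]
 [317.64780879 216.40959884]
 [317.71344445 206.14972726]]
[(0.84, array([379.9, 115.2])), (0.68, array([517.6, 132.6])), (0.63, array([314.9, 210.4]))]
```

View pics/w15c.png

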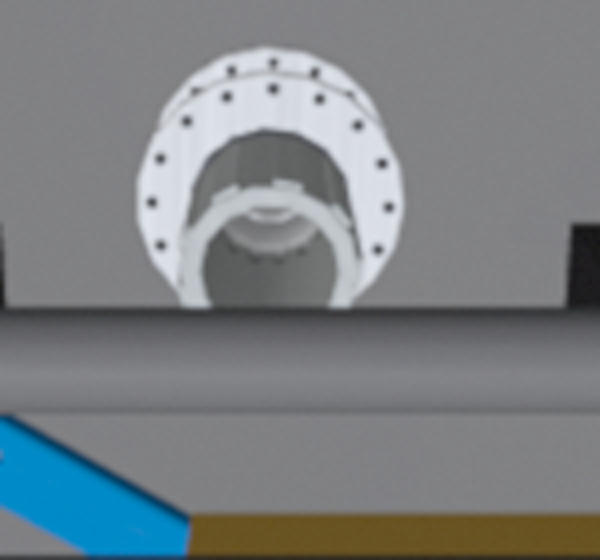

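Request:
carry_out([
  {"ax": 0.2, "ay": -0.2, "az": 0.2, "dx": -0.006, "dy": -0.001, "dz": 0.015, "grip": 0},
  {"ax": 0.2, "ay": -0.2, "az": 0, "dx": -0.004, "dy": -0.001, "dz": 0.018, "grip": 0},
  {"ax": 0, "ay": 0, "az": 0, "dx": -0.002, "dy": 0, "dz": 0.015, "grip": 0},
  {"ax": 0, "ay": 0, "az": 0, "dx": 0, "dy": 0, "dz": 0.004, "grip": 0},
  {"ax": 0, "ay": 0, "az": 0, "dx": 0, "dy": 0, "dz": 0, "grip": 0},
])

```text
clock: 15.85
position: [0.4578, -0.1845, 0.0512]
tool_rot: [3.084, 0.549, 0.019]
ft_force: [0.0, 0.1, -1.1]
width: 0.0869
```

```bash

python3 - <<'E'
from h import *
s=readout.observe()
go((.4555,-.182,.046),np.radians(20))
im=eyes.read_camera("wrist");crop(im,250,170,400,310,4,"pics/w16c.png")
print(proj("wrist",[(.4555,-.182,.072),(.4555,-.182,.0)],s))
E
```

```text
pos [ 0.4578 -0.1845  0.0512] yaw 20.18 shift [-0.0014 -0.0032  0.0051] turn [ 0.62 -0.61  0.18] t 15.85 f [ 0.   0.1 -1.1] w 0.0869
[[315.34269593 257.34470654]
 [316.16153537 217.25896092]]
```

View pics/w16c.png

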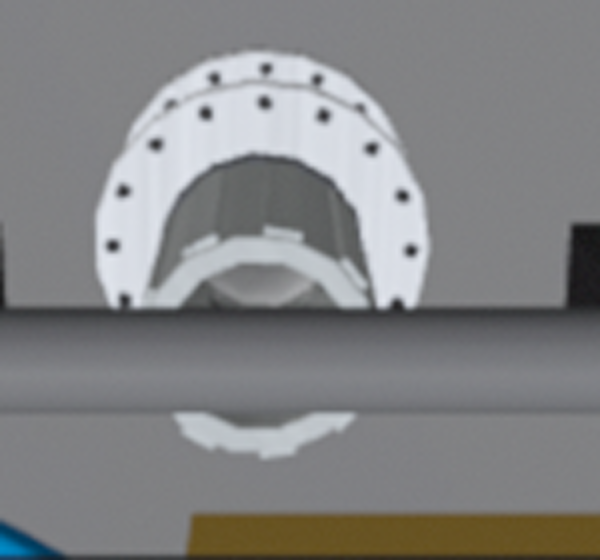

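Request:
carry_out([
  {"ax": 0.3, "ay": -0.3, "az": 0.2, "dx": -0.0015, "dy": -0.003, "dz": 0.005, "grip": 0.5},
  {"ax": 0.3, "ay": -0.3, "az": 0, "dx": 0, "dy": 0, "dz": 0.001, "grip": 0.5},
  {"ax": 0, "ay": 0, "az": 0, "dx": 0, "dy": 0, "dz": 0, "grip": 1},
  {"ax": 0, "ay": 0, "az": 0, "dx": 0, "dy": 0, "dz": 0, "grip": 1},
  {"ax": 0, "ay": 0, "az": 0, "dx": 0, "dy": 0, "dz": 0, "grip": 1},
])

```text
clock: 16.32
position: [0.4582, -0.1826, 0.0482]
tool_rot: [3.091, 0.545, 0.006]
ft_force: [0.2, -1.1, -0.6]
width: 0.0619
```

Request:
carry_out([
  {"ax": 0, "ay": 0, "az": 0, "dx": 0, "dy": 0, "dz": 0, "grip": 1},
  {"ax": 0, "ay": 0, "az": 0, "dx": 0, "dy": 0, "dz": 0, "grip": 1},
  {"ax": 0, "ay": 0, "az": 0, "dx": 0, "dy": 0, "dz": 0, "grip": 1},
  {"ax": 0, "ay": 0, "az": 0, "dx": 0, "dy": 0, "dz": 0, "grip": 1},
  {"ax": 0, "ay": 0, "az": 0, "dx": 0, "dy": 0, "dz": 0, "grip": 1},
])

```text
clock: 16.73
position: [0.4586, -0.1825, 0.049]
tool_rot: [3.091, 0.545, 0.007]
ft_force: [-0.3, -0.0, -1.1]
width: 0.0329
```

Request:
carry_out([
  {"ax": 0, "ay": 0, "az": 0, "dx": 0, "dy": 0, "dz": -0.035, "grip": 1},
  {"ax": 0, "ay": 0, "az": 0, "dx": 0, "dy": 0, "dz": -0.04, "grip": 1},
  {"ax": 0, "ay": 0, "az": 0, "dx": 0, "dy": 0, "dz": -0.04, "grip": 1},
  {"ax": 0, "ay": 0, "az": 0, "dx": 0.005, "dy": -0.01, "dz": -0.035, "grip": 1},
  {"ax": 0, "ay": 0, "az": 0, "dx": 0.01, "dy": -0.025, "dz": -0.03, "grip": 1},
])

```text
clock: 17.15
position: [0.4521, -0.1468, 0.2258]
tool_rot: [-3.087, -0.531, 0.021]
ft_force: [0.9, -0.0, -1.7]
width: 0.0326
```

Request:
carry_out([
  {"ax": 0, "ay": 0, "az": 0, "dx": 0.018, "dy": -0.036, "dz": -0.008, "grip": 1},
  {"ax": 0, "ay": 0, "az": 0, "dx": 0.018, "dy": -0.036, "dz": -0.008, "grip": 1},
  {"ax": 0, "ay": 0, "az": 0, "dx": 0.018, "dy": -0.036, "dz": -0.004, "grip": 1},
  {"ax": 0, "ay": 0, "az": 0, "dx": 0.018, "dy": -0.036, "dz": -0.004, "grip": 1},
  {"ax": 0, "ay": 0, "az": 0, "dx": 0.018, "dy": -0.036, "dz": 0, "grip": 1},
])

```text
clock: 17.57
position: [0.4817, 0.0533, 0.2602]
tool_rot: [3.098, 0.508, 0.001]
ft_force: [0.8, -0.0, -1.2]
width: 0.0328
```

Request:
carry_out([
  {"ax": 0, "ay": 0, "az": 0, "dx": 0.018, "dy": -0.036, "dz": -0.002, "grip": 1},
  {"ax": 0, "ay": 0, "az": 0, "dx": 0.018, "dy": -0.036, "dz": -0.002, "grip": 1},
  {"ax": 0, "ay": 0, "az": 0, "dx": 0.018, "dy": -0.036, "dz": 0, "grip": 1},
  {"ax": 0, "ay": 0, "az": 0, "dx": 0.018, "dy": -0.036, "dz": 0, "grip": 1},
  {"ax": 0, "ay": 0, "az": 0, "dx": 0.018, "dy": -0.036, "dz": 0, "grip": 1},
])

```text
clock: 17.98
position: [0.509, 0.2595, 0.2645]
tool_rot: [3.094, 0.5, 0.009]
ft_force: [1.0, -0.4, 0.4]
width: 0.0326
```

```bash

python3 - <<'E'
from h import *
gw((-120,0,265))
E
```

```text
pos [0.509  0.2595 0.2645] yaw 18.38 shift [-0.0035 -0.0993 -0.0013] turn [ 0.49 -0.24 -3.82] t 17.98 f [ 1.  -0.4  0.4] w 0.0326
in washer mm [-123.2  -99.3  264.5]
```

Request:
carry_out([
  {"ax": 0.2, "ay": 0, "az": -1.3, "dx": -0.002, "dy": -0.033, "dz": 0, "grip": 1},
  {"ax": 0.2, "ay": 0, "az": -1.3, "dx": -0.002, "dy": -0.033, "dz": 0, "grip": 1},
  {"ax": 0, "ay": 0, "az": -1, "dx": 0, "dy": -0.028, "dz": 0, "grip": 1},
  {"ax": 0, "ay": 0, "az": 0, "dx": 0, "dy": 0, "dz": 0, "grip": 1},
  {"ax": 0, "ay": 0, "az": 0, "dx": 0, "dy": 0, "dz": 0, "grip": 1},
])

```text
clock: 18.4
position: [0.4677, 0.3614, 0.2611]
tool_rot: [-3.07, -0.623, 0.002]
ft_force: [0.1, -0.8, -1.9]
width: 0.0329
```

```bash

python3 - <<'E'
from h import *
s=readout.observe()
gw((-71,0,265))
im=eyes.read_camera("wrist");cv2.imwrite("pics/w17.png",im)
print(proj("wrist",[w2((-71,0,62)),w2((-5,66,94)),w2((-115,0,78)),w2((-5,-66,62))],s).round(1))
E
```

```text
pos [0.4677 0.3614 0.2611] yaw 22.94 shift [ 0.0518  0.0112 -0.004 ] turn [-0.53 -0.03  0.74] t 18.4 f [ 0.1 -0.8 -1.9] w 0.0329
in washer mm [-122.9   10.6  261.1]
[[331.3 139.7]
 [272.7  78.4]
 [330.9 176.5]
 [387.6  84.1]]
```

View pics/w17.png

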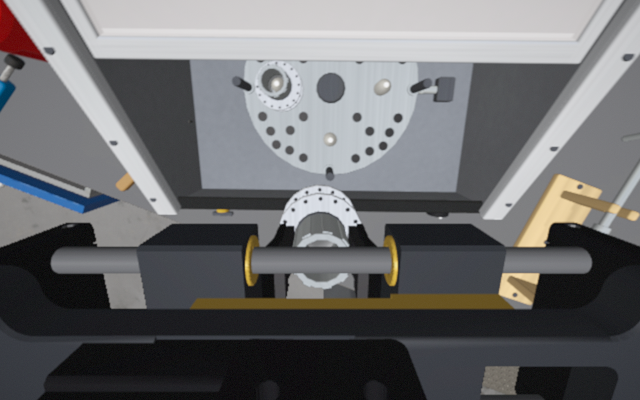

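Request:
carry_out([
  {"ax": -0.2, "ay": 0, "az": 0.4, "dx": 0.025, "dy": 0.006, "dz": 0, "grip": 1},
  {"ax": -0.2, "ay": 0, "az": 0.3, "dx": 0.025, "dy": 0.005, "dz": 0.02, "grip": 1},
  {"ax": 0, "ay": 0, "az": 0, "dx": 0, "dy": 0, "dz": 0.035, "grip": 1},
  {"ax": 0, "ay": 0, "az": 0, "dx": 0, "dy": 0, "dz": 0.035, "grip": 1},
  {"ax": 0, "ay": 0, "az": 0, "dx": 0, "dy": 0, "dz": 0.025, "grip": 1},
])

```text
clock: 18.87
position: [0.5271, 0.3682, 0.1489]
tool_rot: [-3.083, -0.59, -0.023]
ft_force: [0.0, 0.3, -2.8]
width: 0.0327
```

```bash

python3 - <<'E'
from h import *
gw((-71,0,122))
E
```

```text
pos [0.5271 0.3682 0.1489] yaw 21.68 shift [-0.0061 -0.0055  0.0268] turn [ 0.03 -0.83 -0.52] t 18.87 f [ 0.   0.3 -2.8] w 0.0327
in washer mm [-65.3  -5.5 148.9]
```

Request:
carry_out([
  {"ax": 0, "ay": -0.4, "az": -0.3, "dx": -0.004, "dy": -0.004, "dz": 0.012, "grip": 1},
  {"ax": 0, "ay": -0.4, "az": -0.2, "dx": -0.002, "dy": -0.002, "dz": 0.012, "grip": 1},
  {"ax": 0, "ay": 0, "az": 0, "dx": 0, "dy": 0, "dz": 0, "grip": 1},
  {"ax": 0, "ay": 0, "az": 0, "dx": 0, "dy": 0, "dz": 0, "grip": 1},
])

```text
clock: 19.2
position: [0.5197, 0.3637, 0.1173]
tool_rot: [3.078, 0.591, -0.015]
ft_force: [0.4, -0.1, -0.9]
width: 0.033
```

```bash

python3 - <<'E'
from h import *
gw((-71,0,71))
E
```

```text
pos [0.5197 0.3637 0.1173] yaw 21.75 shift [ 0.0034 -0.0071  0.0462] turn [ 0.31  0.62 -0.45] t 19.2 f [ 0.4 -0.1 -0.9] w 0.033
in washer mm [-73.9  -6.9 117.3]
```

Request:
carry_out([
  {"ax": 0.1, "ay": 0.3, "az": -0.3, "dx": 0.003, "dy": -0.006, "dz": 0, "grip": 1},
  {"ax": 0.1, "ay": 0.3, "az": 0, "dx": 0, "dy": -0.001, "dz": 0, "grip": 1},
  {"ax": 0, "ay": 0, "az": 0, "dx": 0, "dy": 0, "dz": 0, "grip": 1},
])

```text
clock: 19.45
position: [0.5219, 0.3732, 0.1212]
tool_rot: [-3.083, -0.6, -0.01]
ft_force: [-0.3, 0.5, -0.5]
width: 0.0333
```

```bash

python3 - <<'E'
from h import *
gw((-71,0,71))
E
```

```text
pos [0.5219 0.3732 0.1212] yaw 22.02 shift [-0.003   0.001   0.0502] turn [ 0.04 -0.36 -0.18] t 19.45 f [-0.3  0.5 -0.5] w 0.0333
in washer mm [-68.3   1.  121.2]
```

Request:
carry_out([
  {"ax": 0, "ay": 0, "az": 0, "dx": -0.002, "dy": 0.001, "dz": 0.012, "grip": 1},
  {"ax": 0, "ay": 0, "az": 0, "dx": -0.001, "dy": 0, "dz": 0.012, "grip": 1},
  {"ax": 0, "ay": 0, "az": 0, "dx": 0, "dy": 0, "dz": 0.012, "grip": 1},
  {"ax": 0, "ay": 0, "az": 0, "dx": 0, "dy": 0, "dz": 0.01, "grip": 1},
  {"ax": 0, "ay": 0, "az": 0, "dx": 0, "dy": 0, "dz": 0.002, "grip": 1},
])

```text
clock: 19.87
position: [0.5207, 0.3729, 0.072]
tool_rot: [-3.081, -0.601, -0.02]
ft_force: [-0.5, -0.6, -2.0]
width: 0.0328
```

```bash

python3 - <<'E'
from h import *
gw((-71,0,71))
E
```

```text
pos [0.5207 0.3729 0.072 ] yaw 22.08 shift [-0.0015  0.0012  0.001 ] turn [ 0.02 -0.72 -0.12] t 19.87 f [-0.5 -0.6 -2. ] w 0.0328
in washer mm [-69.5   1.2  72. ]
```

Request:
carry_out([
  {"ax": 0, "ay": 0, "az": 0, "dx": -0.001, "dy": 0.001, "dz": 0.002, "grip": 1},
  {"ax": 0, "ay": 0, "az": 0, "dx": 0, "dy": 0, "dz": 0.001, "grip": 0.8},
  {"ax": 0, "ay": 0, "az": 0, "dx": 0, "dy": 0, "dz": 0, "grip": 0.3},
  {"ax": 0, "ay": 0, "az": 0, "dx": 0, "dy": 0, "dz": 0, "grip": 0.2},
  {"ax": 0, "ay": 0, "az": 0, "dx": 0, "dy": 0, "dz": 0, "grip": 0.2},
])

```text
clock: 20.28
position: [0.5213, 0.374, 0.071]
tool_rot: [-3.078, -0.602, -0.025]
ft_force: [-0.2, 0.3, -0.2]
width: 0.0455
```

Request:
carry_out([
  {"ax": 0, "ay": 0, "az": 0, "dx": 0, "dy": 0, "dz": 0, "grip": 0.2},
  {"ax": 0, "ay": 0, "az": 0, "dx": 0, "dy": 0, "dz": 0, "grip": 0.2},
  {"ax": 0, "ay": 0, "az": 0, "dx": 0, "dy": 0, "dz": 0, "grip": 0.2},
])

```text
clock: 20.53
position: [0.5215, 0.3738, 0.0707]
tool_rot: [-3.078, -0.602, -0.025]
ft_force: [0.3, 0.6, -0.2]
width: 0.0645
```

Request:
carry_out([
  {"ax": 0, "ay": 0, "az": 0, "dx": 0, "dy": 0, "dz": -0.03, "grip": 0.2},
  {"ax": 0, "ay": 0, "az": 0, "dx": 0, "dy": 0, "dz": -0.035, "grip": 0.2},
  {"ax": 0, "ay": 0, "az": 0, "dx": -0.01, "dy": 0, "dz": -0.035, "grip": 0.4},
  {"ax": 0, "ay": 0, "az": 0, "dx": -0.025, "dy": 0.015, "dz": -0.01, "grip": 1},
  {"ax": 0, "ay": 0, "az": 0, "dx": -0.01, "dy": 0.015, "dz": 0, "grip": 1},
])

```text
clock: 20.95
position: [0.4866, 0.3301, 0.1811]
tool_rot: [-3.074, -0.609, -0.014]
ft_force: [-0.5, 0.2, -0.5]
width: 0.0568
```

```bash

python3 - <<'E'
from h import *
s=readout.observe()
gw((-115,-31,64))
im=eyes.read_camera("wrist");cv2.imwrite("pics/w18.png",im)
print(proj("wrist",[w2((-71,0,94))],s).round(1))
E
```

```text
pos [0.4866 0.3301 0.1811] yaw 22.41 shift [0.0011 0.0062 0.1171] turn [-0.32 -0.57  0.22] t 20.95 f [-0.5  0.2 -0.5] w 0.0568
in washer mm [-117.3  -25.4  181.1]
[[292.6 152.9]]
```

View pics/w18.png

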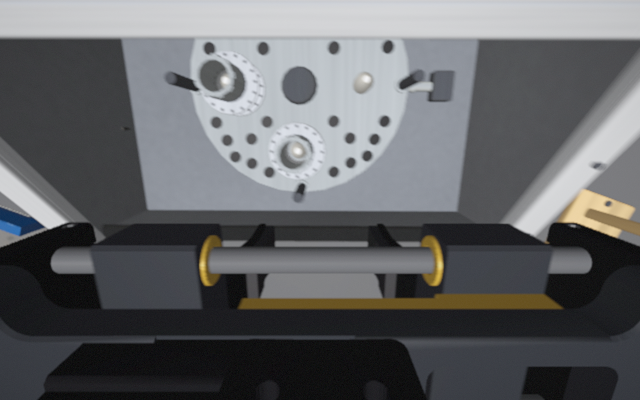

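Request:
carry_out([
  {"ax": 0, "ay": 0, "az": 0, "dx": 0.001, "dy": 0.006, "dz": 0, "grip": 1},
  {"ax": 0, "ay": 0, "az": 0, "dx": 0, "dy": 0, "dz": 0, "grip": 1},
  {"ax": 0, "ay": 0, "az": 0, "dx": 0, "dy": 0, "dz": 0, "grip": 1},
  {"ax": 0, "ay": 0, "az": 0, "dx": 0, "dy": 0, "dz": 0.01, "grip": 1},
  {"ax": 0, "ay": 0, "az": 0, "dx": 0, "dy": 0, "dz": 0.03, "grip": 1},
])

```text
clock: 21.42
position: [0.4965, 0.3232, 0.1443]
tool_rot: [-3.077, -0.599, -0.032]
ft_force: [0.1, 1.1, -0.2]
width: 0.0203
```

Request:
carry_out([
  {"ax": 0, "ay": 0, "az": 0, "dx": 0, "dy": 0, "dz": 0.03, "grip": 1},
  {"ax": 0, "ay": 0, "az": 0, "dx": 0, "dy": 0, "dz": 0.03, "grip": 1},
  {"ax": 0, "ay": 0, "az": 0, "dx": 0, "dy": 0, "dz": 0.01, "grip": 1},
  {"ax": 0, "ay": 0, "az": 0, "dx": 0, "dy": 0, "dz": 0, "grip": 1},
])

```text
clock: 21.75
position: [0.4935, 0.3245, 0.0625]
tool_rot: [-3.076, -0.604, -0.014]
ft_force: [-0.2, 0.2, 0.7]
width: 0.0012
```

```bash

python3 - <<'E'
from h import *
gw((-116,-31,62))
E
```

```text
pos [0.4935 0.3245 0.0625] yaw 22.21 shift [-0.0031 -0.0023  0.0005] turn [-0.31 -0.58  0.02] t 21.75 f [-0.2  0.2  0.7] w 0.0012
in washer mm [-112.9  -33.3   62.5]
```

Request:
carry_out([
  {"ax": 0, "ay": 0, "az": 0, "dx": -0.003, "dy": -0.012, "dz": 0, "grip": 1},
  {"ax": 0, "ay": 0, "az": 0, "dx": -0.002, "dy": -0.015, "dz": 0, "grip": 1},
  {"ax": 0, "ay": 0, "az": 0, "dx": -0.001, "dy": -0.015, "dz": 0, "grip": 1},
  {"ax": 0, "ay": 0, "az": 0, "dx": 0, "dy": -0.015, "dz": 0, "grip": 1},
  {"ax": 0, "ay": 0, "az": 0, "dx": 0.003, "dy": -0.015, "dz": 0, "grip": 1},
])

```text
clock: 22.17
position: [0.4683, 0.3869, 0.0642]
tool_rot: [3.083, 0.591, 0.021]
ft_force: [4.3, -4.5, -3.3]
width: 0.0003
```

```bash

python3 - <<'E'
from h import *
gw((-102,56,62))
E
```

```text
pos [0.4683 0.3869 0.0642] yaw 21.7 shift [ 0.0105 -0.0221  0.0022] turn [ 0.28 -0.71 -0.5 ] t 22.17 f [ 4.3 -4.5 -3.3] w 0.0003
in washer mm [-112.7   34.    64.2]
```

Request:
carry_out([
  {"ax": 0, "ay": 0, "az": 0, "dx": 0.004, "dy": -0.016, "dz": 0, "grip": 1},
  {"ax": 0, "ay": 0, "az": 0, "dx": 0.008, "dy": -0.014, "dz": 0, "grip": 1},
  {"ax": 0, "ay": 0, "az": 0, "dx": 0.009, "dy": -0.012, "dz": 0, "grip": 1},
  {"ax": 0, "ay": 0, "az": 0, "dx": 0.008, "dy": -0.006, "dz": 0, "grip": 1},
])

```text
clock: 22.5
position: [0.4802, 0.4438, 0.0689]
tool_rot: [3.076, 0.586, 0.033]
ft_force: [-0.1, -0.1, 0.8]
width: 0.0006
```

```bash

python3 - <<'E'
from h import *
gw((-84,79,64))
im=eyes.read_camera("wrist");cv2.imwrite("pics/w19.png",im)
E
```

```text
pos [0.4802 0.4438 0.0689] yaw 21.59 shift [-0.0039  0.0032  0.0049] turn [ 0.79 -1.06 -0.62] t 22.5 f [-0.1 -0.1  0.8] w 0.0006
in washer mm [-80.2  82.2  68.9]
```

View pics/w19.png

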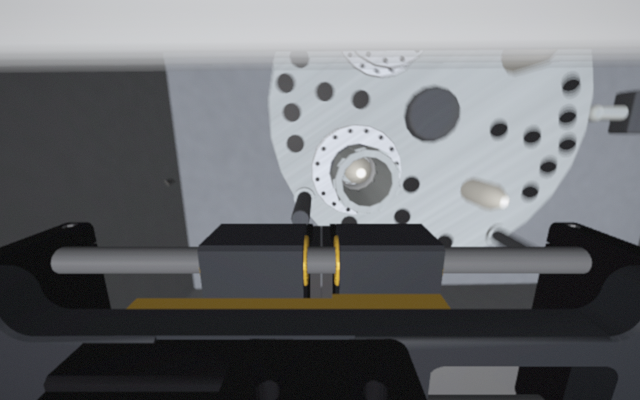

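Request:
carry_out([
  {"ax": 0, "ay": 0, "az": 0, "dx": 0.004, "dy": -0.003, "dz": 0, "grip": 1},
  {"ax": 0, "ay": 0, "az": 0, "dx": 0, "dy": 0, "dz": 0, "grip": 1},
  {"ax": 0, "ay": 0, "az": 0, "dx": 0, "dy": 0, "dz": 0, "grip": 1},
])

```text
clock: 22.8
position: [0.4834, 0.4528, 0.0725]
tool_rot: [3.08, 0.59, 0.039]
ft_force: [0.9, -2.2, -1.2]
width: 0.0003
```

```bash

python3 - <<'E'
from h import *
gw((-84,79,64))
im=eyes.read_camera("wrist");cv2.imwrite("pics/w20.png",im)
E
```

```text
pos [0.4834 0.4528 0.0725] yaw 21.68 shift [-0.0103  0.0104  0.0084] turn [ 0.58 -1.34 -0.53] t 22.8 f [ 0.9 -2.2 -1.2] w 0.0003
in washer mm [-73.8  89.4  72.5]
```

View pics/w20.png

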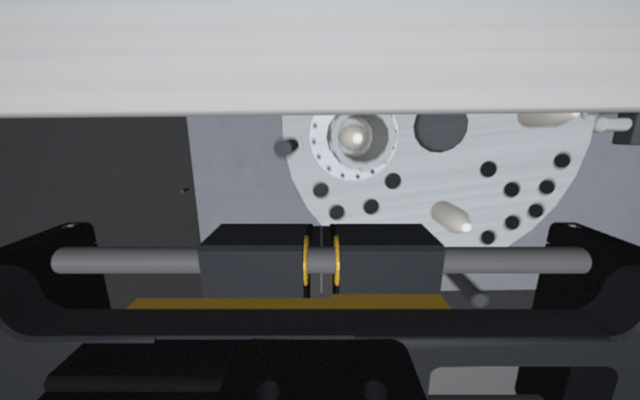

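Request:
carry_out([
  {"ax": 0, "ay": 0, "az": 0, "dx": -0.02, "dy": 0, "dz": -0.02, "grip": 1},
  {"ax": 0, "ay": 0, "az": 0, "dx": -0.025, "dy": 0.004, "dz": -0.03, "grip": 1},
  {"ax": 0, "ay": 0, "az": 0, "dx": -0.02, "dy": 0.02, "dz": -0.03, "grip": 0.5},
  {"ax": 0, "ay": 0, "az": 0, "dx": -0.01, "dy": 0.03, "dz": -0.03, "grip": 0},
  {"ax": 0, "ay": 0, "az": 0, "dx": -0.01, "dy": 0.035, "dz": -0.02, "grip": 0},
])

```text
clock: 23.27
position: [0.4247, 0.341, 0.1986]
tool_rot: [3.08, 0.607, 0.019]
ft_force: [1.9, -0.9, 1.3]
width: 0.0129
```

```bash

python3 - <<'E'
from h import *
gw((-84,79,64))
s=readout.observe()
im=eyes.read_camera("wrist");cv2.imwrite("pics/w21.png",im)
im=eyes.read_camera("side");cv2.imwrite("pics/s3.png",im)
for c,uv in look("side","hub_1"): print(c,uv,atz("side",uv,0).round(3))
print(proj("wrist",[w2((-71,0,62)),w2((-5,66,94)),w2((-115,0,78)),w2((-5,-66,62))],s).round(1))
E
```

```text
pos [0.4247 0.341  0.1986] yaw 22.31 shift [ 0.0851 -0.0715  0.1353] turn [ 0.29 -0.65  0.11] t 23.27 f [ 1.9 -0.9  1.3] w 0.0129
in washer mm [-170.5    8.   198.6]
0.94 [319.1 355.8] [ 0.447 -0.562  0.   ]
0.83 [334.4 257.8] [ 0.56  -0.181  0.   ]
0.76 [350.6 290.5] [ 0.584 -0.336  0.   ]
0.59 [309.8 158. ] [0.569 0.478 0.   ]
0.48 [324.3 161.1] [0.629 0.443 0.   ]
[[328.2  95.6]
 [251.    7.4]
 [328.4 140.9]
 [398.2  22. ]]
```

View pics/w21.png

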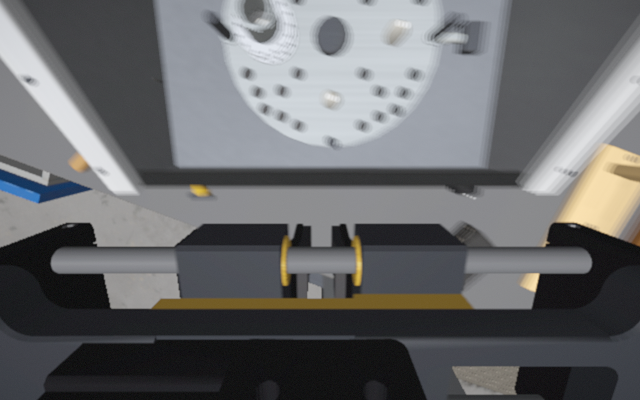

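View pics/s3.png

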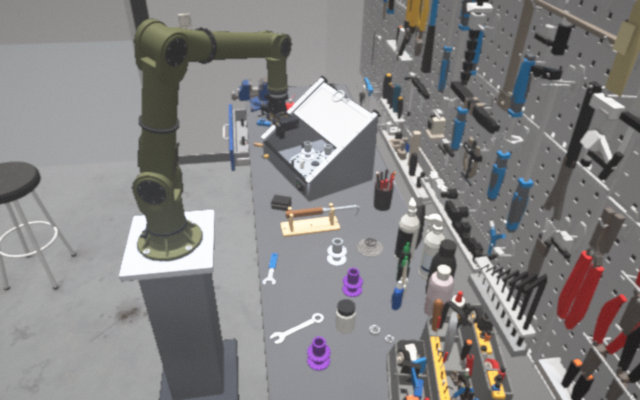

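Request:
carry_out([
  {"ax": 0, "ay": 0, "az": 0, "dx": 0, "dy": 0.036, "dz": -0.015, "grip": 0},
  {"ax": 0, "ay": 0, "az": 0, "dx": -0.003, "dy": 0.037, "dz": -0.01, "grip": 0},
  {"ax": 0, "ay": 0, "az": 0, "dx": -0.005, "dy": 0.038, "dz": -0.01, "grip": 0},
  {"ax": 0, "ay": 0, "az": 0, "dx": -0.007, "dy": 0.038, "dz": -0.005, "grip": 0},
  {"ax": 0, "ay": 0, "az": 0, "dx": -0.007, "dy": 0.038, "dz": 0, "grip": 0},
])

```text
clock: 23.83
position: [0.4715, 0.1659, 0.2378]
tool_rot: [-3.075, -0.63, -0.022]
ft_force: [0.6, -0.2, -0.1]
width: 0.0577
```

Request:
carry_out([
  {"ax": 0, "ay": 0, "az": 0, "dx": -0.009, "dy": 0.038, "dz": 0, "grip": 0},
  {"ax": 0, "ay": 0, "az": 0, "dx": -0.009, "dy": 0.038, "dz": 0, "grip": 0},
  {"ax": 0, "ay": 0, "az": 0, "dx": -0.009, "dy": 0.038, "dz": 0, "grip": 0},
  {"ax": 0, "ay": 0, "az": 0, "dx": -0.009, "dy": 0.038, "dz": 0, "grip": 0},
  {"ax": 0, "ay": 0, "az": 0, "dx": -0.009, "dy": 0.038, "dz": 0, "grip": 0},
])

```text
clock: 24.25
position: [0.5051, -0.0281, 0.2351]
tool_rot: [-3.07, -0.647, -0.024]
ft_force: [1.1, 0.4, -0.0]
width: 0.0851
```

```bash

python3 - <<'E'
from h import *
go((.54,-.185,.23),np.radians(22))
E
```

```text
pos [ 0.5051 -0.0281  0.2351] yaw 23.79 shift [-0.0315  0.1576  0.0045] turn [-0.05 -0.89  1.79] t 24.25 f [ 1.1  0.4 -0. ] w 0.0851
```

Request:
carry_out([
  {"ax": 0, "ay": -0.2, "az": 0.5, "dx": -0.008, "dy": 0.038, "dz": 0, "grip": 0},
  {"ax": 0, "ay": -0.2, "az": 0.5, "dx": -0.008, "dy": 0.038, "dz": 0, "grip": 0},
  {"ax": 0, "ay": -0.2, "az": 0.5, "dx": -0.008, "dy": 0.036, "dz": 0, "grip": 0},
  {"ax": 0, "ay": -0.2, "az": 0.3, "dx": -0.007, "dy": 0.03, "dz": 0, "grip": 0},
  {"ax": 0, "ay": 0, "az": 0, "dx": 0, "dy": 0, "dz": 0, "grip": 0},
])

```text
clock: 24.67
position: [0.5331, -0.1812, 0.2287]
tool_rot: [-3.083, -0.592, 0.006]
ft_force: [-1.3, -0.2, 0.3]
width: 0.0868
```

Request:
carry_out([
  {"ax": 0, "ay": 0, "az": 0, "dx": 0, "dy": 0, "dz": 0, "grip": 0},
  {"ax": 0, "ay": 0, "az": 0, "dx": 0, "dy": 0, "dz": 0, "grip": 0},
])

```text
clock: 24.83
position: [0.5334, -0.1804, 0.226]
tool_rot: [-3.079, -0.59, 0.009]
ft_force: [-0.2, -0.4, 0.6]
width: 0.087
```

```bash

python3 - <<'E'
from h import *
go((.562,-.203,.105),np.radians(22))
s=readout.observe()
im=eyes.read_camera("wrist");cv2.imwrite("pics/w22.png",im)
for c,uv in look("wrist","hub_1"): print(c,uv,atz("wrist",uv,0,s).round(4))
print(proj("wrist",[(.562,-.203,.082)],s))
E
```

```text
pos [ 0.5334 -0.1804  0.226 ] yaw 21.69 shift [0.0188 0.0325 0.1207] turn [-0.43  0.26 -0.31] t 24.83 f [-0.2 -0.4  0.6] w 0.087
0.63 [332.6 156.5] [ 0.5636 -0.1838  0.    ]
0.63 [438.4 180.2] [ 0.5877 -0.3334  0.    ]
[[350.69584808 172.60425841]]
```

View pics/w22.png

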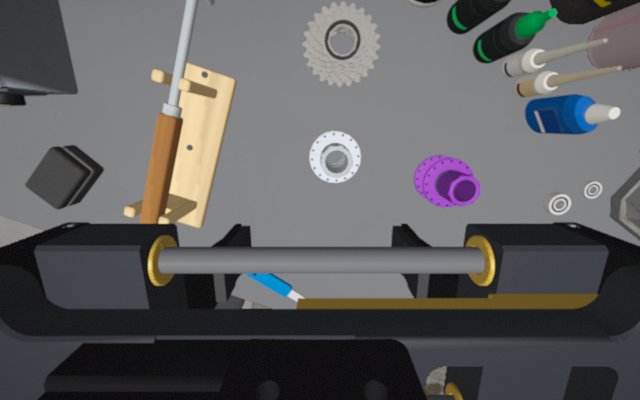

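```bash

python3 - <<'E'
from h import *
s=readout.observe()
print(atz("wrist",(335.5,157.5),.082,s))
go((.564,-.184,.105),np.radians(22))
E
```

```text
[ 0.57123985 -0.17955261  0.082     ]
pos [ 0.5335 -0.1787  0.2265] yaw 21.84 shift [0.0269 0.0171 0.1212] turn [-0.43  0.24 -0.17] t 24.93 f [-0.6  0.6  0.2] w 0.0871
```

Request:
carry_out([
  {"ax": -0.2, "ay": 0, "az": 0, "dx": 0.008, "dy": 0.004, "dz": 0.03, "grip": 0},
  {"ax": -0.2, "ay": 0, "az": 0, "dx": 0.008, "dy": 0.004, "dz": 0.03, "grip": 0},
  {"ax": 0, "ay": 0, "az": 0, "dx": 0.007, "dy": 0.004, "dz": 0.03, "grip": 0},
  {"ax": 0, "ay": 0, "az": 0, "dx": 0.004, "dy": 0.003, "dz": 0.02, "grip": 0},
  {"ax": 0, "ay": 0, "az": 0, "dx": 0, "dy": 0, "dz": 0, "grip": 0},
])

```text
clock: 25.35
position: [0.5686, -0.1736, 0.1171]
tool_rot: [3.075, 0.614, 0.006]
ft_force: [-2.0, 0.1, -0.5]
width: 0.0867
```

Request:
carry_out([
  {"ax": 0, "ay": 0, "az": 0, "dx": 0, "dy": 0, "dz": 0, "grip": 0},
  {"ax": 0, "ay": 0, "az": 0, "dx": 0, "dy": 0, "dz": 0, "grip": 0},
])

```text
clock: 25.52
position: [0.5685, -0.17, 0.1176]
tool_rot: [3.076, 0.622, 0.005]
ft_force: [-0.1, -0.4, 0.1]
width: 0.0872
```

```bash

python3 - <<'E'
from h import *
s=readout.observe()
go((.565,-.183,.05),np.radians(22))
im=eyes.read_camera("wrist");crop(im,250,170,400,310,4,"pics/w23c.png")
print(proj("wrist",[(.565,-.183,.082),(.565,-.183,.0)],s)); print(look("wrist","hub_1",3))
E
```

```text
pos [ 0.5685 -0.17    0.1176] yaw 22.85 shift [-0.0084  0.0103  0.0676] turn [ 0.25 -0.14  0.85] t 25.52 f [-0.1 -0.4  0.1] w 0.0872
[[334.76854216 231.97010995]
 [330.65903932 203.08831935]]
[(0.82, array([466.9, 234.9]))]
```

View pics/w23c.png

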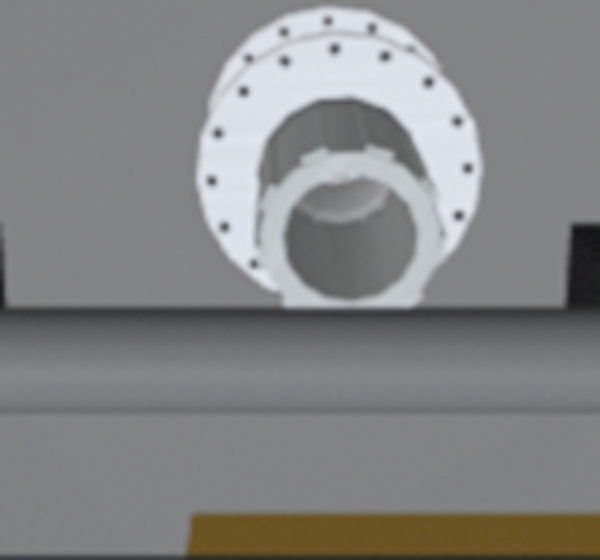

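Request:
carry_out([
  {"ax": 0.2, "ay": 0, "az": 0.4, "dx": -0.004, "dy": 0.007, "dz": 0.018, "grip": 0},
  {"ax": 0, "ay": 0, "az": 0.4, "dx": -0.003, "dy": 0.004, "dz": 0.018, "grip": 0},
  {"ax": 0, "ay": 0, "az": 0, "dx": -0.001, "dy": 0.001, "dz": 0.018, "grip": 0},
  {"ax": 0, "ay": 0, "az": 0, "dx": 0, "dy": 0, "dz": 0.008, "grip": 0},
  {"ax": 0, "ay": 0, "az": 0, "dx": 0, "dy": 0, "dz": 0, "grip": 0},
])

```text
clock: 26.03
position: [0.5726, -0.1876, 0.0651]
tool_rot: [3.071, 0.595, 0.028]
ft_force: [0.3, 0.8, 1.3]
width: 0.0872
```

```bash

python3 - <<'E'
from h import *
s=readout.observe()
go((.5668,-.1847,.051),np.radians(22))
im=eyes.read_camera("wrist");crop(im,250,170,400,310,4,"pics/w24c.png")
print(proj("wrist",[(.5668,-.1847,.082),(.5668,-.1847,.0)],s))
E
```

```text
pos [ 0.5726 -0.1876  0.0651] yaw 21.95 shift [-0.0045 -0.0051  0.014 ] turn [ 0.93 -0.88 -0.06] t 26.03 f [0.3 0.8 1.3] w 0.0872
[[312.54407484 259.01015798]
 [313.83833084 215.94956781]]
```

View pics/w24c.png

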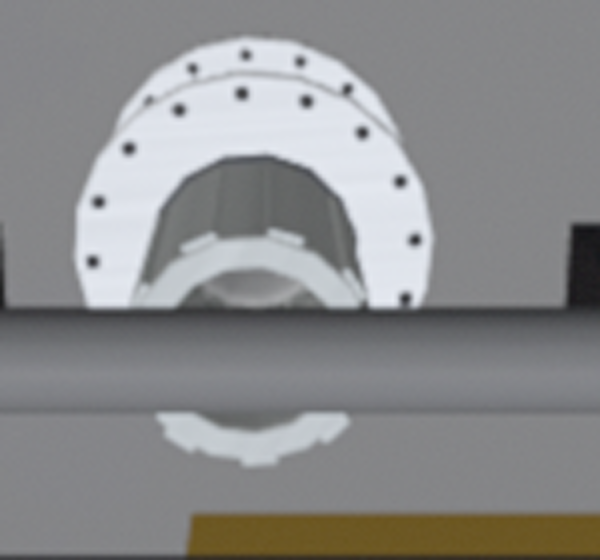

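Request:
carry_out([
  {"ax": 0.4, "ay": -0.4, "az": 0, "dx": -0.003, "dy": -0.004, "dz": 0.008, "grip": 0.3},
  {"ax": 0.3, "ay": -0.3, "az": 0, "dx": -0.002, "dy": -0.001, "dz": 0.006, "grip": 0.5},
  {"ax": 0, "ay": 0, "az": 0, "dx": 0, "dy": 0, "dz": 0.002, "grip": 0.6},
  {"ax": 0, "ay": 0, "az": 0, "dx": 0, "dy": 0, "dz": 0, "grip": 1},
  {"ax": 0, "ay": 0, "az": 0, "dx": 0, "dy": 0, "dz": 0, "grip": 1},
])

```text
clock: 26.5
position: [0.569, -0.1847, 0.0529]
tool_rot: [3.078, 0.598, 0.013]
ft_force: [0.2, -0.2, 0.8]
width: 0.0616
```

Request:
carry_out([
  {"ax": 0, "ay": 0, "az": 0, "dx": 0, "dy": 0, "dz": 0, "grip": 1},
  {"ax": 0, "ay": 0, "az": 0, "dx": 0, "dy": 0, "dz": 0, "grip": 1},
  {"ax": 0, "ay": 0, "az": 0, "dx": 0, "dy": 0, "dz": 0, "grip": 1},
  {"ax": 0, "ay": 0, "az": 0, "dx": 0, "dy": 0, "dz": 0, "grip": 1},
  {"ax": 0, "ay": 0, "az": 0, "dx": 0, "dy": 0, "dz": 0, "grip": 1},
])

```text
clock: 26.92
position: [0.5697, -0.1843, 0.0538]
tool_rot: [3.077, 0.599, 0.015]
ft_force: [-0.2, 0.1, -0.4]
width: 0.0347
```

Request:
carry_out([
  {"ax": 0, "ay": 0, "az": 0, "dx": 0, "dy": 0, "dz": -0.035, "grip": 1},
  {"ax": 0, "ay": 0, "az": 0, "dx": 0, "dy": 0, "dz": -0.04, "grip": 1},
  {"ax": 0, "ay": 0, "az": 0, "dx": 0, "dy": 0, "dz": -0.04, "grip": 1},
  {"ax": 0, "ay": 0, "az": 0, "dx": 0, "dy": -0.01, "dz": -0.035, "grip": 1},
  {"ax": 0, "ay": 0, "az": 0, "dx": 0, "dy": -0.025, "dz": -0.03, "grip": 1},
])

```text
clock: 27.33
position: [0.5479, -0.1552, 0.2288]
tool_rot: [-3.082, -0.588, 0.014]
ft_force: [0.2, -0.7, -1.2]
width: 0.035
```

```bash

python3 - <<'E'
from h import *
gw((-120,0,275))
im=eyes.read_camera("wrist");crop(im,250,170,400,310,4,"pics/w25c.png")
E
```

```text
pos [ 0.5479 -0.1552  0.2288] yaw 21.62 shift [ 0.1183 -0.4995 -0.0443] turn [-0.34  0.46 -0.59] t 27.33 f [ 0.2 -0.7 -1.2] w 0.035
in washer mm [-243.8 -498.   228.8]
```

View pics/w25c.png

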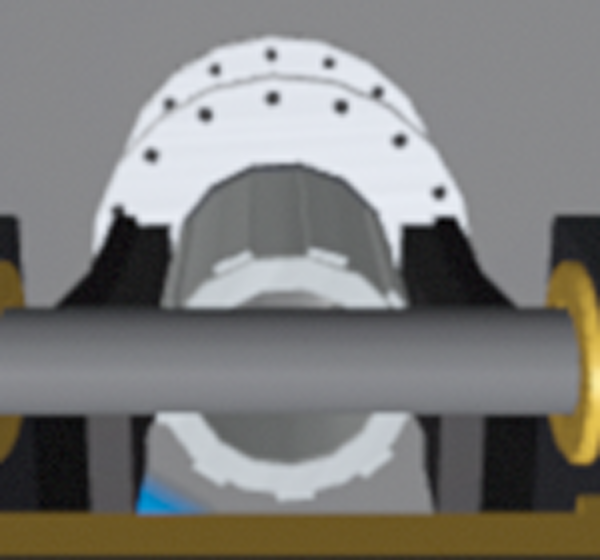

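Request:
carry_out([
  {"ax": 0, "ay": 0, "az": 0, "dx": 0.009, "dy": -0.038, "dz": -0.008, "grip": 1},
  {"ax": 0, "ay": 0, "az": 0, "dx": 0.009, "dy": -0.038, "dz": -0.008, "grip": 1},
  {"ax": 0, "ay": 0, "az": 0, "dx": 0.009, "dy": -0.038, "dz": -0.008, "grip": 1},
  {"ax": 0, "ay": 0, "az": 0, "dx": 0.009, "dy": -0.038, "dz": -0.008, "grip": 1},
  {"ax": 0, "ay": 0, "az": 0, "dx": 0.009, "dy": -0.038, "dz": -0.008, "grip": 1},
])

```text
clock: 27.8
position: [0.5211, 0.0377, 0.2767]
tool_rot: [3.083, 0.574, 0.003]
ft_force: [0.8, 0.6, -0.7]
width: 0.0348
```

Request:
carry_out([
  {"ax": 0, "ay": 0, "az": 0, "dx": 0.009, "dy": -0.038, "dz": -0.004, "grip": 1},
  {"ax": 0, "ay": 0, "az": 0, "dx": 0.009, "dy": -0.038, "dz": -0.004, "grip": 1},
  {"ax": 0, "ay": 0, "az": 0, "dx": 0.009, "dy": -0.038, "dz": -0.002, "grip": 1},
  {"ax": 0, "ay": 0, "az": 0, "dx": 0.009, "dy": -0.038, "dz": 0, "grip": 1},
  {"ax": 0, "ay": 0, "az": 0, "dx": 0.009, "dy": -0.038, "dz": 0, "grip": 1},
])

```text
clock: 28.22
position: [0.4917, 0.2402, 0.2873]
tool_rot: [3.079, 0.571, 0.012]
ft_force: [1.6, -0.4, -1.9]
width: 0.0345
```

```bash

python3 - <<'E'
from h import *
gw((-120,0,275))
E
```

```text
pos [0.4917 0.2402 0.2873] yaw 21.03 shift [ 0.0241 -0.1113  0.0112] turn [ 0.66 -0.3  -1.17] t 28.22 f [ 1.6 -0.4 -1.9] w 0.0345
in washer mm [-146.5 -110.6  287.3]
```

Request:
carry_out([
  {"ax": 0.2, "ay": 0, "az": -0.4, "dx": 0.008, "dy": -0.036, "dz": 0.003, "grip": 1},
  {"ax": 0.2, "ay": 0, "az": -0.4, "dx": 0.008, "dy": -0.034, "dz": 0.003, "grip": 1},
  {"ax": 0.2, "ay": 0, "az": -0.4, "dx": 0.005, "dy": -0.022, "dz": 0.003, "grip": 1},
  {"ax": 0, "ay": 0, "az": 0, "dx": 0, "dy": 0, "dz": 0, "grip": 1},
  {"ax": 0, "ay": 0, "az": 0, "dx": 0, "dy": 0, "dz": 0, "grip": 1},
])

```text
clock: 28.63
position: [0.4692, 0.3494, 0.2761]
tool_rot: [-3.071, -0.634, -0.006]
ft_force: [1.1, -0.9, -2.5]
width: 0.0347
```

```bash

python3 - <<'E'
from h import *
s=readout.observe()
gw((-69,0,265))
im=eyes.read_camera("wrist");cv2.imwrite("pics/w26.png",im)
print(proj("wrist",[w2((-71,0,62)),w2((-5,66,94)),w2((-115,0,78)),w2((-5,-66,62))],s).round(1))
E
```

```text
pos [0.4692 0.3494 0.2761] yaw 23.32 shift [0.057  0.0001 0.0113] turn [-0.31 -0.29  1.12] t 28.63 f [ 1.1 -0.9 -2.5] w 0.0347
in washer mm [-126.    -1.   276.1]
[[321.8 137.4]
 [264.9  78. ]
 [321.1 172.7]
 [375.6  84.4]]
```

View pics/w26.png

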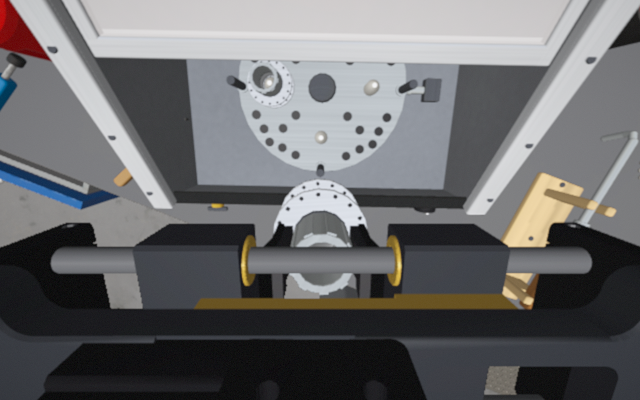

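Post is at (321,137), as predicted. I'll advance and lower.

Request:
carry_out([
  {"ax": -0.1, "ay": -0.1, "az": 0.5, "dx": 0.027, "dy": -0.001, "dz": 0, "grip": 1},
  {"ax": -0.1, "ay": -0.1, "az": 0.5, "dx": 0.025, "dy": -0.001, "dz": 0.01, "grip": 1},
  {"ax": 0, "ay": 0, "az": 0, "dx": 0, "dy": -0.001, "dz": 0.035, "grip": 1},
  {"ax": 0, "ay": 0, "az": 0, "dx": 0, "dy": -0.001, "dz": 0.035, "grip": 1},
  {"ax": 0, "ay": 0, "az": 0, "dx": 0, "dy": 0, "dz": 0.03, "grip": 1},
])

```text
clock: 29.1
position: [0.5263, 0.3684, 0.1704]
tool_rot: [3.086, 0.587, 0.027]
ft_force: [-0.9, -0.5, -2.0]
width: 0.0347
```

Request:
carry_out([
  {"ax": 0, "ay": 0, "az": 0, "dx": 0, "dy": 0, "dz": 0, "grip": 1},
])

```text
clock: 29.18
position: [0.5251, 0.3631, 0.1638]
tool_rot: [3.081, 0.581, 0.013]
ft_force: [-1.3, -1.7, -2.0]
width: 0.0353
```

```bash

python3 - <<'E'
from h import *
gw((-69,0,125))
E
```

```text
pos [0.5251 0.3631 0.1638] yaw 21.34 shift [-0.0003 -0.0098  0.0387] turn [ 0.43 -0.39 -0.86] t 29.18 f [-1.3 -1.7 -2. ] w 0.0353
in washer mm [-69.1  -9.5 163.8]
```

Request:
carry_out([
  {"ax": 0.2, "ay": -0.2, "az": -0.4, "dx": 0, "dy": -0.007, "dz": 0.015, "grip": 1},
  {"ax": 0.2, "ay": -0.2, "az": -0.4, "dx": 0, "dy": -0.002, "dz": 0.015, "grip": 1},
  {"ax": 0, "ay": 0, "az": 0, "dx": 0, "dy": 0, "dz": 0.004, "grip": 1},
  {"ax": 0, "ay": 0, "az": 0, "dx": 0, "dy": 0, "dz": 0, "grip": 1},
  {"ax": 0, "ay": 0, "az": 0, "dx": 0, "dy": 0, "dz": 0, "grip": 1},
])

```text
clock: 29.6
position: [0.5261, 0.368, 0.1304]
tool_rot: [3.083, 0.593, 0.005]
ft_force: [-0.4, -0.0, -1.2]
width: 0.0346
```

```bash

python3 - <<'E'
from h import *
gw((-69,0,76))
E
```

```text
pos [0.5261 0.368  0.1304] yaw 21.78 shift [-0.0029 -0.0054  0.0544] turn [ 0.12 -0.16 -0.42] t 29.6 f [-0.4 -0.  -1.2] w 0.0346
in washer mm [-66.3  -5.3 130.4]
```

Request:
carry_out([
  {"ax": 0, "ay": 0, "az": -0.3, "dx": -0.003, "dy": -0.005, "dz": 0.003, "grip": 1},
  {"ax": 0, "ay": 0, "az": 0, "dx": 0, "dy": 0, "dz": 0, "grip": 1},
  {"ax": 0, "ay": 0, "az": 0, "dx": 0, "dy": 0, "dz": 0, "grip": 1},
])

```text
clock: 29.85
position: [0.5223, 0.3733, 0.1304]
tool_rot: [-3.083, -0.602, -0.012]
ft_force: [0.6, -0.9, -1.8]
width: 0.0345
```

```bash

python3 - <<'E'
from h import *
gw((-69,0,76))
E
```

```text
pos [0.5223 0.3733 0.1304] yaw 22.1 shift [-0.0016  0.0009  0.0544] turn [ 0.07 -0.44 -0.1 ] t 29.85 f [ 0.6 -0.9 -1.8] w 0.0345
in washer mm [-67.8   1.  130.4]
```

Request:
carry_out([
  {"ax": 0, "ay": 0, "az": 0, "dx": -0.001, "dy": 0.001, "dz": 0.013, "grip": 1},
  {"ax": 0, "ay": 0, "az": 0, "dx": -0.001, "dy": 0, "dz": 0.013, "grip": 1},
  {"ax": 0, "ay": 0, "az": 0, "dx": 0, "dy": 0, "dz": 0.013, "grip": 1},
  {"ax": 0, "ay": 0, "az": 0, "dx": 0, "dy": 0, "dz": 0.011, "grip": 1},
  {"ax": 0, "ay": 0, "az": 0, "dx": 0, "dy": 0, "dz": 0.003, "grip": 1},
])

```text
clock: 30.27
position: [0.5221, 0.3736, 0.0752]
tool_rot: [-3.081, -0.604, -0.021]
ft_force: [-1.7, -0.7, 16.5]
width: 0.035
```

```bash

python3 - <<'E'
from h import *
gw((-69,0,76))
E
```

```text
pos [0.5221 0.3736 0.0752] yaw 22.18 shift [-0.0011  0.0014 -0.0008] turn [ 0.02 -0.77 -0.02] t 30.27 f [-1.7 -0.7 16.5] w 0.035
in washer mm [-67.9   1.4  75.2]
```

Request:
carry_out([
  {"ax": 0, "ay": 0, "az": 0, "dx": 0, "dy": 0, "dz": -0.001, "grip": 0.8},
  {"ax": 0, "ay": 0, "az": 0, "dx": 0, "dy": 0, "dz": 0, "grip": 0.3},
  {"ax": 0, "ay": 0, "az": 0, "dx": 0, "dy": 0, "dz": 0, "grip": 0.1},
  {"ax": 0, "ay": 0, "az": 0, "dx": 0, "dy": 0, "dz": 0, "grip": 0.1},
  {"ax": 0, "ay": 0, "az": 0, "dx": 0, "dy": 0, "dz": 0, "grip": 0.1},
])

```text
clock: 30.68
position: [0.5218, 0.3738, 0.0742]
tool_rot: [-3.08, -0.604, -0.018]
ft_force: [0.6, 0.1, 0.8]
width: 0.0541
```

Request:
carry_out([
  {"ax": 0, "ay": 0, "az": 0, "dx": 0, "dy": 0, "dz": 0, "grip": 0.1},
  {"ax": 0, "ay": 0, "az": 0, "dx": 0, "dy": 0, "dz": 0, "grip": 0.1},
  {"ax": 0, "ay": 0, "az": 0, "dx": 0, "dy": 0, "dz": 0, "grip": 0.1},
])

```text
clock: 30.93
position: [0.5219, 0.3735, 0.074]
tool_rot: [-3.081, -0.604, -0.018]
ft_force: [0.7, -0.9, -0.0]
width: 0.073
```

Request:
carry_out([
  {"ax": 0, "ay": 0, "az": 0, "dx": 0, "dy": 0, "dz": -0.03, "grip": 0.1},
  {"ax": 0, "ay": 0, "az": 0, "dx": 0, "dy": 0, "dz": -0.035, "grip": 0.1},
  {"ax": 0, "ay": 0, "az": 0, "dx": -0.005, "dy": 0, "dz": -0.035, "grip": 0.1},
  {"ax": 0, "ay": 0, "az": 0, "dx": -0.025, "dy": 0, "dz": -0.025, "grip": 0.1},
  {"ax": 0, "ay": 0, "az": 0, "dx": -0.025, "dy": 0, "dz": -0.02, "grip": 0.1},
])

```text
clock: 31.35
position: [0.4692, 0.3492, 0.2168]
tool_rot: [-3.083, -0.6, 0.001]
ft_force: [-0.6, 0.3, -0.1]
width: 0.0779
```

Request:
carry_out([
  {"ax": 0, "ay": 0, "az": 0, "dx": -0.02, "dy": 0, "dz": 0, "grip": 0.1},
  {"ax": 0, "ay": 0, "az": 0, "dx": 0, "dy": 0, "dz": 0, "grip": 0.1},
  {"ax": 0, "ay": 0, "az": 0, "dx": 0, "dy": 0, "dz": 0, "grip": 0.1},
])

```text
clock: 31.6
position: [0.4484, 0.3435, 0.2236]
tool_rot: [-3.083, -0.604, -0.015]
ft_force: [0.3, -1.0, -0.3]
width: 0.0783
```

```bash

python3 - <<'E'
from h import *
s=readout.observe()
gw((-69,0,265))
im=eyes.read_camera("wrist");cv2.imwrite("pics/w27.png",im)
im=eyes.read_camera("side");crop(im,250,70,390,210,4,"pics/s4.png")
for c in("side","wrist","top"):
    if c=="top": im=eyes.read_camera("top");cv2.imwrite("pics/t1.png",im)
    print(c,look(c,"pull_ring",3),look(c,"hook_tip",2),look(c,"rod_home",2))
print(proj("wrist",[w2((-71,0,104)),w2((-5,66,94)),w2((-115,0,78)),w2((-5,-66,62))],s).round(1))
E
```

```text
pos [0.4484 0.3435 0.2236] yaw 22.17 shift [ 0.0789  0.0014 -0.0407] turn [ 0.08 -0.54 -0.03] t 31.6 f [ 0.3 -1.  -0.3] w 0.0783
in washer mm [-147.5    1.4  223.6]
side [(0.79, array([341.3,  96.5]))] [(0.73, array([357.3, 213.1]))] [(0.67, array([306.1, 213.4]))]
wrist [] [] []
top [(0.76, array([193.3, 156.3]))] [(0.54, array([218.1, 217.2]))] []
[[322.  118.4]
 [251.8  46.1]
 [321.9 161.2]
 [384.4  54.6]]
```

View pics/w27.png

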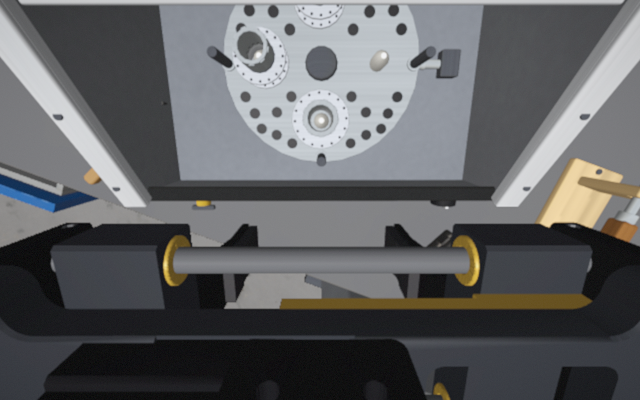

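View pics/s4.png

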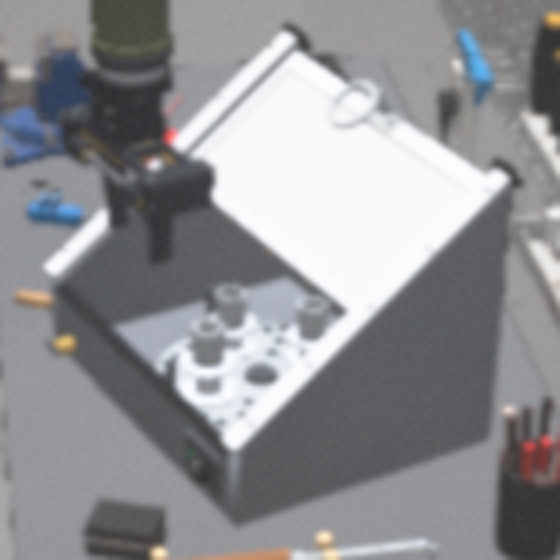

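```bash

python3 - <<'E'
from h import *
for a,b in (((340.4,95.3),(196.8,156.5)),((341.3,96.5),(193.3,156.3)),((341,96),(196,157.5))):
    P=tri([("side",a,None),("top",b,None)]); print(P,inw(P), proj("side",P),proj("top",P))
im=cv2.imread("pics/t1.png"); crop(im,160,130,240,190,8,"pics/t1c.png")
im=eyes.read_camera("side"); crop(im,310,70,380,120,8,"pics/s5c.png")
E
```

```text
[0.68692239 0.43543789 0.31497853] [108.04956854  -3.65887066 314.97853135] [[340.2320369   95.46195803]] [[196.7518481  156.27125939]]
[0.69597419 0.45249338 0.30305322] [122.87462155   8.71216409 303.05321891] [[341.47758596  96.32816211]] [[193.35184513 156.54309062]]
[0.68950014 0.4406197  0.30821493] [1.12394132e+02 1.64833071e-01 3.08214933e+02] [[340.54051374  96.44096302]] [[195.86910165 156.87521384]]
```

View pics/t1c.png

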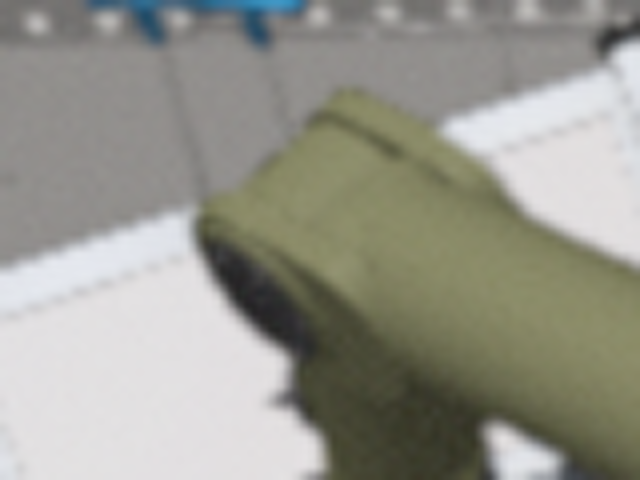

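View pics/s5c.png

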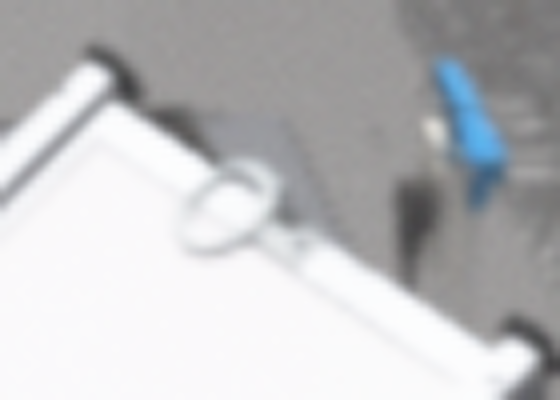

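Request:
carry_out([
  {"ax": 0, "ay": 7, "az": 0, "dx": 0, "dy": 0, "dz": -0.02, "grip": 0.1},
  {"ax": 0, "ay": 7, "az": 0, "dx": 0, "dy": 0, "dz": -0.02, "grip": 0.1},
  {"ax": 0, "ay": 7, "az": 0, "dx": 0, "dy": 0, "dz": -0.02, "grip": 0.1},
  {"ax": 0, "ay": 7, "az": 0, "dx": 0, "dy": 0, "dz": -0.02, "grip": 0.1},
  {"ax": 0, "ay": 7, "az": 0, "dx": 0, "dy": 0, "dz": -0.02, "grip": 0.1},
])

```text
clock: 32.67
position: [0.4396, 0.3312, 0.2871]
tool_rot: [-2.918, -0.546, -0.669]
ft_force: [-0.5, 0.2, 1.1]
width: 0.0782
```

Request:
carry_out([
  {"ax": 0, "ay": 0, "az": 0, "dx": 0, "dy": 0, "dz": 0, "grip": 0.1},
  {"ax": 0, "ay": 0, "az": 0, "dx": 0, "dy": 0, "dz": 0, "grip": 0.1},
])

```text
clock: 32.83
position: [0.4377, 0.3308, 0.2905]
tool_rot: [-2.917, -0.548, -0.684]
ft_force: [0.4, 0.5, -0.3]
width: 0.0782
```

```bash

python3 - <<'E'
from h import *
s=readout.observe()
gw((-69,0,265)); print(s['qpos'].round(2))
im=eyes.read_camera("wrist");cv2.imwrite("pics/w28.png",im)
print(look("wrist","pull_ring",3))
print(proj("wrist",[w2((112,0,308))],s).round(1))
print(tri([("side",(338.8,96),None),("top",(197.5,157.5),None)]),inw(tri([("side",(338.8,96),None),("top",(197.5,157.5),None)])))
E
```

```text
pos [0.4377 0.3308 0.2905] yaw 21.1 shift [ 0.0719 -0.0073  0.0645] turn [ -0.46 -26.51  -0.91] t 32.83 f [ 0.4  0.5 -0.3] w 0.0782
in washer mm [-162.2   -6.4  290.5]
[ 0.01 -0.29 -0.67  1.96 -0.07  0.97 -1.85]
[(0.69, array([279.4, 156.1]))]
[[ 306.7 -125.8]]
[0.68040131 0.43187093 0.31467455] [100.66414556  -4.49748764 314.674555  ]
```

View pics/w28.png

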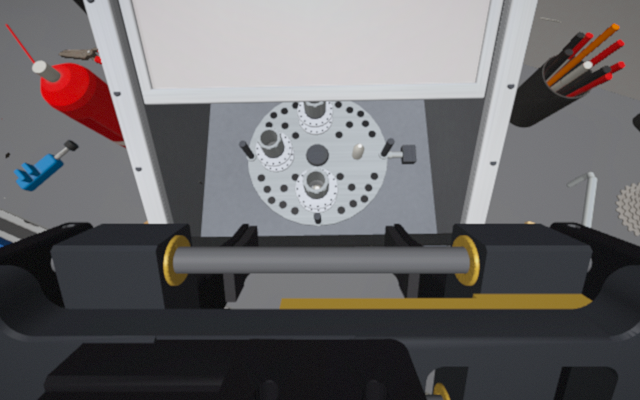

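Request:
carry_out([
  {"ax": 0, "ay": -7, "az": 0, "dx": 0, "dy": 0, "dz": -0.035, "grip": 0.1},
  {"ax": 0, "ay": -7, "az": 0, "dx": 0, "dy": 0, "dz": -0.035, "grip": 0.1},
  {"ax": 0, "ay": -7, "az": 0, "dx": 0, "dy": 0, "dz": -0.035, "grip": 0.1},
  {"ax": 0, "ay": -5, "az": 0, "dx": 0, "dy": 0, "dz": -0.035, "grip": 0.1},
  {"ax": 0, "ay": 0, "az": 0, "dx": 0.02, "dy": 0, "dz": -0.03, "grip": 0.1},
])

```text
clock: 33.35
position: [0.4075, 0.3145, 0.4339]
tool_rot: [-3.085, -0.588, 0.008]
ft_force: [0.8, 1.5, 1.2]
width: 0.0781
```

```bash

python3 - <<'E'
from h import *
gw((10,0,460))
E
```

```text
pos [0.4075 0.3145 0.4339] yaw 21.57 shift [ 0.2061 -0.0124 -0.0271] turn [-0.13  0.27 -0.63] t 33.35 f [0.8 1.5 1.2] w 0.0781
in washer mm [-196.4  -10.1  433.9]
```

Request:
carry_out([
  {"ax": 0, "ay": 0, "az": 0, "dx": 0.04, "dy": -0.002, "dz": -0.008, "grip": 0.1},
  {"ax": 0, "ay": 0, "az": 0, "dx": 0.04, "dy": -0.002, "dz": -0.008, "grip": 0.1},
  {"ax": 0, "ay": 0, "az": 0, "dx": 0.04, "dy": -0.002, "dz": -0.006, "grip": 0.1},
  {"ax": 0, "ay": 0, "az": 0, "dx": 0.03, "dy": -0.002, "dz": -0.004, "grip": 0.1},
  {"ax": 0, "ay": 0, "az": 0, "dx": 0, "dy": 0, "dz": 0, "grip": 0.1},
])

```text
clock: 33.77
position: [0.557, 0.3774, 0.4623]
tool_rot: [-3.077, -0.569, 0.005]
ft_force: [1.1, -0.5, -0.8]
width: 0.0783
```

Request:
carry_out([
  {"ax": 0, "ay": 0, "az": 0, "dx": 0, "dy": 0, "dz": 0, "grip": 0.1},
  {"ax": 0, "ay": 0, "az": 0, "dx": 0, "dy": 0, "dz": 0, "grip": 0.1},
])

```text
clock: 33.93
position: [0.5596, 0.378, 0.4583]
tool_rot: [-3.074, -0.567, 0.016]
ft_force: [0.1, -0.3, -0.1]
width: 0.0781
```

```bash

python3 - <<'E'
from h import *
s=readout.observe(); np.save("s29.npy",s,allow_pickle=True)
gw((10,0,460)); print(s['qpos'].round(2))
im=eyes.read_camera("wrist");cv2.imwrite("pics/w29.png",im)
print(look("wrist","pull_ring",3))
print(proj("wrist",[w2((108,0,312))],s).round(1))
E
```

```text
pos [0.5596 0.378  0.4583] yaw 20.91 shift [ 0.0413 -0.0097 -0.0018] turn [-1.    0.39 -1.29] t 33.93 f [ 0.1 -0.3 -0.1] w 0.0781
in washer mm [-31.5  -8.7 458.3]
[-0.23  0.48 -0.72  0.85  0.31  1.9  -2.  ]
[(0.89, array([310.6,  58.7]))]
[[311.3  51.1]]
```

View pics/w29.png

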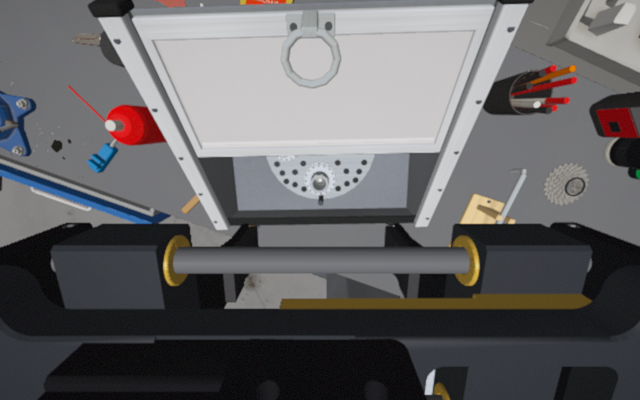

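```bash

python3 - <<'E'
from h import *
s=np.load("s29.npy",allow_pickle=True).item()
P=tri([("side",(339.8,96),None),("top",(197,157.2),None),("wrist",(310.6,56.5),s)]); print(P,inw(P))
for c in("side","top","wrist"): print(c,proj(c,P,s))
P=tri([("side",(339.8,96),None),("wrist",(310.6,56.5),s)]); print(inw(P))
P=tri([("top",(197,157.2),None),("wrist",(310.6,56.5),s)]); print(inw(P))
for z in(300,310,320): print(inw(atz("wrist",(310.6,56.5),z/1000,s)))
go((.52,-.002,.25),np.radians(5))
E
```

```text
[0.68327852 0.43600762 0.31251053] [104.89108955  -1.75457611 312.51053306]
side [[339.30730611  96.01009774]]
top [[196.65451125 157.358195  ]]
wrist [[313.13976422  54.40917994]]
[ 1.05432857e+02 -2.96871485e-01  3.11497661e+02]
[101.85408684  -1.2074963  316.72592398]
[105.72691383   1.41587679 300.        ]
[103.6009758    0.95086546 310.        ]
[101.47503776   0.48585414 320.        ]
pos [0.5585 0.3776 0.4597] yaw 20.93 shift [-0.1704  0.3442  0.205 ] turn [-0.89  0.44 15.93] t 34.03 f [ 0.3 -0.1 -0.4] w 0.0779
```

Request:
carry_out([
  {"ax": 0, "ay": 0, "az": 1.3, "dx": -0.02, "dy": 0.028, "dz": 0.01, "grip": 0.1},
  {"ax": 0, "ay": 0, "az": 1.3, "dx": -0.02, "dy": 0.028, "dz": 0.01, "grip": 0.1},
  {"ax": 0, "ay": 0, "az": 1.3, "dx": -0.02, "dy": 0.028, "dz": 0.015, "grip": 0.1},
  {"ax": 0, "ay": 0, "az": 1.3, "dx": -0.02, "dy": 0.028, "dz": 0.015, "grip": 0.1},
  {"ax": 0, "ay": 0, "az": 1.3, "dx": -0.02, "dy": 0.028, "dz": 0.015, "grip": 0.1},
])

```text
clock: 34.45
position: [0.4989, 0.2194, 0.3909]
tool_rot: [-3.093, -0.412, 0.009]
ft_force: [-0.4, -0.0, 0.8]
width: 0.0781
```

Request:
carry_out([
  {"ax": 0, "ay": 0, "az": 1.3, "dx": -0.018, "dy": 0.03, "dz": 0.018, "grip": 0.1},
  {"ax": 0, "ay": 0, "az": 1.3, "dx": -0.018, "dy": 0.03, "dz": 0.018, "grip": 0.1},
  {"ax": 0, "ay": 0, "az": 1.3, "dx": -0.018, "dy": 0.03, "dz": 0.018, "grip": 0.1},
  {"ax": 0, "ay": 0, "az": 1.3, "dx": -0.018, "dy": 0.03, "dz": 0.018, "grip": 0.1},
  {"ax": 0, "ay": 0, "az": 1.3, "dx": -0.018, "dy": 0.03, "dz": 0.018, "grip": 0.1},
])

```text
clock: 34.87
position: [0.4326, 0.0472, 0.2984]
tool_rot: [-3.122, -0.223, -0.012]
ft_force: [0.6, -0.2, 0.2]
width: 0.0783
```

```bash

python3 - <<'E'
from h import *
go((.47,-.002,.25),np.radians(5)); print(readout.observe()['qpos'].round(2))
E
```

```text
pos [0.4326 0.0472 0.2984] yaw 8.16 shift [0.0296 0.0546 0.048 ] turn [-0.67 -0.46  3.16] t 34.87 f [ 0.6 -0.2  0.2] w 0.0783
[ 0.42 -0.18 -0.5   1.81 -0.1   1.48 -1.49]
```

Request:
carry_out([
  {"ax": 0, "ay": 0, "az": 1.5, "dx": 0.012, "dy": 0.028, "dz": 0.015, "grip": 0.1},
  {"ax": 0, "ay": 0, "az": 1.5, "dx": 0.012, "dy": 0.02, "dz": 0.02, "grip": 0.1},
  {"ax": 0, "ay": 0, "az": 0, "dx": 0, "dy": 0, "dz": 0, "grip": 0.1},
  {"ax": 0, "ay": 0, "az": 0, "dx": 0, "dy": 0, "dz": 0, "grip": 0.1},
])

```text
clock: 35.2
position: [0.4527, -0.0081, 0.2615]
tool_rot: [3.139, 0.111, 0.015]
ft_force: [0.4, 0.4, -0.2]
width: 0.0781
```

```bash

python3 - <<'E'
from h import *
s=readout.observe(); np.save("s30.npy",s,allow_pickle=True)
go((.485,-.004,.15),np.radians(5))
im=eyes.read_camera("wrist");cv2.imwrite("pics/w30.png",im)
for t,z in(("rod_home",.073),("hook_tip",.035),("rod_rest",0),("pull_rod",.073)):
  for c,uv in look("wrist",t,2): print(t,c,uv,atz("wrist",uv,z,s).round(4))
E
```

```text
pos [ 0.4527 -0.0081  0.2615] yaw 4.05 shift [ 0.0315 -0.0019  0.1118] turn [ 0.04 -0.53 -0.95] t 35.2 f [ 0.4  0.4 -0.2] w 0.0781
rod_home 0.66 [315.7 155.5] [0.487  0.0006 0.073 ]
rod_rest 0.67 [321.2 157.5] [ 0.4778 -0.007   0.    ]
rod_rest 0.34 [634.1 136.3] [ 0.5407 -0.4643  0.    ]
pull_rod 0.62 [316.8 158.9] [ 0.4829 -0.0011  0.073 ]
```

View pics/w30.png

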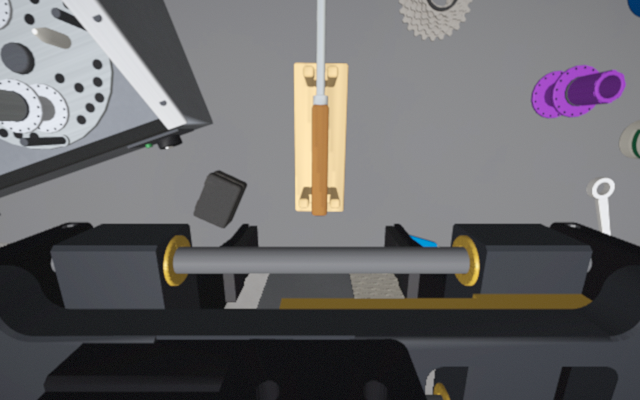

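```bash

python3 - <<'E'
from h import *
s=np.load("s30.npy",allow_pickle=True).item()
im=cv2.imread("pics/w30.png"); crop(im,270,0,370,225,2.6,"pics/w30c.png")
a=atz("wrist",(319.8,103),.082,s);b=atz("wrist",(319,213),.08,s);c=atz("wrist",(321.3,5),.073,s);print(a,b,c,np.linalg.norm(a-b),(a+b)/2)
for p,q in((b,a),(b,c),(a,c)): print(np.degrees(np.arctan2(*(p-q)[[1,0]]*-1)))
E
```

```text
[ 5.48166126e-01 -3.47564428e-04  8.20000000e-02] [ 0.41521782 -0.00843776  0.08      ] [0.65087964 0.00508536 0.073     ] 0.1332092461393022 [ 0.48169197 -0.00439266  0.081     ]
3.482281288565181
3.284236793744329
3.0277798209563214
```

View pics/w30c.png

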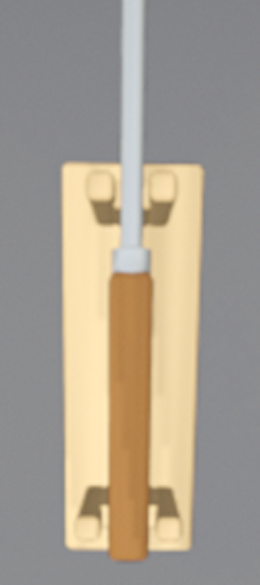

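Request:
carry_out([
  {"ax": 0, "ay": -6.8, "az": 0.2, "dx": 0.014, "dy": -0.002, "dz": 0.03, "grip": 0.1},
  {"ax": 0, "ay": -6.8, "az": 0.2, "dx": 0.014, "dy": -0.001, "dz": 0.03, "grip": 0.1},
  {"ax": 0, "ay": -6.8, "az": 0, "dx": 0.014, "dy": 0, "dz": 0.03, "grip": 0.1},
  {"ax": 0, "ay": 0, "az": 0, "dx": 0, "dy": 0, "dz": 0, "grip": 0.1},
  {"ax": 0, "ay": 0, "az": 0, "dx": 0, "dy": 0, "dz": 0, "grip": 0.1},
])

```text
clock: 35.87
position: [0.4909, 0.0021, 0.1675]
tool_rot: [3.076, 0.109, -0.544]
ft_force: [0.4, 1.2, 2.9]
width: 0.078
```

```bash
cat >> h.py <<'E'
def Rtool(yaw,tilt):  # degrees; tilt + = nose up (z forward)
    y=np.radians(yaw); base=R.from_matrix(np.array([[np.cos(y),np.sin(y),0],[np.sin(y),-np.cos(y),0],[0,0,-1]]))
    return base*R.from_euler('y',tilt,degrees=True)
def gt(P,yaw,tilt): go(P,Rt=Rtool(yaw,tilt)); print('q',readout.observe()['qpos'].round(2))
E
python3 - <<'E'
from h import *
gt((.4885,-.003,.054),3.4,-20)
E
```

```text
pos [0.4909 0.0021 0.1675] yaw 4.01 shift [0.0364 0.0045 0.1075] turn [0.41 0.07 0.57] t 35.87 f [0.4 1.2 2.9] w 0.078
q [ 0.36  0.34 -0.52  1.62  0.14  1.57 -1.69]
```

Request:
carry_out([
  {"ax": 0.2, "ay": 0, "az": 0.3, "dx": 0.0075, "dy": 0.002, "dz": 0.022, "grip": 0.1},
  {"ax": 0.2, "ay": 0, "az": 0.2, "dx": 0.0075, "dy": 0.001, "dz": 0.022, "grip": 0.1},
  {"ax": 0, "ay": 0, "az": 0, "dx": 0.0075, "dy": 0.001, "dz": 0.022, "grip": 0.1},
  {"ax": 0, "ay": 0, "az": 0, "dx": 0, "dy": 0, "dz": 0, "grip": 0.1},
])

```text
clock: 36.2
position: [0.4904, 0.003, 0.0908]
tool_rot: [3.088, 0.105, -0.556]
ft_force: [-0.5, 0.0, -0.8]
width: 0.0781
```

```bash

python3 - <<'E'
from h import *
gt((.4885,-.003,.054),3.4,-20)
im=eyes.read_camera("wrist");cv2.imwrite("pics/w31.png",im)
im=eyes.read_camera("side");crop(im,260,160,380,250,6,"pics/s6.png")
E
```

```text
pos [0.4904 0.003  0.0908] yaw 4.01 shift [0.0106 0.0062 0.0353] turn [-0.38  0.41  0.57] t 36.2 f [-0.5  0.  -0.8] w 0.0781
q [ 0.36  0.42 -0.51  1.69  0.16  1.44 -1.71]
```

View pics/w31.png

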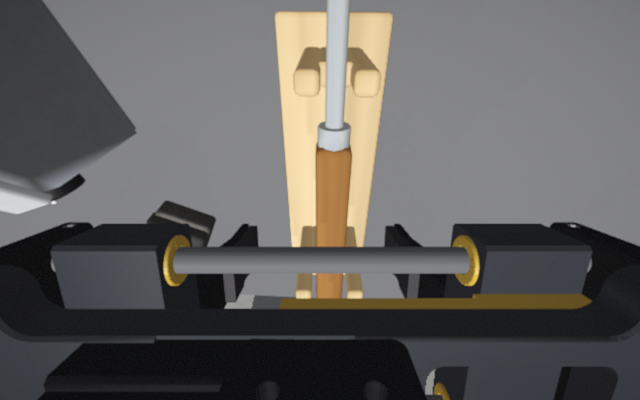

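View pics/s6.png

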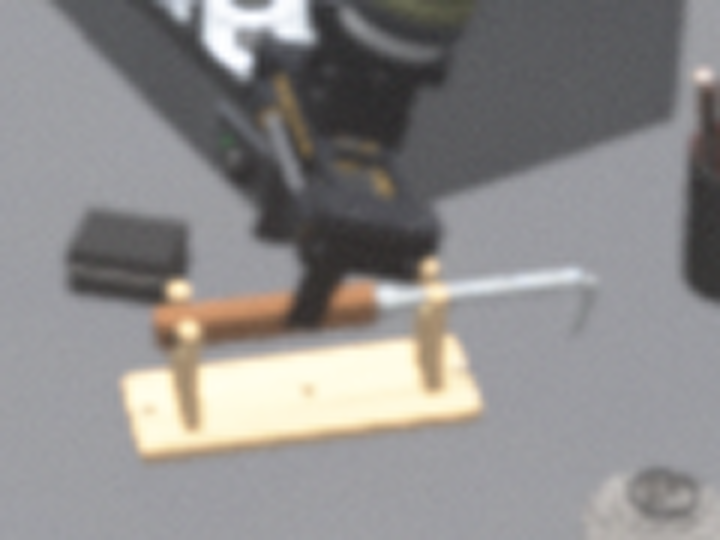

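Request:
carry_out([
  {"ax": -0.2, "ay": 0.2, "az": 0.3, "dx": 0.004, "dy": 0.004, "dz": 0.013, "grip": 0.1},
  {"ax": 0, "ay": 0, "az": 0.2, "dx": 0.004, "dy": 0.002, "dz": 0.013, "grip": 0.1},
  {"ax": 0, "ay": 0, "az": 0, "dx": 0.003, "dy": 0, "dz": 0.01, "grip": 0.1},
  {"ax": 0, "ay": 0, "az": 0, "dx": 0, "dy": 0, "dz": 0, "grip": 0.1},
  {"ax": 0, "ay": 0, "az": 0, "dx": 0, "dy": 0, "dz": 0, "grip": 0.1},
])

```text
clock: 36.72
position: [0.4975, -0.0008, 0.0649]
tool_rot: [3.088, 0.095, -0.514]
ft_force: [0.1, -0.1, -0.1]
width: 0.0785
```

```bash

python3 - <<'E'
from h import *
gt((.4885,-.003,.054),3.4,-20)
im=eyes.read_camera("wrist");cv2.imwrite("pics/w32.png",im)
E
```

```text
pos [ 0.4975 -0.0008  0.0649] yaw 3.53 shift [-0.0051  0.0017  0.0133] turn [ 0.   -1.09  0.12] t 36.72 f [ 0.1 -0.1 -0.1] w 0.0785
q [ 0.35  0.44 -0.5   1.71  0.18  1.37 -1.72]
```

View pics/w32.png

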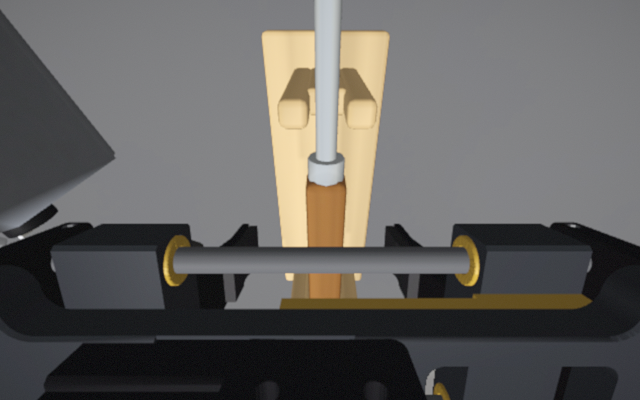

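Request:
carry_out([
  {"ax": 0, "ay": -0.6, "az": 0, "dx": -0.003, "dy": 0.002, "dz": 0.008, "grip": 0.2},
  {"ax": 0, "ay": -0.4, "az": 0, "dx": -0.002, "dy": 0.001, "dz": 0.007, "grip": 0.4},
  {"ax": 0, "ay": 0, "az": 0, "dx": 0, "dy": 0, "dz": 0, "grip": 0.5},
  {"ax": 0, "ay": 0, "az": 0, "dx": 0, "dy": 0, "dz": 0, "grip": 0.5},
  {"ax": 0, "ay": 0, "az": 0, "dx": 0, "dy": 0, "dz": 0, "grip": 0.5},
])

```text
clock: 37.18
position: [0.4879, -0.0045, 0.0528]
tool_rot: [3.083, 0.095, -0.541]
ft_force: [-0.5, -0.1, 0.0]
width: 0.0528
```

```bash

python3 - <<'E'
from h import *
gt((.4885,-.003,.054),3.4,-20)
E
```

```text
pos [ 0.4879 -0.0045  0.0528] yaw 3.54 shift [ 0.0003 -0.0015 -0.0014] turn [ 0.02 -0.1   0.13] t 37.18 f [-0.5 -0.1  0. ] w 0.0528
q [ 0.36  0.45 -0.5   1.73  0.19  1.36 -1.72]
```

Good. Closing.

Request:
carry_out([
  {"ax": 0, "ay": 0, "az": 0, "dx": 0, "dy": -0.001, "dz": 0, "grip": 1},
  {"ax": 0, "ay": 0, "az": 0, "dx": 0, "dy": 0, "dz": 0, "grip": 1},
  {"ax": 0, "ay": 0, "az": 0, "dx": 0, "dy": 0, "dz": 0, "grip": 1},
  {"ax": 0, "ay": 0, "az": 0, "dx": 0, "dy": 0, "dz": 0, "grip": 1},
  {"ax": 0, "ay": 0, "az": 0, "dx": 0, "dy": 0, "dz": 0, "grip": 1},
])

```text
clock: 37.6
position: [0.4882, -0.0032, 0.0531]
tool_rot: [3.083, 0.095, -0.54]
ft_force: [-0.1, 0.4, -0.7]
width: 0.0197
```

Request:
carry_out([
  {"ax": 0, "ay": 0, "az": 0, "dx": 0, "dy": 0, "dz": 0, "grip": 1},
  {"ax": 0, "ay": 0, "az": 0, "dx": 0, "dy": 0, "dz": 0, "grip": 1},
])

```text
clock: 37.77
position: [0.4882, -0.0032, 0.0531]
tool_rot: [3.083, 0.095, -0.54]
ft_force: [-0.1, 0.3, 0.5]
width: 0.0197
```

```bash

python3 - <<'E'
from h import *
s=readout.observe(); np.save("sgrip.npy",s,allow_pickle=True)
gt((.4885,-.003,.2),3.4,-20); print(s['tool_rot'])
im=eyes.read_camera("side");crop(im,260,160,380,250,6,"pics/s7.png")
E
```

```text
pos [ 0.4882 -0.0032  0.0531] yaw 3.55 shift [-0.0496 -0.0003 -0.1383] turn [ 0.01 -0.14  0.14] t 37.77 f [-0.1  0.3  0.5] w 0.0197
q [ 0.36  0.45 -0.5   1.73  0.19  1.36 -1.72]
[ 3.08322468  0.09523748 -0.53978303]
```

View pics/s7.png

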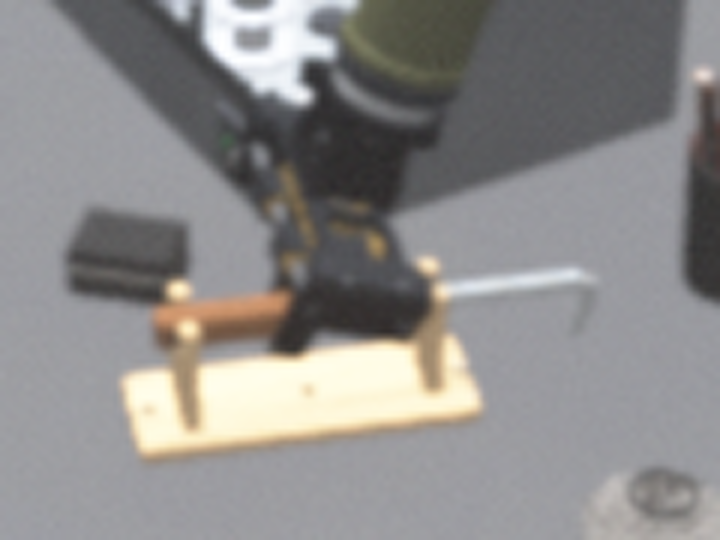

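```bash
cat >> h.py <<'E'
_g=dict(position=np.array([.4882,-.0032,.0531]),tool_rot=np.array([3.0832,.0952,-.5398]))
def rodpts(s,ox=.4845):
    """world points of rod: origin, hook tip, bend, given tool state"""
    Rg=R.from_rotvec(_g['tool_rot']); Rr=R.from_euler('z',3.5,degrees=True)
    o=np.array([ox,-.0037,.073])
    L=np.array([[0,0,0],[.193,0,-.038],[.2,0,0]])
    W=Rr.apply(L)+o
    t=Rg.inv().apply(W-_g['position'])
    return R.from_rotvec(s['tool_rot']).apply(t)+s['position'], R.from_rotvec(s['tool_rot'])*Rg.inv()*Rr
E
python3 - <<'E'
from h import *
s=readout.observe()
for ox in(.481,.4845,.488): print(ox,proj("side",rodpts(s,ox)[0]).round(1).tolist())
E
```

```text
0.481 [[304.6, 211.5], [355.5, 213.3], [358.0, 205.0]]
0.4845 [[305.5, 211.4], [356.4, 213.3], [358.9, 204.9]]
0.488 [[306.5, 211.3], [357.3, 213.2], [359.8, 204.8]]
```

Request:
carry_out([
  {"ax": 0, "ay": 0, "az": 0, "dx": -0.008, "dy": 0, "dz": -0.022, "grip": 1},
  {"ax": 0, "ay": 0, "az": 0, "dx": -0.01, "dy": 0, "dz": -0.028, "grip": 1},
  {"ax": 0, "ay": 0, "az": 0, "dx": -0.013, "dy": 0, "dz": -0.037, "grip": 1},
  {"ax": 0, "ay": 0, "az": 0, "dx": -0.013, "dy": 0, "dz": -0.037, "grip": 1},
  {"ax": 0, "ay": 0, "az": 0, "dx": -0.013, "dy": 0, "dz": -0.037, "grip": 1},
])

```text
clock: 38.23
position: [0.4829, -0.0041, 0.2199]
tool_rot: [3.08, 0.097, -0.573]
ft_force: [1.5, -0.1, -0.4]
width: 0.0195
```

```bash

python3 - <<'E'
from h import *
s=readout.observe(); gt((.4885,-.003,.35),15,0)
im=eyes.read_camera("side");cv2.imwrite("pics/s8.png",im)
print(proj("side",rodpts(s)[0]).round(1).tolist())
E
```

```text
pos [ 0.4829 -0.0041  0.2199] yaw 3.66 shift [-0.0415 -0.0012 -0.1234] turn [ -2.33  21.   -11.26] t 38.23 f [ 1.5 -0.1 -0.4] w 0.0195
q [ 0.38  0.3  -0.52  1.57  0.12  1.68 -1.67]
[[304.1, 172.8], [357.6, 177.0], [360.5, 167.8]]
```

View pics/s8.png

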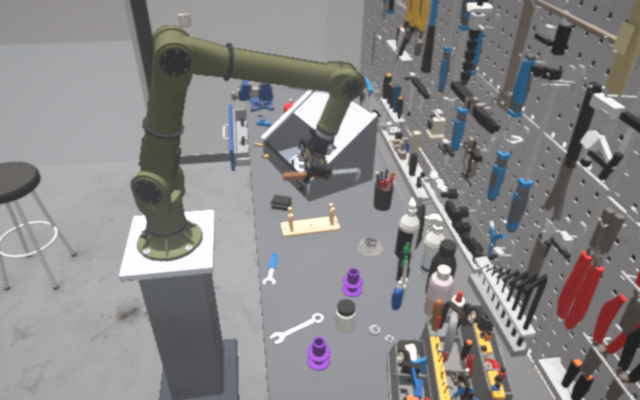

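```bash
sed -i 's/ox=.4845/ox=.486/' h.py; cat >> h.py <<'E'
RING=np.array([104.5,0,312.5])
S35,C35=np.sin(np.radians(35)),np.cos(np.radians(35))
def rodtarget(cross_u,tip_n,pitch,drawn=0.,yaw=None,ox=.486):
    """tool pose with prong crossing the ring plane at cross_u mm up-slope of ring centre, tip tip_n mm outward; drawn in m"""
    Rg=R.from_rotvec(_g['tool_rot']); R0=R.from_euler('z',3.5,degrees=True); o=np.array([ox,-.0037,.073])
    yw=np.degrees(WA) if yaw is None else yaw
    Rr=R.from_euler('z',yw,degrees=True)*R.from_euler('y',-pitch,degrees=True)
    a=np.radians(35-pitch) # rod is rotated by -a relative to slope
    pu,pn=7*np.cos(a)+38*np.sin(a), -7*np.sin(a)+38*np.cos(a) # tip->bend in (u,n)
    tip_u=cross_u-(-tip_n)*pu/pn
    r=RING-1000*drawn*np.array([C35,0,S35])
    t=r+np.array([tip_u*C35-tip_n*S35,0,tip_u*S35+tip_n*C35])
    tip=w2(t)
    orig=tip-Rr.apply([.193,0,-.038])
    tg=R0.inv().apply(_g['position']-o); Rrel=R0.inv()*Rg
    return orig+Rr.apply(tg), Rr*Rrel, tip
def gr(*a,**k):
    P,Rt,tip=rodtarget(*a,**k); go(P,Rt=Rt); s=readout.observe(); w=rodpts(s)[0]
    print('tip now washer',inw(w[1]).round(1),'tip target',inw(tip).round(1),'tcp target',inw(P).round(1),'q',s['qpos'].round(2))
E
python3 - <<'E'
from h import *
gr(-4,45,25)
E
```

```text
pos [ 0.4865 -0.0036  0.228 ] yaw 3.61 shift [ 0.0125 -0.366  -0.0725] turn [ -2.63  25.31 -18.65] t 38.28 f [3.2 0.8 4.8] w 0.0196
tip now washer [ -63.  -395.7  208. ] tip target [ 89.1   0.  356.7] tcp target [-91.4   0.4 292.5] q [ 0.38  0.3  -0.52  1.55  0.11  1.69 -1.67]
```

Request:
carry_out([
  {"ax": 0, "ay": 5, "az": -1, "dx": -0.008, "dy": 0, "dz": -0.025, "grip": 1},
  {"ax": 0, "ay": 5, "az": -1, "dx": -0.005, "dy": 0, "dz": -0.025, "grip": 1},
  {"ax": 0, "ay": 5, "az": -1, "dx": -0.002, "dy": 0, "dz": -0.025, "grip": 1},
  {"ax": 0, "ay": 5, "az": -1, "dx": 0, "dy": 0, "dz": -0.025, "grip": 1},
  {"ax": 0, "ay": 5, "az": -1, "dx": 0, "dy": 0, "dz": -0.025, "grip": 1},
])

```text
clock: 38.7
position: [0.4978, -0.0035, 0.3502]
tool_rot: [-3.1, -0.239, -0.128]
ft_force: [1.2, -0.1, -2.2]
width: 0.0197
```

```bash

python3 - <<'E'
from h import *
gr(-4,60,25)
E
```

```text
pos [ 0.4978 -0.0035  0.3502] yaw 8.77 shift [ 0.0513 -0.3604  0.0551] turn [ -0.13   0.15 -13.42] t 38.7 f [ 1.2 -0.1 -2.2] w 0.0197
tip now washer [ -57.3 -382.1  413.4] tip target [ 85.1  -0.  372.2] tcp target [-95.4   0.4 308. ] q [ 0.52 -0.09 -0.5   1.65 -0.08  1.5  -1.39]
```

Request:
carry_out([
  {"ax": 0, "ay": 0, "az": -1.4, "dx": 0.003, "dy": -0.036, "dz": 0, "grip": 1},
  {"ax": 0, "ay": 0, "az": -1.4, "dx": 0.003, "dy": -0.036, "dz": 0, "grip": 1},
  {"ax": 0, "ay": 0, "az": -1.4, "dx": 0.003, "dy": -0.036, "dz": 0, "grip": 1},
  {"ax": 0, "ay": 0, "az": -1.4, "dx": 0.003, "dy": -0.036, "dz": 0, "grip": 1},
  {"ax": 0, "ay": 0, "az": -1.4, "dx": 0.003, "dy": -0.036, "dz": 0, "grip": 1},
])

```text
clock: 39.12
position: [0.478, 0.1687, 0.3618]
tool_rot: [-3.101, -0.399, -0.162]
ft_force: [0.4, 0.1, -1.9]
width: 0.02
```

```bash

python3 - <<'E'
from h import *
gr(-4,60,25)
E
```

```text
pos [0.478  0.1687 0.3618] yaw 14.67 shift [ 0.0615 -0.1826  0.06  ] turn [ 0.92 -0.82 -7.54] t 39.12 f [ 0.4  0.1 -1.9] w 0.02
tip now washer [  -8.2 -195.5  428.7] tip target [ 85.1  -0.  372.2] tcp target [-95.4   0.4 308. ] q [ 0.37 -0.1  -0.7   1.62 -0.05  1.49 -1.65]
```

Request:
carry_out([
  {"ax": 0.2, "ay": 0, "az": -1.6, "dx": 0.008, "dy": -0.037, "dz": 0, "grip": 1},
  {"ax": 0.2, "ay": 0, "az": -1.6, "dx": 0.008, "dy": -0.037, "dz": 0, "grip": 1},
  {"ax": 0.2, "ay": 0, "az": -1.6, "dx": 0.008, "dy": -0.037, "dz": 0.005, "grip": 1},
  {"ax": 0.2, "ay": 0, "az": -1.6, "dx": 0.008, "dy": -0.037, "dz": 0.01, "grip": 1},
  {"ax": 0, "ay": 0, "az": -1, "dx": 0.006, "dy": -0.02, "dz": 0.01, "grip": 1},
])

```text
clock: 39.53
position: [0.4606, 0.3526, 0.3419]
tool_rot: [-3.059, -0.612, -0.17]
ft_force: [-0.0, -0.3, -1.8]
width: 0.0195
```

Request:
carry_out([
  {"ax": 0, "ay": 0, "az": 0, "dx": 0, "dy": 0, "dz": 0, "grip": 1},
  {"ax": 0, "ay": 0, "az": 0, "dx": 0, "dy": 0, "dz": 0, "grip": 1},
])

```text
clock: 39.7
position: [0.4559, 0.3587, 0.3388]
tool_rot: [-3.052, -0.63, -0.16]
ft_force: [0.4, 0.6, -1.9]
width: 0.02
```

```bash

python3 - <<'E'
from h import *
gr(-4,60,25)
s=readout.observe()
im=eyes.read_camera("wrist");cv2.imwrite("pics/w33.png",im)
print(look("wrist","hook_tip",2),look("wrist","pull_ring",2),proj("wrist",rodpts(s)[0],s).round(1).tolist(),proj("wrist",w2(RING),s).round(1))
im=eyes.read_camera("side");crop(im,270,50,390,170,5,"pics/s9.png")
print(proj("side",rodpts(s)[0],s).round(1).tolist(),look("side","hook_tip",2))
E
```

```text
pos [0.4559 0.3587 0.3388] yaw 23.34 shift [0.0357 0.013  0.0347] turn [-0.06 -0.86  1.09] t 39.7 f [ 0.4  0.6 -1.9] w 0.02
tip now washer [ 44.7  15.7 405.7] tip target [ 85.1  -0.  372.2] tcp target [-95.4   0.4 308. ] q [ 0.12  0.14 -0.94  1.5   0.15  1.46 -1.98]
[] [] [[321.3, 267.4], [321.2, -297.1], [321.3, -587.1]] [[ 349.9 -169.5]]
[[283.2, 97.5], [325.1, 75.6], [323.1, 66.9]] [(0.5, array([327.8,  76.3]))]
```

View pics/w33.png

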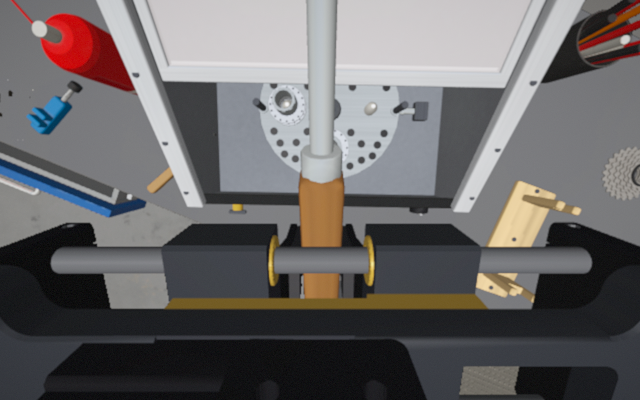

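View pics/s9.png

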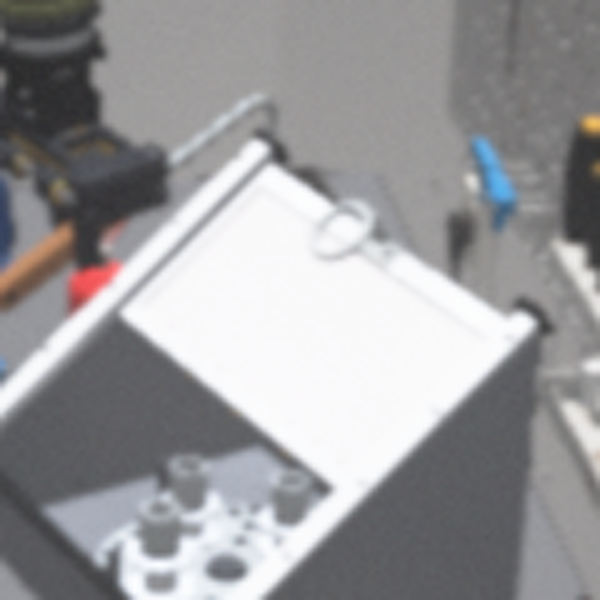

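Request:
carry_out([
  {"ax": 0, "ay": -0.3, "az": 0.5, "dx": 0.012, "dy": 0.005, "dz": 0.01, "grip": 1},
  {"ax": 0, "ay": -0.3, "az": 0.4, "dx": 0.012, "dy": 0.004, "dz": 0.01, "grip": 1},
  {"ax": 0, "ay": -0.2, "az": 0.2, "dx": 0.01, "dy": 0.003, "dz": 0.01, "grip": 1},
  {"ax": 0, "ay": 0, "az": 0, "dx": 0, "dy": 0, "dz": 0, "grip": 1},
  {"ax": 0, "ay": 0, "az": 0, "dx": 0, "dy": 0, "dz": 0, "grip": 1},
])

```text
clock: 40.37
position: [0.5027, 0.352, 0.3162]
tool_rot: [-3.072, -0.571, -0.154]
ft_force: [-0.2, 0.2, -1.4]
width: 0.0195
```

```bash
cat > v.py <<'E'
from h import *
import sys
a=[float(x) for x in sys.argv[1:5]]; n=sys.argv[5]
s=readout.observe(); gr(*a)
im=eyes.read_camera("side");crop(im,285,55,385,155,6,f"pics/sv{n}.png")
print('side rod',proj("side",rodpts(s)[0]).round(1).tolist())
im=eyes.read_camera("top");crop(im,150,110,250,210,6,f"pics/tv{n}.png")
print('top rod',proj("top",rodpts(s)[0]).round(1).tolist(),'ring',proj("top",w2(RING-1000*a[3]*np.array([C35,0,S35]))).round(1),proj("side",w2(RING-1000*a[3]*np.array([C35,0,S35]))).round(1))
E
python3 v.py -4 60 25 0 1
```

```text
pos [0.5027 0.352  0.3162] yaw 21.08 shift [-0.0024 -0.0117  0.0079] turn [ 0.44 -0.53 -1.16] t 40.37 f [-0.2  0.2 -1.4] w 0.0195
tip now washer [ 85.8 -15.1 382.1] tip target [ 85.1  -0.  372.2] tcp target [-95.4   0.4 308. ] q [ 0.09  0.24 -0.91  1.46  0.24  1.45 -2.02]
side rod [[295.5, 103.0], [337.8, 81.9], [336.0, 73.4]]
top rod [[214.3, 192.0], [197.7, 148.5], [196.4, 144.1]] ring [[196.3 157.6]] [[339.   95.9]]
```

View pics/sv1.png

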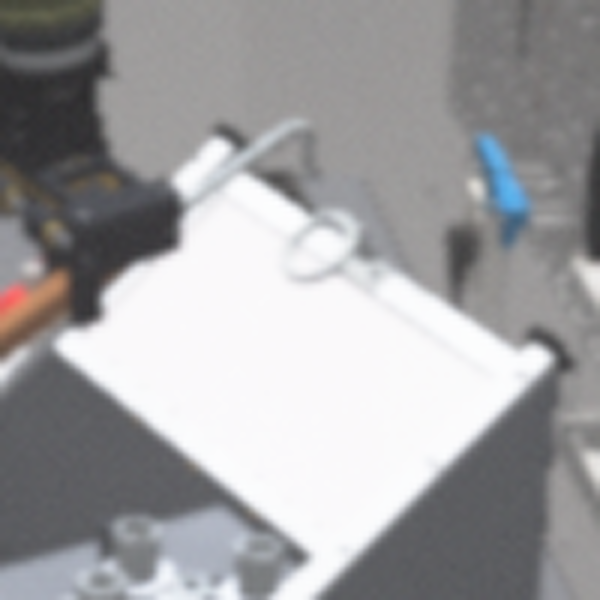

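View pics/tv1.png

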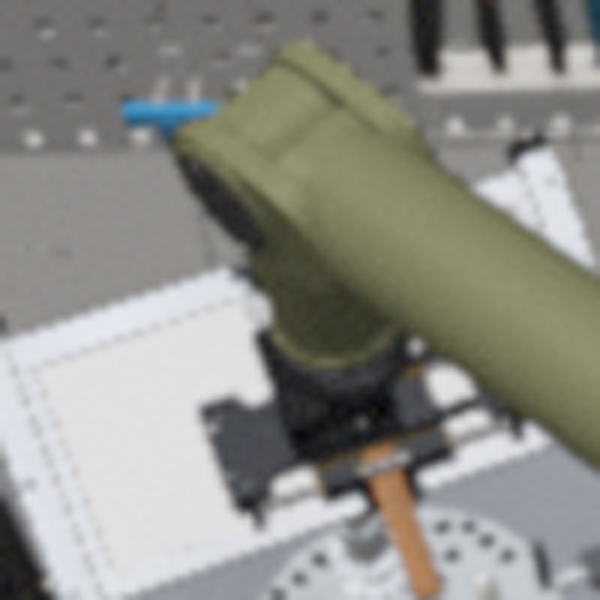

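```bash
python3 - <<'E'
from h import *
gr(-4,25,25)
E
```

```text
pos [0.5026 0.3519 0.3163] yaw 21.09 shift [ 0.0035 -0.0122  0.045 ] turn [ 0.48 -0.56 -1.14] t 40.47 f [-0.2 -0.2 -1. ] w 0.0194
tip now washer [ 85.7 -15.  382.3] tip target [ 94.5   0.  336. ] tcp target [-86.    0.4 271.8] q [ 0.09  0.24 -0.91  1.46  0.24  1.45 -2.02]
```

Request:
carry_out([
  {"ax": 0.2, "ay": -0.2, "az": -0.5, "dx": 0, "dy": -0.005, "dz": 0.01, "grip": 1},
  {"ax": 0.2, "ay": -0.2, "az": -0.4, "dx": 0, "dy": -0.004, "dz": 0.01, "grip": 1},
  {"ax": 0, "ay": -0.1, "az": -0.2, "dx": 0.001, "dy": -0.002, "dz": 0.01, "grip": 1},
  {"ax": 0, "ay": 0, "az": 0, "dx": 0, "dy": 0, "dz": 0, "grip": 1},
  {"ax": 0, "ay": 0, "az": 0, "dx": 0, "dy": 0, "dz": 0, "grip": 1},
])

```text
clock: 40.88
position: [0.5002, 0.3653, 0.2856]
tool_rot: [-3.062, -0.607, -0.143]
ft_force: [0.1, 0.1, -1.6]
width: 0.0196
```

```bash
python3 v.py -4 25 25 0 2
```

```text
pos [0.5002 0.3653 0.2856] yaw 22.41 shift [0.004  0.0015 0.0142] turn [ 0.09 -0.18  0.17] t 40.88 f [ 0.1  0.1 -1.6] w 0.0196
tip now washer [ 89.    2.2 350.3] tip target [ 94.5   0.  336. ] tcp target [-86.    0.4 271.8] q [ 0.07  0.27 -0.92  1.5   0.26  1.4  -2.03]
side rod [[294.7, 108.7], [335.9, 87.7], [334.1, 79.4]]
top rod [[212.2, 197.1], [194.9, 154.5], [193.7, 150.2]] ring [[196.3 157.6]] [[339.   95.9]]
```

View pics/sv2.png

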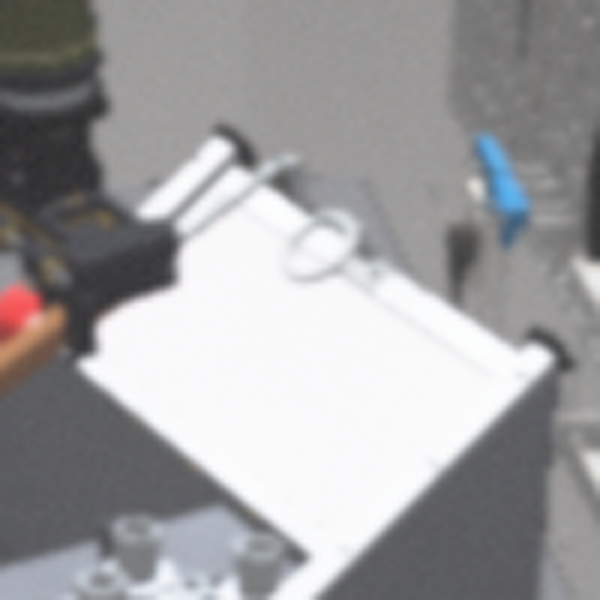

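```bash
python3 - <<'E'
from h import *
gr(-4,8,25)
E
```

```text
pos [0.5003 0.3651 0.2858] yaw 22.39 shift [0.0068 0.0013 0.0323] turn [ 0.09 -0.18  0.15] t 40.98 f [ 0.3 -0.3 -1.9] w 0.0197
tip now washer [ 89.1   1.9 350.6] tip target [ 99.1  -0.  318.5] tcp target [-81.5   0.4 254.2] q [ 0.07  0.27 -0.91  1.49  0.26  1.4  -2.03]
```

Request:
carry_out([
  {"ax": 0, "ay": 0, "az": 0, "dx": 0.003, "dy": 0.001, "dz": 0.012, "grip": 1},
  {"ax": 0, "ay": 0, "az": 0, "dx": 0.002, "dy": 0, "dz": 0.012, "grip": 1},
  {"ax": 0, "ay": 0, "az": 0, "dx": 0, "dy": 0, "dz": 0, "grip": 1},
  {"ax": 0, "ay": 0, "az": 0, "dx": 0, "dy": 0, "dz": 0, "grip": 1},
])

```text
clock: 41.32
position: [0.5087, 0.3671, 0.2606]
tool_rot: [-3.062, -0.605, -0.145]
ft_force: [0.9, 0.8, -1.7]
width: 0.0198
```

```bash
python3 v.py -4 8 25 0 3
```

```text
pos [0.5087 0.3671 0.2606] yaw 22.36 shift [ 0.0007 -0.      0.0064] turn [ 0.1  -0.27  0.12] t 41.32 f [ 0.9  0.8 -1.7] w 0.0198
tip now washer [ 97.5   0.5 325.7] tip target [ 99.1  -0.  318.5] tcp target [-81.5   0.4 254.2] q [ 0.06  0.3  -0.91  1.52  0.28  1.36 -2.05]
side rod [[296.8, 114.2], [337.6, 93.2], [335.9, 85.0]]
top rod [[213.1, 198.9], [196.0, 156.8], [194.8, 152.6]] ring [[196.3 157.6]] [[339.   95.9]]
```

View pics/sv3.png

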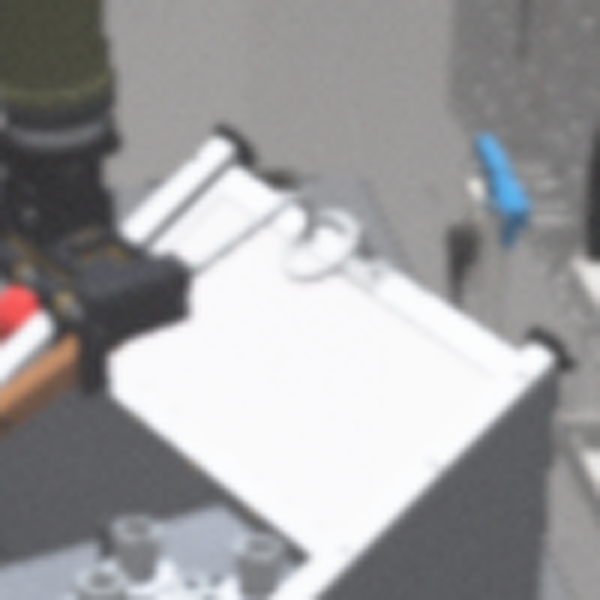

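View pics/tv3.png

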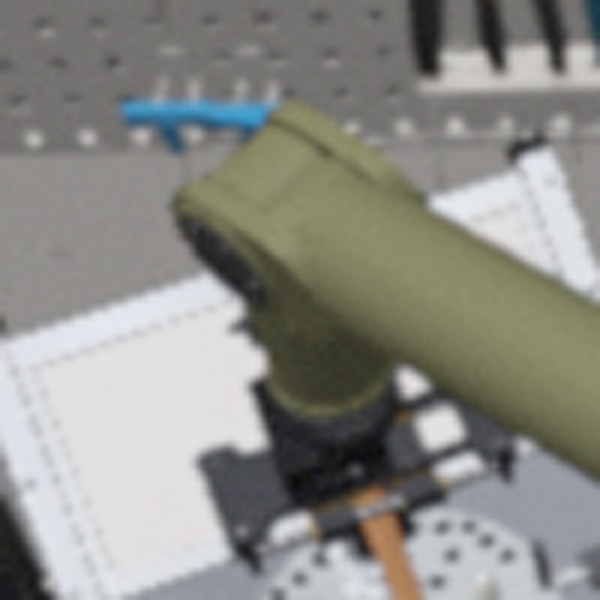

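```bash
python3 - <<'E'
from h import *
gr(0,-16,25)
E
```

```text
pos [0.5086 0.367  0.2608] yaw 22.36 shift [ 0.0083 -0.0001  0.03  ] turn [ 0.1  -0.27  0.12] t 41.42 f [ 0.3  0.5 -0.5] w 0.0199
tip now washer [ 97.4   0.4 325.9] tip target [108.8  -0.  296. ] tcp target [-71.8   0.4 231.8] q [ 0.06  0.3  -0.91  1.52  0.28  1.36 -2.05]
```

Request:
carry_out([
  {"ax": 0, "ay": 0, "az": 0, "dx": 0.005, "dy": 0, "dz": 0.004, "grip": 1},
  {"ax": 0, "ay": 0, "az": 0, "dx": 0.003, "dy": 0, "dz": 0.006, "grip": 1},
  {"ax": 0, "ay": 0, "az": 0, "dx": 0, "dy": 0, "dz": 0.005, "grip": 1},
  {"ax": 0, "ay": 0, "az": 0, "dx": 0, "dy": 0, "dz": 0, "grip": 1},
])

```text
clock: 41.75
position: [0.5189, 0.3713, 0.2464]
tool_rot: [-3.062, -0.604, -0.148]
ft_force: [-0.2, 0.1, -1.4]
width: 0.0196
```

```bash
python3 v.py 0 -16 25 0 4
```

```text
pos [0.5189 0.3713 0.2464] yaw 22.33 shift [-0.0014  0.      0.0146] turn [ 0.09 -0.39  0.09] t 41.75 f [-0.2  0.1 -1.4] w 0.0196
tip now washer [108.3   0.4 311.9] tip target [108.8  -0.  296. ] tcp target [-71.8   0.4 231.8] q [ 0.04  0.33 -0.9   1.52  0.3   1.34 -2.06]
side rod [[299.3, 116.8], [339.7, 95.8], [338.0, 87.7]]
top rod [[212.8, 198.9], [195.9, 157.0], [194.7, 152.9]] ring [[196.3 157.6]] [[339.   95.9]]
```

View pics/sv4.png

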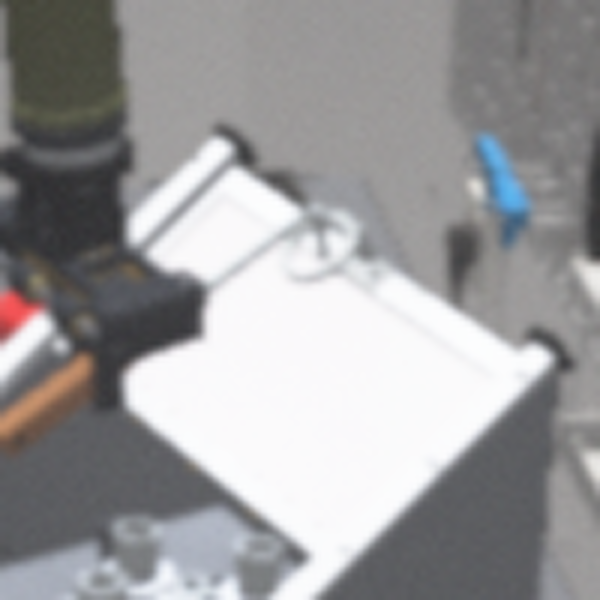

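Request:
carry_out([
  {"ax": 0, "ay": 0, "az": 0, "dx": -0.002, "dy": 0, "dz": 0.005, "grip": 1},
  {"ax": 0, "ay": 0, "az": 0, "dx": -0.001, "dy": 0, "dz": 0.005, "grip": 1},
  {"ax": 0, "ay": 0, "az": 0, "dx": 0, "dy": 0, "dz": 0.004, "grip": 1},
  {"ax": 0, "ay": 0, "az": 0, "dx": 0, "dy": 0, "dz": 0, "grip": 1},
])

```text
clock: 42.18
position: [0.5171, 0.3711, 0.2324]
tool_rot: [-3.061, -0.605, -0.151]
ft_force: [-0.4, -0.4, -0.3]
width: 0.0197
```

```bash
python3 v.py 0 -16 25 0 5; python3 - <<'E'
from h import *
gr(-18,-16,25,0.02)
E
```

```text
pos [0.5171 0.3711 0.2324] yaw 22.35 shift [0.0017 0.0005 0.0008] turn [ 0.08 -0.5   0.11] t 42.18 f [-0.4 -0.4 -0.3] w 0.0197
tip now washer [106.5   1.  298.2] tip target [108.8  -0.  296. ] tcp target [-71.8   0.4 231.8] q [ 0.04  0.33 -0.9   1.54  0.31  1.31 -2.06]
side rod [[298.8, 120.1], [339.1, 98.9], [337.4, 90.9]]
top rod [[213.5, 201.2], [196.6, 159.5], [195.4, 155.5]] ring [[196.3 157.6]] [[339.   95.9]]
pos [0.5173 0.3714 0.2332] yaw 22.36 shift [-0.0319  0.0006  0.0202] turn [ 0.06 -0.55  0.11] t 42.28 f [-0.1  0.2 -1.3] w 0.0197
tip now washer [106.7   1.1 299.1] tip target [ 77.7  -0.  274.2] tcp target [-102.9    0.4  210. ] q [ 0.04  0.33 -0.9   1.54  0.31  1.31 -2.06]
```

View pics/sv5.png

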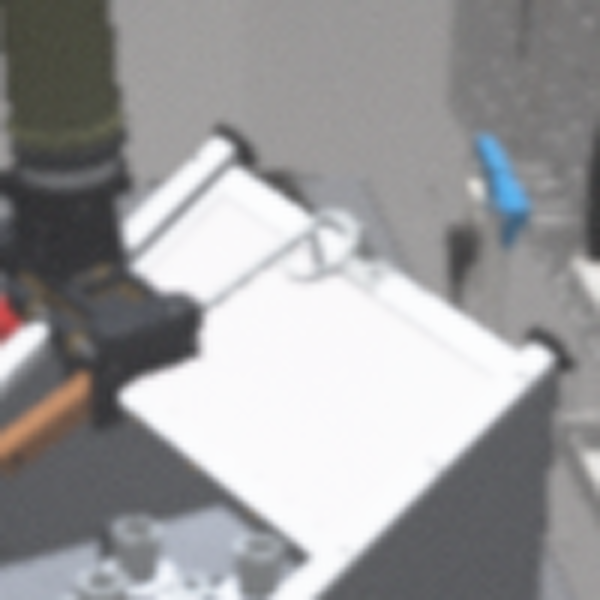

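Request:
carry_out([
  {"ax": 0, "ay": 0, "az": 0, "dx": -0.007, "dy": 0, "dz": 0.004, "grip": 1},
  {"ax": 0, "ay": 0, "az": 0, "dx": -0.007, "dy": 0, "dz": 0.004, "grip": 1},
  {"ax": 0, "ay": 0, "az": 0, "dx": -0.007, "dy": 0, "dz": 0.004, "grip": 1},
  {"ax": 0, "ay": 0, "az": 0, "dx": -0.007, "dy": 0, "dz": 0.004, "grip": 1},
  {"ax": 0, "ay": 0, "az": 0, "dx": -0.007, "dy": 0, "dz": 0.004, "grip": 1},
])

```text
clock: 42.7
position: [0.4887, 0.3599, 0.2108]
tool_rot: [-3.056, -0.602, -0.168]
ft_force: [2.5, 2.6, -2.1]
width: 0.0197
```

```bash
python3 v.py -18 -16 25 0.04 6
```

```text
pos [0.4887 0.3599 0.2108] yaw 22.28 shift [-0.0165  0.001   0.0106] turn [-0.07 -1.18  0.04] t 42.7 f [ 2.5  2.6 -2.1] w 0.0197
tip now washer [ 75.2   1.  278.7] tip target [ 61.3   0.  262.7] tcp target [-119.3    0.4  198.5] q [ 0.09  0.26 -0.91  1.66  0.26  1.23 -2.06]
side rod [[292.2, 126.6], [332.6, 104.9], [330.7, 97.0]]
top rod [[216.8, 210.1], [199.8, 167.9], [198.8, 164.1]] ring [[199.8 166.8]] [[332.1 102.7]]
```

View pics/sv6.png

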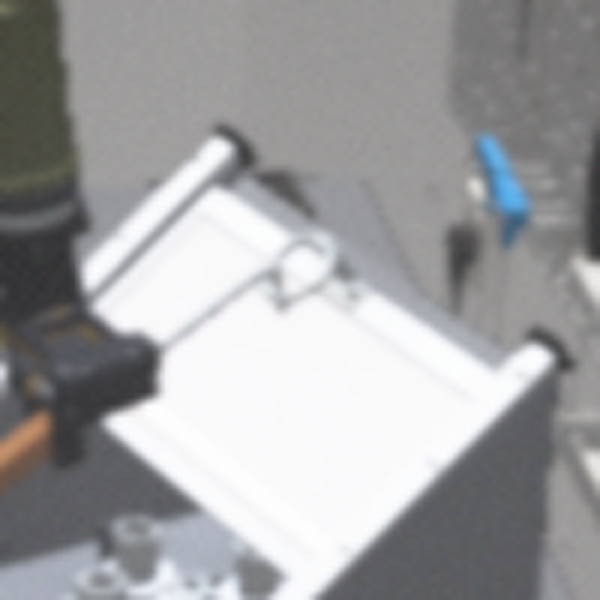

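Request:
carry_out([
  {"ax": 0, "ay": -0.3, "az": 0, "dx": -0.009, "dy": 0, "dz": 0.006, "grip": 1},
  {"ax": 0, "ay": -0.3, "az": 0, "dx": -0.009, "dy": 0, "dz": 0.006, "grip": 1},
  {"ax": 0, "ay": -0.3, "az": 0, "dx": -0.009, "dy": 0, "dz": 0.0055, "grip": 1},
  {"ax": 0, "ay": -0.3, "az": 0, "dx": -0.009, "dy": 0, "dz": 0.0055, "grip": 1},
  {"ax": 0, "ay": -0.3, "az": 0, "dx": -0.009, "dy": 0, "dz": 0.0055, "grip": 1},
])

```text
clock: 43.22
position: [0.4501, 0.3443, 0.1791]
tool_rot: [-3.061, -0.602, -0.137]
ft_force: [2.0, 0.9, 1.3]
width: 0.0196
```

```bash
python3 v.py -18 -16 25 0.08 7
```

```text
pos [0.4501 0.3443 0.1791] yaw 22.24 shift [-0.0067  0.0011  0.003 ] turn [-0.08 -0.02 -0.  ] t 43.22 f [2.  0.9 1.3] w 0.0196
tip now washer [ 34.9   1.  243.4] tip target [ 28.5   0.  239.8] tcp target [-152.     0.4  175.5] q [ 0.13  0.2  -0.93  1.77  0.21  1.17 -2.05]
side rod [[283.2, 136.0], [324.0, 114.8], [322.2, 107.0]]
top rod [[221.4, 222.2], [204.5, 180.3], [203.5, 176.5]] ring [[203.4 176.1]] [[325.1 109.6]]
```

View pics/sv7.png

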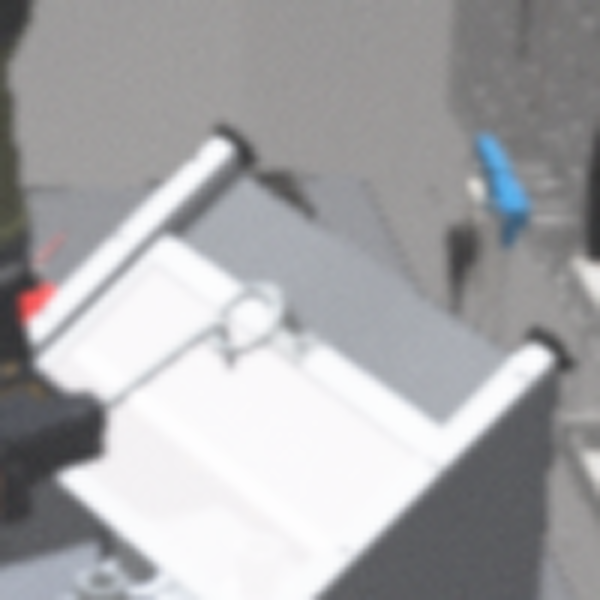

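Request:
carry_out([
  {"ax": 0, "ay": -0.2, "az": 0, "dx": -0.0096, "dy": 0, "dz": 0.0053, "grip": 1},
  {"ax": 0, "ay": -0.2, "az": 0, "dx": -0.0096, "dy": 0, "dz": 0.0053, "grip": 1},
  {"ax": 0, "ay": -0.2, "az": 0, "dx": -0.0096, "dy": 0, "dz": 0.0053, "grip": 1},
  {"ax": 0, "ay": -0.2, "az": 0, "dx": -0.0096, "dy": 0, "dz": 0.0053, "grip": 1},
  {"ax": 0, "ay": -0.2, "az": 0, "dx": -0.0096, "dy": 0, "dz": 0.0053, "grip": 1},
])

```text
clock: 43.73
position: [0.4062, 0.3265, 0.1471]
tool_rot: [-3.064, -0.602, -0.11]
ft_force: [3.7, 0.6, 1.2]
width: 0.0193
```

```bash
sed -i 's/285,55,385,155/265,75,365,175/' v.py; python3 v.py -18 -16 25 0.13 8
```

```text
pos [0.4062 0.3265 0.1471] yaw 22.22 shift [0.0001 0.0012 0.0003] turn [-0.14  0.98 -0.02] t 43.73 f [3.7 0.6 1.2] w 0.0193
tip now washer [-11.4   1.  208.2] tip target [-12.4   0.  211.1] tcp target [-193.     0.4  146.9] q [ 0.16  0.12 -0.95  1.9   0.14  1.11 -2.02]
side rod [[273.0, 145.8], [314.3, 125.1], [312.5, 117.3]]
top rod [[226.4, 235.5], [209.6, 193.5], [208.6, 189.9]] ring [[207.8 187.6]] [[316.5 118.1]]
```

View pics/sv8.png

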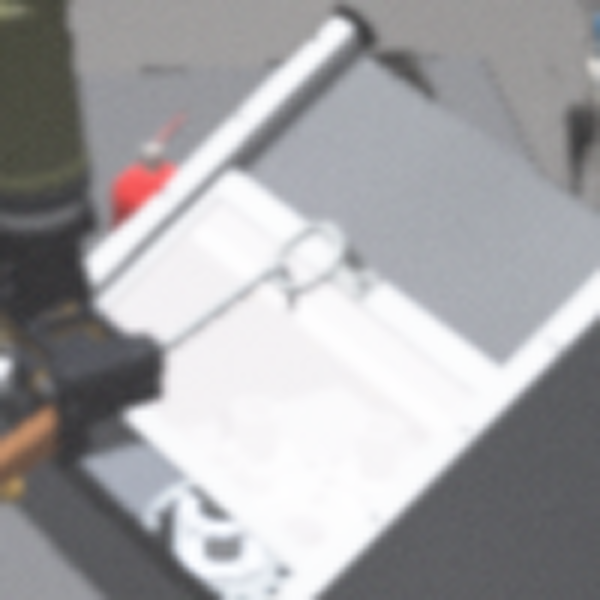

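Request:
carry_out([
  {"ax": 0, "ay": 0, "az": 0, "dx": -0.0085, "dy": 0, "dz": 0.005, "grip": 1},
  {"ax": 0, "ay": 0, "az": 0, "dx": -0.0085, "dy": 0, "dz": 0.005, "grip": 1},
  {"ax": 0, "ay": 0, "az": 0, "dx": -0.0085, "dy": 0, "dz": 0.005, "grip": 1},
  {"ax": 0, "ay": 0, "az": 0, "dx": -0.0085, "dy": 0, "dz": 0.005, "grip": 1},
  {"ax": 0, "ay": 0, "az": 0, "dx": -0.006, "dy": 0, "dz": 0.0035, "grip": 1},
])

```text
clock: 44.25
position: [0.3693, 0.311, 0.1195]
tool_rot: [-3.065, -0.6, -0.111]
ft_force: [2.9, 1.2, -0.1]
width: 0.0197
```

```bash
python3 v.py -18 -16 25 0.183 9
```

```text
pos [0.3693 0.311  0.1195] yaw 22.17 shift [-0.0036  0.0008  0.0027] turn [-0.13  0.95 -0.08] t 44.25 f [ 2.9  1.2 -0.1] w 0.0197
tip now washer [-51.5   0.5 180.7] tip target [-55.9  -0.  180.7] tcp target [-236.4    0.4  116.5] q [ 0.18  0.04 -0.96  2.01  0.06  1.04 -1.99]
side rod [[264.3, 154.4], [305.9, 133.3], [304.0, 125.7]]
top rod [[230.9, 246.8], [213.9, 204.5], [213.0, 201.1]] ring [[212.4 199.7]] [[307.3 127.2]]
```

View pics/sv9.png

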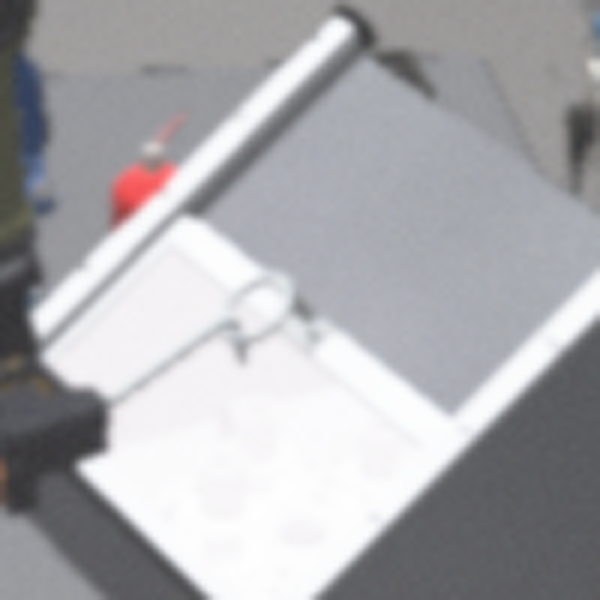

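Request:
carry_out([
  {"ax": 0, "ay": 0, "az": 0, "dx": -0.004, "dy": 0, "dz": 0.0025, "grip": 1},
  {"ax": 0, "ay": 0, "az": 0, "dx": -0.004, "dy": 0, "dz": 0.0025, "grip": 1},
  {"ax": 0, "ay": 0, "az": 0, "dx": -0.004, "dy": 0, "dz": 0.0025, "grip": 1},
])

```text
clock: 44.6
position: [0.3698, 0.3122, 0.117]
tool_rot: [-3.054, -0.596, -0.151]
ft_force: [9.5, 4.0, 0.0]
width: 0.0197
```

```bash
python3 v.py -18 -16 25 0.183 10
```

```text
pos [0.3698 0.3122 0.117 ] yaw 22.07 shift [-0.0043  0.0017  0.0001] turn [-0.36 -0.62 -0.17] t 44.6 f [9.5 4.  0. ] w 0.0197
tip now washer [-52.3   0.8 183.2] tip target [-55.9  -0.  180.7] tcp target [-236.4    0.4  116.5] q [ 0.19  0.01 -0.96  2.04  0.05  1.   -1.98]
side rod [[264.4, 154.8], [305.7, 132.8], [303.6, 125.3]]
top rod [[230.7, 247.1], [213.8, 204.4], [213.0, 201.2]] ring [[212.4 199.7]] [[307.3 127.2]]
```

View pics/sv10.png

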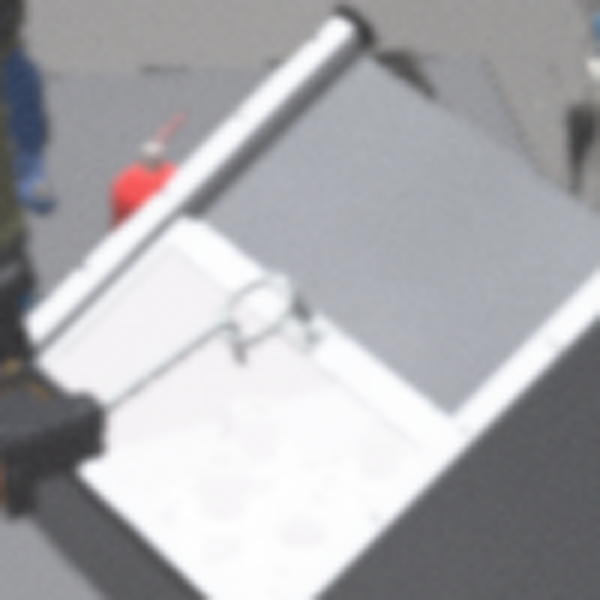

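Request:
carry_out([
  {"ax": 0, "ay": -0.3, "az": 0, "dx": -0.006, "dy": 0, "dz": 0.004, "grip": 1},
  {"ax": 0, "ay": -0.3, "az": 0, "dx": -0.006, "dy": 0, "dz": 0.004, "grip": 1},
])

```text
clock: 44.87
position: [0.3706, 0.3135, 0.1143]
tool_rot: [-3.046, -0.591, -0.174]
ft_force: [13.3, 4.5, 3.6]
width: 0.02
```

```bash
python3 v.py -18 -16 25 0.183 11
```

```text
pos [0.3706 0.3135 0.1143] yaw 21.92 shift [-0.0052  0.0026 -0.0028] turn [-0.62 -1.52 -0.31] t 44.87 f [13.3  4.5  3.6] w 0.02
tip now washer [-52.1   1.1 183.3] tip target [-55.9  -0.  180.7] tcp target [-236.4    0.4  116.5] q [ 0.19  0.   -0.96  2.05  0.04  0.98 -1.98]
side rod [[264.5, 155.3], [305.7, 132.7], [303.5, 125.3]]
top rod [[230.5, 247.3], [213.7, 204.3], [213.0, 201.3]] ring [[212.4 199.7]] [[307.3 127.2]]
```

View pics/sv11.png

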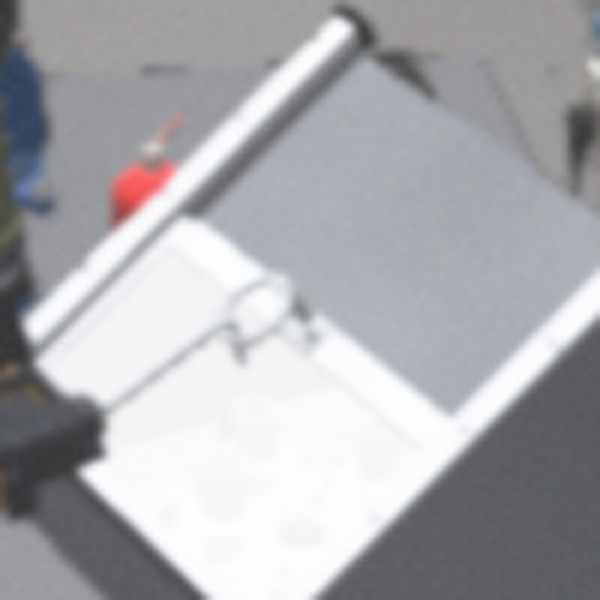

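Request:
carry_out([
  {"ax": 0, "ay": -0.5, "az": 0, "dx": 0.006, "dy": 0, "dz": -0.003, "grip": 1},
  {"ax": 0, "ay": -0.5, "az": 0, "dx": 0.005, "dy": 0, "dz": -0.003, "grip": 1},
  {"ax": 0, "ay": 0, "az": 0, "dx": 0, "dy": 0, "dz": 0, "grip": 1},
])

```text
clock: 45.22
position: [0.3796, 0.3163, 0.122]
tool_rot: [-3.054, -0.59, -0.142]
ft_force: [0.2, -0.1, -1.1]
width: 0.0201
```

```bash
python3 v.py -6 -16 25 0.183 12
```

```text
pos [0.3796 0.3163 0.122 ] yaw 21.84 shift [-0.0049  0.0018 -0.0019] turn [-0.54 -0.32 -0.4 ] t 45.22 f [ 0.2 -0.1 -1.1] w 0.0201
tip now washer [-41.4   0.  187.2] tip target [-46.    0.  187.6] tcp target [-226.6    0.4  123.3] q [ 0.19  0.04 -0.96  2.01  0.07  1.02 -2.  ]
side rod [[266.7, 153.1], [308.1, 131.4], [306.1, 123.9]]
top rod [[229.6, 244.4], [213.0, 201.8], [212.2, 198.5]] ring [[212.4 199.7]] [[307.3 127.2]]
```

View pics/sv12.png

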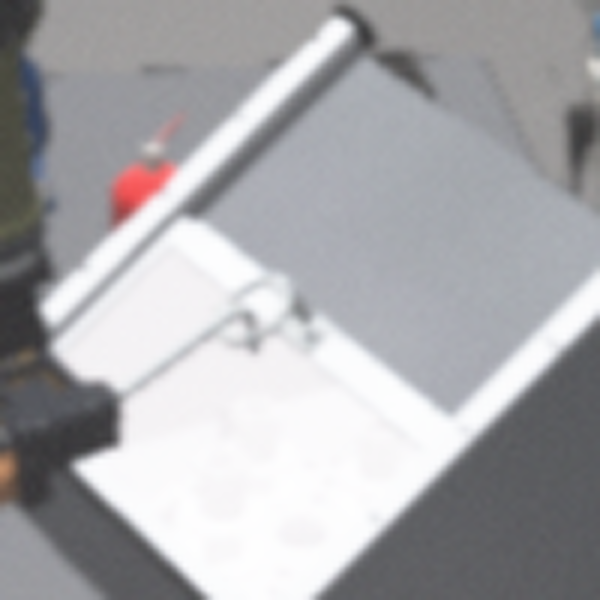

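Request:
carry_out([
  {"ax": 0, "ay": 0, "az": 0, "dx": -0.001, "dy": 0, "dz": -0.007, "grip": 1},
  {"ax": 0, "ay": 0, "az": 0, "dx": -0.001, "dy": 0, "dz": -0.007, "grip": 1},
  {"ax": 0, "ay": 0, "az": 0, "dx": -0.001, "dy": 0, "dz": -0.007, "grip": 1},
])

```text
clock: 45.57
position: [0.3691, 0.312, 0.1394]
tool_rot: [-3.056, -0.595, -0.125]
ft_force: [0.5, 0.5, -1.4]
width: 0.0194
```

```bash
python3 v.py -6 5 25 0.183 13
```

```text
pos [0.3691 0.312  0.1394] yaw 22.01 shift [ 0.0011  0.0017 -0.0056] turn [-0.51  0.33 -0.24] t 45.57 f [ 0.5  0.5 -1.4] w 0.0194
tip now washer [-51.9   0.6 202.5] tip target [-51.7   0.  209.3] tcp target [-232.2    0.4  145. ] q [ 0.2  -0.01 -0.96  2.    0.02  1.07 -1.95]
side rod [[264.0, 150.0], [305.8, 128.6], [303.8, 120.9]]
top rod [[229.9, 244.5], [213.0, 201.7], [212.2, 198.2]] ring [[212.4 199.7]] [[307.3 127.2]]
```

View pics/sv13.png

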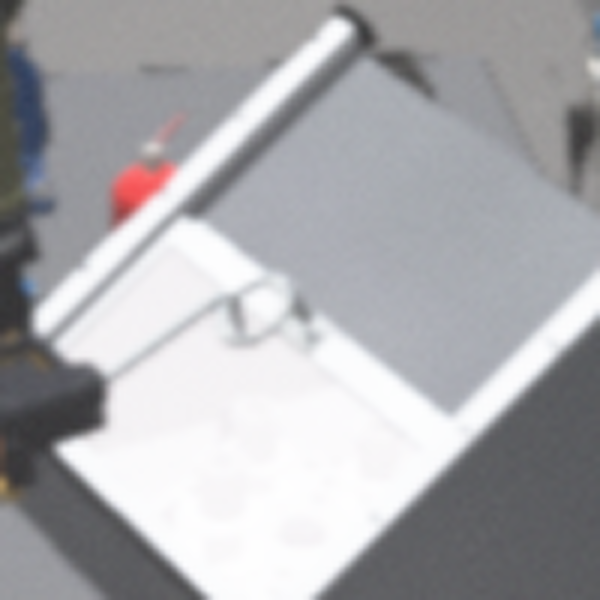

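Request:
carry_out([
  {"ax": 0, "ay": 0, "az": 0, "dx": 0.004, "dy": 0, "dz": -0.009, "grip": 1},
  {"ax": 0, "ay": 0, "az": 0, "dx": 0.004, "dy": 0, "dz": -0.01, "grip": 1},
  {"ax": 0, "ay": 0, "az": 0, "dx": 0.003, "dy": 0, "dz": -0.012, "grip": 1},
  {"ax": 0, "ay": 0, "az": 0, "dx": 0, "dy": 0, "dz": -0.015, "grip": 1},
])

```text
clock: 46.0
position: [0.3762, 0.3137, 0.189]
tool_rot: [-3.058, -0.595, -0.127]
ft_force: [0.6, 0.1, -1.0]
width: 0.0199
```

```bash
python3 v.py -6 40 25 0.183 14
```

```text
pos [0.3762 0.3137 0.189 ] yaw 22.01 shift [-0.0166  0.0008  0.0064] turn [-0.4   0.31 -0.23] t 46.0 f [ 0.6  0.1 -1. ] w 0.0199
tip now washer [-44.7  -0.4 252.2] tip target [-61.1   0.  245.4] tcp target [-241.6    0.4  181.2] q [ 0.21 -0.05 -0.94  1.92 -0.03  1.17 -1.9 ]
side rod [[265.1, 138.7], [307.5, 117.3], [305.5, 109.4]]
top rod [[227.7, 236.8], [210.5, 193.4], [209.6, 189.7]] ring [[212.4 199.7]] [[307.3 127.2]]
```

View pics/sv14.png

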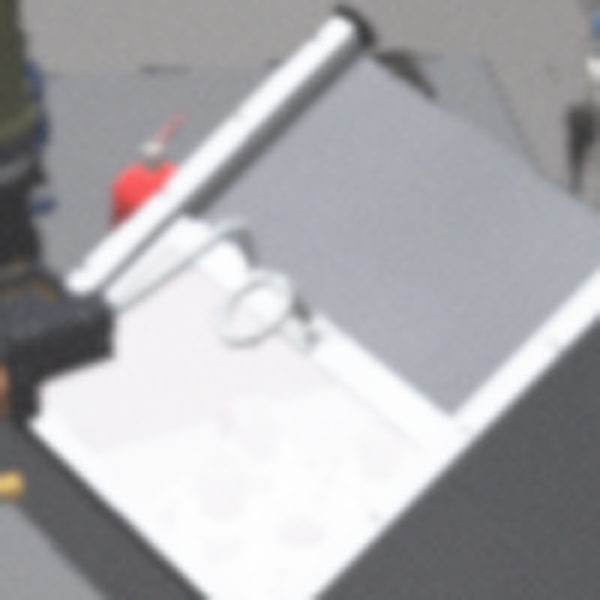

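Request:
carry_out([
  {"ax": 0, "ay": 0, "az": 0, "dx": 0.004, "dy": 0, "dz": -0.03, "grip": 1},
  {"ax": 0, "ay": 0, "az": 0, "dx": 0.008, "dy": 0.01, "dz": -0.03, "grip": 1},
  {"ax": 0, "ay": 0, "az": 0.5, "dx": 0.01, "dy": 0.02, "dz": -0.03, "grip": 1},
  {"ax": 0, "ay": 0, "az": 1, "dx": 0.005, "dy": 0.03, "dz": -0.02, "grip": 1},
  {"ax": 0, "ay": 0, "az": 1, "dx": 0, "dy": 0.036, "dz": -0.01, "grip": 1},
])

```text
clock: 46.52
position: [0.424, 0.2356, 0.3138]
tool_rot: [-3.063, -0.552, -0.126]
ft_force: [1.2, 0.1, -0.6]
width: 0.0199
```

```bash
cat >> h.py <<'E'
def home(dz=0.,back=0.):
    go(_g['position']+[0,0,dz],Rt=R.from_rotvec(_g['tool_rot'])); print('q',readout.observe()['qpos'].round(2))
E
python3 - <<'E'
from h import *
home(.25)
E
```

```text
pos [0.424  0.2356 0.3138] yaw 20.42 shift [-0.0239  0.2463  0.0057] turn [  1.57 -24.39  17.01] t 46.52 f [ 1.2  0.1 -0.6] w 0.0199
q [ 0.31 -0.14 -0.77  1.74 -0.1   1.42 -1.67]
```

Request:
carry_out([
  {"ax": 0.2, "ay": -1, "az": 2.2, "dx": 0, "dy": 0.036, "dz": 0, "grip": 1},
  {"ax": 0.2, "ay": -1, "az": 2.2, "dx": -0.002, "dy": 0.036, "dz": 0, "grip": 1},
  {"ax": 0.2, "ay": -3, "az": 2.2, "dx": -0.003, "dy": 0.036, "dz": 0, "grip": 1},
  {"ax": 0.2, "ay": -3, "az": 2.2, "dx": -0.003, "dy": 0.036, "dz": 0, "grip": 1},
  {"ax": 0.2, "ay": -4, "az": 2.2, "dx": -0.003, "dy": 0.036, "dz": 0, "grip": 1},
])

```text
clock: 46.93
position: [0.4658, 0.0542, 0.3151]
tool_rot: [-3.109, -0.254, 0.196]
ft_force: [0.3, 1.2, -0.8]
width: 0.0201
```

```bash
python3 - <<'E'
from h import *
home(.2)
E
```

```text
pos [0.4658 0.0542 0.3151] yaw 9.42 shift [0.0203 0.0618 0.0584] turn [ -0.1  -12.68   5.9 ] t 46.93 f [ 0.3  1.2 -0.8] w 0.0201
q [ 0.44  0.03 -0.61  1.62 -0.01  1.62 -1.57]
```

Request:
carry_out([
  {"ax": 0, "ay": -5, "az": 2.4, "dx": 0.005, "dy": 0.025, "dz": 0.015, "grip": 1},
  {"ax": 0, "ay": -4, "az": 2, "dx": 0.007, "dy": 0.02, "dz": 0.015, "grip": 1},
  {"ax": 0, "ay": -3, "az": 1.5, "dx": 0.007, "dy": 0.015, "dz": 0.015, "grip": 1},
  {"ax": 0, "ay": 0, "az": 0, "dx": 0, "dy": 0, "dz": 0, "grip": 1},
  {"ax": 0, "ay": 0, "az": 0, "dx": 0, "dy": 0, "dz": 0, "grip": 1},
])

```text
clock: 47.35
position: [0.4874, -0.0195, 0.2592]
tool_rot: [3.083, 0.052, -0.543]
ft_force: [-0.4, 0.1, -1.1]
width: 0.0195
```

```bash
python3 - <<'E'
from h import *
home(.1)
E
```

```text
pos [ 0.4874 -0.0195  0.2592] yaw 1.89 shift [ 0.0375 -0.0167  0.0992] turn [-0.26  0.13 -1.56] t 47.35 f [-0.4  0.1 -1.1] w 0.0195
q [ 0.44  0.28 -0.56  1.51  0.12  1.74 -1.67]
```

Request:
carry_out([
  {"ax": 0, "ay": 0, "az": -0.6, "dx": 0.01, "dy": -0.006, "dz": 0.027, "grip": 1},
  {"ax": 0, "ay": 0, "az": -0.6, "dx": 0.01, "dy": -0.006, "dz": 0.027, "grip": 1},
  {"ax": 0, "ay": 0, "az": -0.3, "dx": 0.01, "dy": -0.003, "dz": 0.027, "grip": 1},
  {"ax": 0, "ay": 0, "az": 0, "dx": 0, "dy": 0, "dz": 0, "grip": 1},
  {"ax": 0, "ay": 0, "az": 0, "dx": 0, "dy": 0, "dz": 0, "grip": 1},
])

```text
clock: 47.77
position: [0.4891, -0.0014, 0.1729]
tool_rot: [3.09, 0.099, -0.529]
ft_force: [-0.2, -0.5, -0.2]
width: 0.0198
```

```bash
python3 - <<'E'
from h import *
home(.06)
im=eyes.read_camera("wrist");cv2.imwrite("pics/w40.png",im)
im=eyes.read_camera("side");crop(im,260,150,380,250,6,"pics/s40.png")
E
```

```text
pos [ 0.4891 -0.0014  0.1729] yaw 3.74 shift [0.0189 0.0021 0.0567] turn [-0.23 -0.43  0.19] t 47.77 f [-0.2 -0.5 -0.2] w 0.0198
q [ 0.42  0.34 -0.57  1.63  0.14  1.57 -1.69]
```

View pics/w40.png

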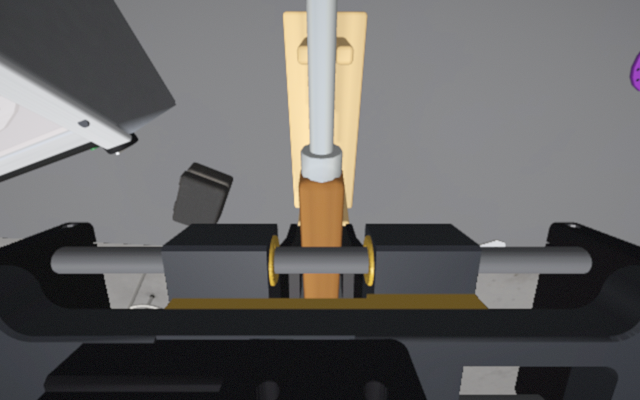

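View pics/s40.png

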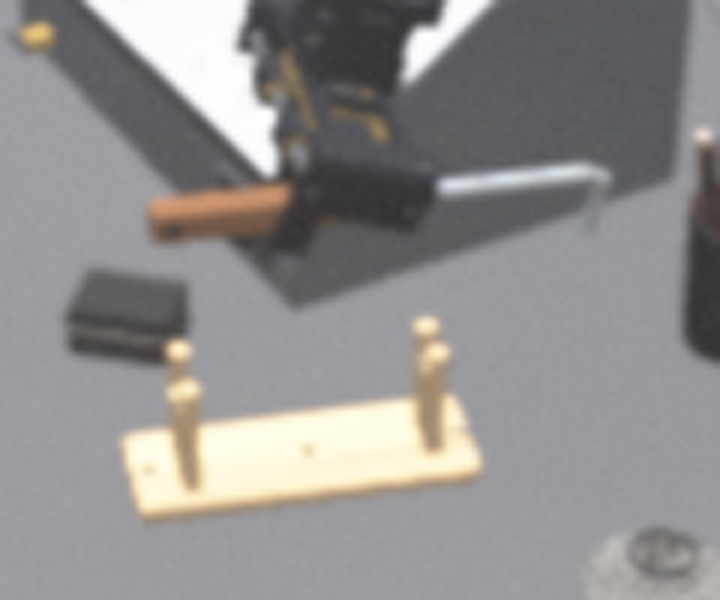

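Request:
carry_out([
  {"ax": 0, "ay": -0.3, "az": 0.2, "dx": 0.009, "dy": 0.002, "dz": 0.026, "grip": 1},
  {"ax": 0, "ay": -0.1, "az": 0, "dx": 0.009, "dy": 0, "dz": 0.025, "grip": 1},
  {"ax": 0, "ay": 0, "az": 0, "dx": 0.003, "dy": 0, "dz": 0.01, "grip": 1},
  {"ax": 0, "ay": 0, "az": 0, "dx": 0, "dy": 0, "dz": 0, "grip": 1},
  {"ax": 0, "ay": 0, "az": 0, "dx": 0, "dy": 0, "dz": 0, "grip": 1},
])

```text
clock: 48.28
position: [0.4961, -0.0037, 0.1179]
tool_rot: [3.089, 0.09, -0.509]
ft_force: [-0.5, -0.1, -0.6]
width: 0.0196
```

```bash
python3 - <<'E'
from h import *
home(.028)
E
```

```text
pos [ 0.4961 -0.0037  0.1179] yaw 3.34 shift [ 0.0043 -0.001   0.0374] turn [-0.03 -1.17 -0.2 ] t 48.28 f [-0.5 -0.1 -0.6] w 0.0196
q [ 0.41  0.39 -0.56  1.67  0.17  1.47 -1.71]
```

Request:
carry_out([
  {"ax": 0, "ay": -0.6, "az": -0.2, "dx": 0.001, "dy": -0.001, "dz": 0.013, "grip": 1},
  {"ax": 0, "ay": -0.5, "az": 0, "dx": 0.001, "dy": 0, "dz": 0.013, "grip": 1},
  {"ax": 0, "ay": 0, "az": 0, "dx": 0.001, "dy": 0, "dz": 0.006, "grip": 1},
  {"ax": 0, "ay": 0, "az": 0, "dx": 0, "dy": 0, "dz": 0, "grip": 1},
  {"ax": 0, "ay": 0, "az": 0, "dx": 0, "dy": 0, "dz": 0, "grip": 1},
])

```text
clock: 48.7
position: [0.4906, -0.0032, 0.0883]
tool_rot: [3.084, 0.095, -0.53]
ft_force: [0.3, -1.5, -0.8]
width: 0.0198
```

```bash
python3 - <<'E'
from h import *
home(.0)
im=eyes.read_camera("wrist");cv2.imwrite("pics/w41.png",im)
E
```

```text
pos [ 0.4906 -0.0032  0.0883] yaw 3.52 shift [ 0.0095 -0.0001  0.0339] turn [ 0.03 -0.37 -0.03] t 48.7 f [ 0.3 -1.5 -0.8] w 0.0198
q [ 0.4   0.42 -0.55  1.7   0.19  1.42 -1.72]
```

View pics/w41.png

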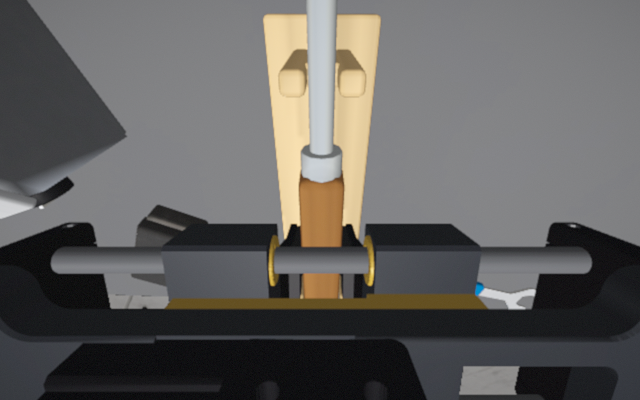

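Request:
carry_out([
  {"ax": 0, "ay": -0.2, "az": 0, "dx": 0.002, "dy": 0, "dz": 0.009, "grip": 1},
  {"ax": 0, "ay": -0.1, "az": 0, "dx": 0.002, "dy": 0, "dz": 0.009, "grip": 1},
  {"ax": 0, "ay": 0, "az": 0, "dx": 0.002, "dy": 0, "dz": 0.008, "grip": 1},
  {"ax": 0, "ay": 0, "az": 0, "dx": 0, "dy": 0, "dz": 0, "grip": 1},
])

```text
clock: 49.08
position: [0.4879, -0.0034, 0.0599]
tool_rot: [3.083, 0.094, -0.536]
ft_force: [-0.9, -0.7, -0.3]
width: 0.0201
```

```bash
python3 - <<'E'
from h import *
home(.0)
im=eyes.read_camera("side");crop(im,260,150,380,250,6,"pics/s42.png")
E
```

```text
pos [ 0.4879 -0.0034  0.0599] yaw 3.49 shift [ 0.0026 -0.0002  0.0063] turn [ 0.04 -0.14 -0.05] t 49.08 f [-0.9 -0.7 -0.3] w 0.0201
q [ 0.39  0.45 -0.55  1.73  0.2   1.38 -1.73]
```

View pics/s42.png

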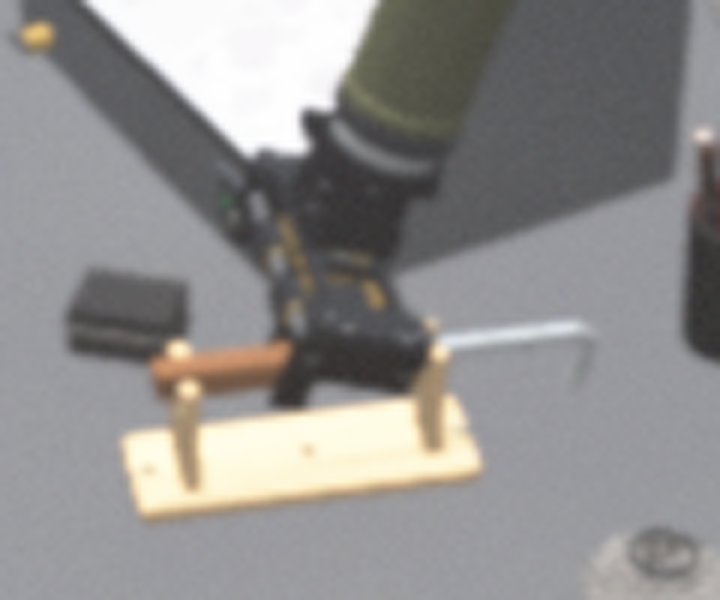

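Request:
carry_out([
  {"ax": 0, "ay": 0, "az": 0, "dx": 0.001, "dy": 0, "dz": 0.0035, "grip": 1},
  {"ax": 0, "ay": 0, "az": 0, "dx": 0.0015, "dy": 0, "dz": 0.003, "grip": 1},
  {"ax": 0, "ay": 0, "az": 0, "dx": 0, "dy": 0, "dz": 0, "grip": 1},
])

```text
clock: 49.38
position: [0.4889, -0.0033, 0.0532]
tool_rot: [3.084, 0.094, -0.534]
ft_force: [-0.6, 0.4, -1.1]
width: 0.0194
```

```bash
python3 - <<'E'
from h import *
home(.0)
E
```

```text
pos [ 0.4889 -0.0033  0.0532] yaw 3.5 shift [-0.0006 -0.0001  0.0003] turn [ 0.04 -0.21 -0.04] t 49.38 f [-0.6  0.4 -1.1] w 0.0194
q [ 0.39  0.46 -0.54  1.73  0.21  1.36 -1.74]
```

Request:
carry_out([
  {"ax": 0, "ay": 0, "az": 0, "dx": 0, "dy": 0, "dz": 0.0015, "grip": 1},
  {"ax": 0, "ay": 0, "az": 0, "dx": 0, "dy": 0, "dz": 0, "grip": 1},
])

```text
clock: 49.55
position: [0.4893, -0.0032, 0.0535]
tool_rot: [3.083, 0.094, -0.532]
ft_force: [-0.5, -0.3, -1.8]
width: 0.02
```

```bash
python3 - <<'E'
from h import *
home(.0)
E
```

```text
pos [ 0.4893 -0.0032  0.0535] yaw 3.49 shift [-0.0009 -0.0001  0.0008] turn [ 0.06 -0.28 -0.05] t 49.55 f [-0.5 -0.3 -1.8] w 0.02
q [ 0.39  0.46 -0.54  1.73  0.21  1.36 -1.74]
```

Request:
carry_out([
  {"ax": 0, "ay": 0, "az": 0, "dx": -0.0005, "dy": 0, "dz": 0.001, "grip": 0.75},
  {"ax": 0, "ay": 0, "az": 0, "dx": 0, "dy": 0, "dz": 0, "grip": 0.6},
  {"ax": 0, "ay": 0, "az": 0, "dx": 0, "dy": 0, "dz": 0, "grip": 0.3},
  {"ax": 0, "ay": 0, "az": 0, "dx": 0, "dy": 0, "dz": 0, "grip": 0.3},
  {"ax": 0, "ay": 0, "az": 0, "dx": 0, "dy": 0, "dz": 0, "grip": 0.3},
])

```text
clock: 49.97
position: [0.4891, -0.0032, 0.0535]
tool_rot: [3.084, 0.094, -0.529]
ft_force: [-0.4, 0.0, 0.5]
width: 0.0409
```

Request:
carry_out([
  {"ax": 0, "ay": 0, "az": 0, "dx": 0, "dy": 0, "dz": 0, "grip": 0.3},
  {"ax": 0, "ay": 0, "az": 0, "dx": 0, "dy": 0, "dz": 0, "grip": 0.3},
])

```text
clock: 50.13
position: [0.4891, -0.0032, 0.0534]
tool_rot: [3.084, 0.094, -0.529]
ft_force: [0.3, 0.6, 0.2]
width: 0.054
```

Request:
carry_out([
  {"ax": 0, "ay": 0, "az": 0, "dx": -0.008, "dy": 0, "dz": -0.022, "grip": 0.3},
  {"ax": 0, "ay": 0, "az": 0, "dx": -0.01, "dy": 0, "dz": -0.03, "grip": 0.3},
  {"ax": 0, "ay": 0, "az": 0, "dx": -0.012, "dy": 0, "dz": -0.036, "grip": 0.3},
  {"ax": 0, "ay": 2, "az": 0, "dx": -0.012, "dy": 0, "dz": -0.036, "grip": 0.3},
  {"ax": 0, "ay": 3, "az": 0, "dx": -0.012, "dy": 0, "dz": -0.036, "grip": 0.3},
])

```text
clock: 50.55
position: [0.4853, -0.0035, 0.2181]
tool_rot: [3.107, 0.097, -0.426]
ft_force: [-0.0, -0.0, 0.6]
width: 0.0609
```

Request:
carry_out([
  {"ax": 0, "ay": 5, "az": 0, "dx": -0.012, "dy": 0.03, "dz": -0.03, "grip": 0.3},
  {"ax": 0, "ay": 5, "az": 0, "dx": -0.012, "dy": 0.035, "dz": -0.03, "grip": 0.3},
  {"ax": 0, "ay": 5, "az": 0, "dx": -0.01, "dy": 0.036, "dz": -0.02, "grip": 0.3},
  {"ax": 0, "ay": 0, "az": 0, "dx": -0.005, "dy": 0.036, "dz": -0.01, "grip": 0.3},
  {"ax": 0, "ay": 0, "az": 0, "dx": 0, "dy": 0.036, "dz": 0, "grip": 0.3},
])

```text
clock: 50.97
position: [0.4776, -0.1689, 0.3248]
tool_rot: [3.134, 0.129, 0.038]
ft_force: [0.8, -0.6, -0.8]
width: 0.0609
```

Request:
carry_out([
  {"ax": 0, "ay": 0, "az": 0, "dx": 0, "dy": 0.036, "dz": 0, "grip": 0.3},
  {"ax": 0, "ay": 0, "az": 0, "dx": 0, "dy": 0.03, "dz": 0, "grip": 0.3},
  {"ax": 0, "ay": 0, "az": 0, "dx": 0, "dy": 0, "dz": 0, "grip": 0.3},
  {"ax": 0, "ay": 0, "az": 0, "dx": 0, "dy": 0, "dz": 0, "grip": 0.3},
])

```text
clock: 51.3
position: [0.4794, -0.2482, 0.329]
tool_rot: [3.126, 0.105, 0.045]
ft_force: [0.2, 1.1, -0.1]
width: 0.0607
```

```bash
python3 - <<'E'
from h import *
home(.0)
im=eyes.read_camera("side");cv2.imwrite("pics/s50.png",im);crop(im,250,70,400,250,3.3,"pics/s50c.png")
print(look("side","hook_tip",2),look("side","rod_home",2),look("side","pull_ring",2))
im=eyes.read_camera("top");cv2.imwrite("pics/t50.png",im);crop(im,135,120,335,270,3.2,"pics/t50c.png")
E
```

```text
pos [ 0.4794 -0.2482  0.329 ] yaw 3.86 shift [ 0.0175 -0.2478  0.273 ] turn [  0.88 -21.47   0.17] t 51.3 f [ 0.2  1.1 -0.1] w 0.0607
q [ 0.77  0.05 -0.35  1.57  0.02  1.5  -1.09]
[(0.57, array([355. , 212.9]))] [(0.95, array([305., 212.]))] [(0.75, array([307.9, 124.5]))]
```

View pics/s50c.png

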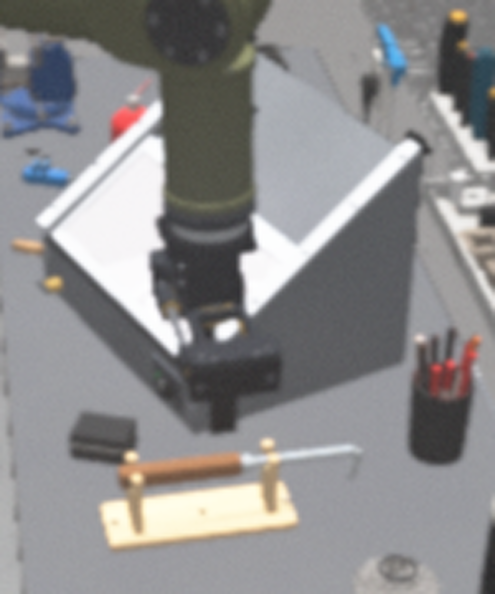

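View pics/t50c.png

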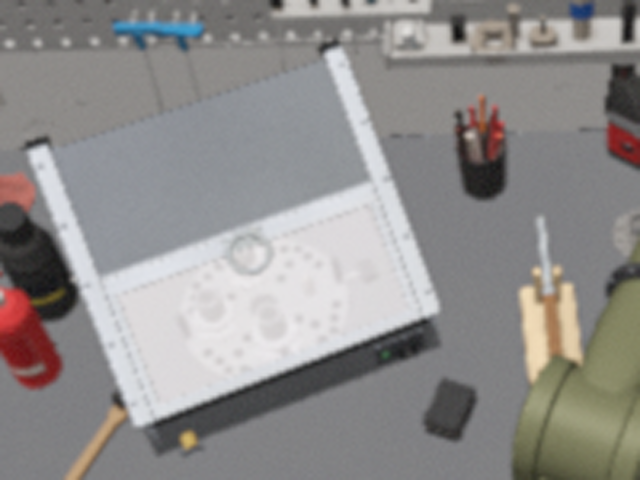

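View pics/s50.png

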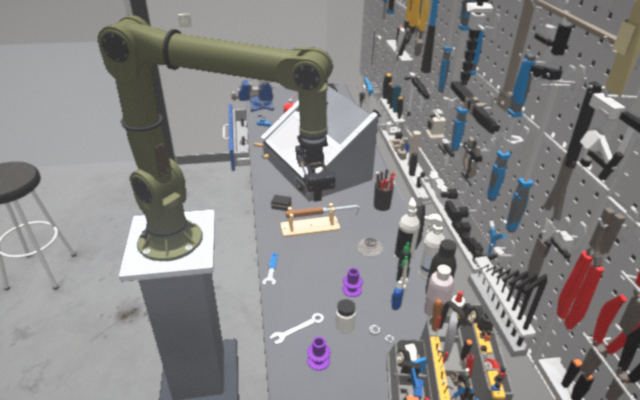

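```bash
python3 - <<'E'
import cv2,numpy as np
a=cv2.imread("pics/side0.png")[190:245,270:370];b=cv2.imread("pics/s50.png")[190:245,270:370]
cv2.imwrite("pics/cmp.png",cv2.resize(np.vstack([a,b]),None,fx=5,fy=5,interpolation=cv2.INTER_CUBIC))
E
```

```text
(no output)
```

View pics/cmp.png

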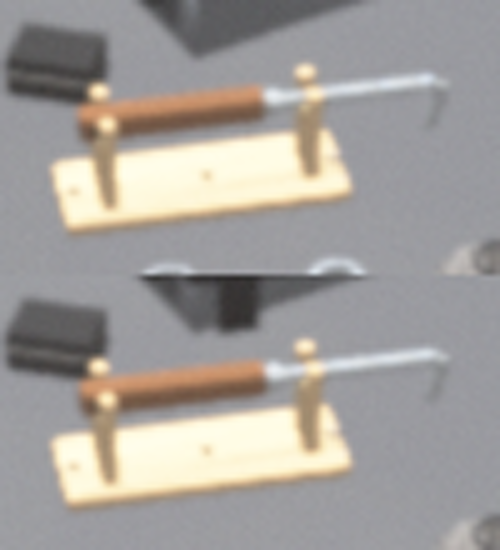

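```bash
python3 -c "
from cell import ticket
print(ticket.sign_off())"
```

```text
the job is handed in; nothing more can be done
None
```

The job is done and handed in at about 51 s of robot time, well under the 210 s limit. No verdict came back.

- **Hubs:** All three plain hubs are on posts and fully down, at the front, left and back posts. I turned the table two clicks between loads. One hub had been knocked about 2 cm aside, so I measured it again before picking it up. I left both purple look-alikes alone.
- **Screen:** I hooked the rod into the ring and drew the screen down until it stopped moving at about 14 N. By my position estimate it stopped a few mm short of the nominal 183 mm. That is within measuring error, and I took the hard stop as the sill. It stayed down when I unhooked the rod.
- **Rod:** It is back in both forks. In a before-and-after side view it looks the same, but the network put the hook tip about 2 px from where it was, which is within its usual scatter.
- **Last checks:** The final pictures show the screen shut and the other things on the bench where they were. The wrist camera last showed the table in its click, just before I lowered the screen. Afterwards I saw the table and hubs only faintly, through the translucent screen.

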